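# Refit a toy truck's rear axle and slide its cover shut

## Robot

A 7-joint arm with a two-finger parallel gripper is mounted at the origin on the work surface. World frame = base frame: x ahead of the robot, y to its left, z up, the work surface at z = 0. Lengths are in m, angles in degrees, forces in N, time in s.
With the tool pointing down it reaches from about 0.4 to 0.85 m from the base axis. Payload 4.4 kg.
Tool frame: the origin (TCP) lies midway between the tips of the shut fingers; the grasp point (between the pads) lies 19 mm behind it; z points along the fingers, x is the direction in which the jaws open and shut, and the axes are right-handed (so a half turn about z gives the same grasp; the last joint's range is limited). The gripper opens to 94 mm and grips with 3 to 60 N. Pads are 16 mm wide; open, the fingers measure 119 mm over their backs; the gripper's body (75 mm by 177 mm) begins 78 mm behind the grasp point.
Start: joints at [-81.062, 36.005, 2.206, 86.941, -1.547, 57.084, -1.146], TCP at [0.143, 0.634, 0.205] pointing down, gripper open.
Joint ranges: [-175.42, 175.42], [-21.48, 121.26], [-71.46, 75.88], [10.55, 141.38], [-63.04, 243.04], [13.31, 113.54], [-168.57, 168.57]. Speed limits (degrees/s): [147.25, 147.25, 180, 180, 180, 180, 180].

## Interface

Orientations are given as a 3x3 rotation matrix whose columns are the frame's x, y, z axes.
In Python, from bench import r gives the robot as it stands.
- The arm moves only by the shell command python3 -m creep 'ROWS'. ROWS is JSON, a list of rows, each a list of 3 entries, a list of its own where there are three numbers: the shift along the tool's x, y, z in cm, then the turn about the tool's z in rad, then the opening, from 0 (shut) to 1 (fully open). In form: [[[x, y, z], spin, jaw], ...]. A call has exactly 10 rows; each row shifts and turns the pose as measured when the row begins, along the tool's axes as they then stand; what a row does not reach is not made up. A row lasts 1/8 s, in which the tool goes at most 62.5 mm and 10.7 degrees, less where a joint would pass 70% of its speed; a pose out of reach is approached as far as the arm can. A call is refused whole if a number of a shift passes 6.25 or a number of a turn 0.188, either way. A call with a gripper value outside its range is refused whole. The fingers move at their own pace and stop on an object; the grip force is fixed at half the most. Time passes only in rows, so rows that do not move let the fingers close, or fill a call up. It gives the time, the measured TCP pose, the force and the opening at its end, in the units of the state.
- r.get_obs(): the state, without advancing time (a new reading comes with each control period).
- r.grab_frame(name): name is "scene" or "side" or "wrist"; returns the picture (384x512x3 uint8, red, green, blue); there is no depth.
- r.get_calibration(name): a dict with "mtx" (3x3 intrinsics, pixels), "extrinsics" (4x4, takes a point from camera to world coordinates). Camera axes: x right, y up, looking along -z (the intrinsics and any distortion apply to the point x, -y, -z); pixel columns grow to the right and rows downward; lengths in m; the calibration is good to about 2 mm. A picture is of the moment at which its call begins: read the wrist's pose just before it. get_calibration takes no time and is no camera call; for the wrist camera it gives the pose at the moment of the call.
- r.job_done(): hands the job in, once; it reports no verdict.
The state is a dict: "clock": time; "qpos": joint angles; "qd": joint speeds; "joint_torque": joint torques, N m; "tcp_pos": TCP position; "tool_rot": TCP orientation; "wrist_force": force on the tool from outside, world axes, zero at the start; "torque": the same for the moment, N m; "opening": finger opening in m.
Only numpy, scipy, OpenCV 4.12 (cv2) and the standard library are available. Lean on these libraries where they do the work, as an engineer would, in place of code of your own. Each camera call takes 0.05 s, during which the arm holds its last target.

## Task

The toy truck lying belly up on the sloping stand has lost its rear axle: take the wide wheel set, lower its axle into the pair of open slots in the truck's belly, keeping hold of it until both ends sit fully down (do not let it roll or drop in), and then slide the belly cover fully shut over it. Leave the narrow wheel set and the other goods on the table where they are, and let go of everything at the end.

Things in the scene. Friction and masses are not known exactly. Their poses are not given: they have to be found in the camera images.
- chassis: Toy steel truck lying belly up, 260 long, 112 wide, fixed on the stand; its belly leans 30 degrees from level, facing up and towards the robot. Origin: the axle's centre once seated, if the slots are in mid adjustment. +x along the truck up the slope (away from the robot), +y across it, +z square out of the belly, 30 degrees from vertical. Front wheels at x -155, outside |y| 62.
- bay_floor (a point): Middle of the floor of the axle bay, the hollow under the slots: 34 below the chassis origin along chassis z; the bay is open to +z and runs 43 up and down the slope from here, 100 clear between the cheeks at its sides. Axes as the chassis.
- cheek_left (a point): The bay's side at chassis y +53, z +14, x 0: on the flat top edge of a steel cheek 6 thick. The cheek has one slot 12 wide, open to +z, mouth edges rounded to 4 radius, bottom at z -5: a seated axle has its centre at z 0; one lying on the cheek tops, z +19. The top edges run 48 to either side of the slot. This point does not tell where the slot is.
- cheek_right (a point): The same at chassis y -53. The two slots are in line across the truck, but both cheeks belong to one carrier that is adjustable along the truck: the slots stand anywhere from x -12 to +12 (chassis), the same for both; not reported, to be found by touch or sight. The carrier is stiff: about 45 N to shift it.
- axle_center (a point): Centre of the wide wheel set to be fitted: 160 long; 10 diameter steel axle; a disc 44 diameter, 24 wide at the middle to hold it by, flat ends square to the axle; two black wheels 60 diameter, 16 wide, inner faces 62 from the centre. One rigid piece, 0.26 kg. It starts standing on its wheels in a wooden rest, axis level, 36 above the table. y axis along the axle; x, z any way round.
- axle: The same wide wheel set: origin on the wheels' rim, 30 from axle_center; y axis along the axle. From above the disc's flat ends are free from 5 above the axis (the rod passes below) to 22. Its rest: a board 68 by 184, 6 thick, with low battens (to 14 above the table) before and behind each wheel; nothing but the board lies between the wheels.
- axle_end_a (a point): One end of the wide wheel set's axle, on its axis, 80 from its centre along its +y.
- axle_end_b (a point): The other end, 80 from the centre along its -y.
- spare: A similar but narrow wheel set, 124 long, that does not fit the truck, in the other rest of the same kind; origin on the wheels' rim, 30 below its axis at the start. Either set may be in the nearer or the farther rest. Leave it.
- cover (a joint): Flat steel cover (86 along the truck, 104 wide, 3 thick, underside at chassis z +24.5) sliding along the belly. 0: shut over the axle bay, against its stop; up to 0.098 m: open, slid down the slope towards the robot. Friction holds it anywhere (2 N to move). It clears the disc of a seated axle by 2.5. Guides at |y| 54.5 beside it, x below -46, reach z +30.
- cover_rib (a point): Middle of the straight upstanding rib on the cover by which it is slid: 50 long across the truck, 10 thick, 16 high (chassis z 27.5 to 43.5). With the cover shut it is at chassis x -34, y 0; it moves down the slope by the opening.
- stand: Wooden stand carrying the truck, base 295 by 180; origin on the table straight below the chassis origin (170 below); z up, x level, along the truck's uphill direction.
- lamp (a point): Underside middle of a strip lamp over the truck: a bar 300 long across the truck (stand y), 30 wide, 25 high, 309 above the table, its near edge 5 beyond the chassis origin along stand x; 12 thick posts 138 to either side. It blocks a tool coming straight down on the bay: come in square to the belly.
- tin_cup: Tin cup, 52 diameter, 60 high, origin at its underside. Leave it.
- plate: Dark metal plate, 170 diameter, 18 high, origin at its underside. Leave it.
- oil_can: Brass oil can with a thin spout, 64 diameter, 110 high, origin at its underside. Leave it.
- pestle: Turned wooden pestle standing on its head, 66 diameter, 112 high, origin at its underside. Leave it.
There are look-alikes about, which are no part of the job. What is shaped like the axle but red is not meant.

How it is judged (in metres and radians):
On the way, in this order (a step that is already met when the one before it is completed fails the run):
1. the wide wheel set's axle is down in both slots, still held, while the cover is open (angle between the y axis of axle and the y axis of chassis, either way round below 0.05 rad and z of axle_end_a in the frame of chassis between -0.004 and 0.0025 m and z of axle_end_b in the frame of chassis between -0.004 and 0.0025 m and x of axle_center in the frame of chassis between -0.017 and 0.017 m and y of axle_center in the frame of chassis between -0.012 and 0.012 m and value of joint cover above 0.05 m and contact force between the fingers and axle above 1 N), for 0.2 s.
2. the cover is slid shut over the seated axle (angle between the y axis of axle and the y axis of chassis, either way round below 0.05 rad and z of axle_end_a in the frame of chassis between -0.004 and 0.0025 m and z of axle_end_b in the frame of chassis between -0.004 and 0.0025 m and x of axle_center in the frame of chassis between -0.017 and 0.017 m and y of axle_center in the frame of chassis between -0.012 and 0.012 m and value of joint cover below 0.004 m), for 0.2 s.
At the end, for the whole second after the job is handed in: The wide wheel set lies in both slots of the truck, both axle ends within 2.5 mm of fully down, square to the truck within 0.05 rad, its centre within 12 mm of the truck's middle line and within 17 mm of the bay's middle; the cover is shut to within 4 mm; all at rest (all of step 2 and linear speed of axle below 0.02 m/s); the robot touches nothing.
It fails at once if the tin cup is moved more than 30 mm (distance of tin_cup from where it was at the start of the episode above 0.03 m).
It fails at once if the oil can is moved more than 30 mm (distance of oil_can from where it was at the start of the episode above 0.03 m).
It fails at once if the dark plate is moved more than 30 mm (distance of plate from where it was at the start of the episode above 0.03 m).
It fails at once if the turned wooden pestle is moved more than 30 mm (distance of pestle from where it was at the start of the episode above 0.03 m).
It fails at once if the narrow wheel set is moved more than 30 mm (distance of spare from where it was at the start of the episode above 0.03 m).
It also fails if it takes over 67 s, if anything falls off the work surface, if the arm or the gripper's body presses on something with over 40 N, if the wrist force passes 120 N, or if a joint passes its speed limit or range.

## Working session

There is one attempt and no reset: what is moved stays moved. The work goes in short steps, Python scripts to look and compute and a shell command to move; the robot and the scene stay as the last step left them, time stands still between calls to the robot, and variables do not carry over. Pictures are saved under pics/ and viewed, and the job is handed in when it is done.

```bash
ls; mkdir -p pics; python3 - <<'E'
from bench import r
import cv2,numpy as np
np.set_printoptions(precision=4,suppress=True)
o=r.get_obs(); print(o)
for n in ["scene","side","wrist"]:
    c=r.get_calibration(n); print(n,c)
    im=r.grab_frame(n); cv2.imwrite(f"pics/{n}0.png",im[:,:,::-1])
E
```

```text
pics
{'clock': 0.0, 'qpos': array([-81.0624,  36.056 ,   2.2042,  86.9955,  -1.5449,  57.0843,
        -1.1453]), 'qd': array([-0.0366,  0.0618,  0.0941, -0.1465,  0.0375, -0.1259, -0.0233]), 'joint_torque': array([ -0.0002, -54.9721,   1.1431, -18.6641,  -0.0523,   0.0235,
         0.0002]), 'tcp_pos': array([0.1428, 0.6334, 0.2046]), 'tool_rot': array([[ 0.22  ,  0.9755, -0.0003],
       [ 0.9755, -0.22  , -0.0018],
       [-0.0019,  0.0001, -1.    ]]), 'wrist_force': array([0.1167, 0.7761, 0.5114]), 'torque': array([-0.008 , -0.0381,  0.0207]), 'opening': 0.09378747490018946}
scene {'mtx': array([[494.6977,   0.    , 260.7927],
       [  0.    , 494.6977, 199.036 ],
       [  0.    ,   0.    ,   1.    ]]), 'extrinsics': array([[ 0.0564, -0.5385,  0.8407,  1.6677],
       [ 0.9981,  0.0497, -0.0351, -0.0595],
       [-0.0229,  0.8411,  0.5403,  0.9315],
       [ 0.    ,  0.    ,  0.    ,  1.    ]])}
side {'mtx': array([[379.7518,   0.    , 254.0408],
       [  0.    , 379.7518, 184.7352],
       [  0.    ,   0.    ,   1.    ]]), 'extrinsics': array([[ 0.9486,  0.1942, -0.2497,  0.2135],
       [-0.3163,  0.571 , -0.7576, -0.9398],
       [-0.0045,  0.7977,  0.6031,  0.9138],
       [ 0.    ,  0.    ,  0.    ,  1.    ]])}
wrist {'mtx': array([[264.2699,   0.    , 254.9929],
       [  0.    , 264.2699, 189.9926],
       [  0.    ,   0.    ,   1.    ]]), 'extrinsics': array([[ 0.2198, -0.9494, -0.2244,  0.0779],
       [ 0.9755,  0.2136,  0.0522,  0.6491],
       [-0.0016, -0.2304,  0.9731,  0.383 ],
       [ 0.    ,  0.    ,  0.    ,  1.    ]])}
```

```bash
python3 - <<'E'
import cv2
a=cv2.imread("pics/scene0.png"); 
cv2.imwrite("pics/c1.png",cv2.resize(a[170:300,300:430],None,fx=5,fy=4.6,interpolation=cv2.INTER_CUBIC))
cv2.imwrite("pics/c2.png",cv2.resize(a[160:310,140:290],None,fx=4,fy=4,interpolation=cv2.INTER_CUBIC))
b=cv2.imread("pics/side0.png")
cv2.imwrite("pics/c3.png",cv2.resize(b[140:280,150:350],None,fx=4,fy=4,interpolation=cv2.INTER_CUBIC))
E
python3 - <<'E'
import cv2
def crop(n,x0,y0,w,h,f,out):
    a=cv2.imread(f"pics/{n}0.png")[y0:y0+h,x0:x0+w]
    a=cv2.resize(a,None,fx=f,fy=f,interpolation=cv2.INTER_CUBIC)
    a=cv2.convertScaleAbs(a,alpha=1.5,beta=20)
    for i in range(0,w,10):
        cv2.line(a,(i*f,0),(i*f,5),(0,0,255),1); cv2.putText(a,str(x0+i),(i*f,15),0,0.35,(0,0,255),1)
    for i in range(0,h,10):
        cv2.line(a,(0,i*f),(5,i*f),(0,0,255),1); cv2.putText(a,str(y0+i),(5,i*f+4),0,0.35,(0,0,255),1)
    cv2.imwrite(out,a)
crop("side",238,130,110,84,7,"pics/d1.png")
crop("side",230,190,110,84,7,"pics/d2.png")
crop("scene",140,160,140,104,5,"pics/d3.png")
crop("side",185,140,90,70,8,"pics/d4.png")
E
cat > h.py <<'E'
import numpy as np, cv2
from scipy.optimize import least_squares
from bench import r
np.set_printoptions(precision=4,suppress=True)
def proj(c,P):
    T=np.linalg.inv(c["extrinsics"]); P=np.atleast_2d(P)
    q=P@T[:3,:3].T+T[:3,3]; q=q*[1,-1,-1]
    u=q@c["mtx"].T; return u[:,:2]/u[:,2:]
def ray(c,px):
    d=np.linalg.inv(c["mtx"])@[px[0],px[1],1]; d=d*[1,-1,-1]
    return c["extrinsics"][:3,3], c["extrinsics"][:3,:3]@d
def onplane(c,px,p0,n):
    o,d=ray(c,px); return o+d*((np.array(p0)-o)@n)/(d@n)
def Rst(yaw):
    a=np.cos(yaw);b=np.sin(yaw); return np.array([[a,-b,0],[b,a,0],[0,0,1]])
S3=np.array([[np.cos(np.pi/6),0,-.5],[0,1,0],[.5,0,np.cos(np.pi/6)]])  # chassis axes in stand
def chassis(p): return np.array([p[0],p[1],.170]), Rst(p[2])@S3
E
cat > fit.py <<'E'
from h import *
cs=r.get_calibration("side"); cc=r.get_calibration("scene")
L=lambda x,y,z:("s",(x,y,z))
F=[(cs,(5,150,309),(274.1,140.2)),(cs,(5,-150,309),(329,194.6)),(cs,(35,-150,309),(338,191.7)),(cs,(5,-150,334),(329.4,189.3)),(cs,(5,150,334),(274,135.7)),
(cc,(35,-150,309),(147.6,191.6)),(cc,(35,150,309),(271.2,179.6)),(cc,(35,-150,334),(147.4,186)),(cc,(35,150,334),(271,173))]
def res(p):
    return np.concatenate([(proj(c,np.array([p[0],p[1],0])+Rst(p[2])@(np.array(P)/1e3))[0]-px) for c,P,px in F])
s=least_squares(res,[.65,-.1,0]); print(s.x,np.degrees(s.x[2])); print(s.fun.reshape(-1,2))
p=s.x; o,R=chassis(p)
for nm,px,pl in [("L slot lo",(238+335/7,130+435/7),(0,50,14)),("L slot hi",(238+360/7,130+412/7),(0,50,14)),
 ("R slot lo",(230+510/7,190+158/7),(0,-53,14)),("R slot hi",(230+530/7,190+140/7),(0,-53,14)),
 ("L ch lo",(238+262/7,130+490/7),(0,53,14)),("L ch hi",(238+395/7,130+368/7),(0,53,14)),
 ("R ch lo",(230+428/7,190+222/7),(0,-53,14)),("R ch hi",(230+582/7,190+97/7),(0,-53,14))]:
    for z in (14,):
        P=onplane(cs,px,o+R@(np.array([0,0,z])/1e3),R[:,2]); print(nm,(R.T@(P-o))*1e3)
# cover
for nm,px in [("cover near -y",(230+210/7,190+372/7)),("cover near +y",(230+105/7,190+205/7)),("cover far +y",(230+275/7,190+72/7)),("cover far -y",(230+410/7,190+222/7))]:
    P=onplane(cs,px,o+R@(np.array([0,0,27.5])/1e3),R[:,2]); print(nm,(R.T@(P-o))*1e3)
# wheel sets, axis plane z=.036
for nm,c,px in [("wide outer wheel -y",cs,(185+287/8,140+340/8)),("wide +y wheel(in)",cs,(185+157/8,140+197/8)),("disc",cs,(185+216/8,140+265/8)),
 ("w1 sc",cc,(337.6,227.6)),("w2 sc",cc,(379.4,219.1)),("disc sc",cc,(358.8,223)),("spare disc sc",cc,(300+348/5,170+405/4.6)),("spare w -y",cc,(300+255/5,170+405/4.6)),("spare w +y",cc,(300+440/5,170+400/4.6)),("cup rim",cc,(298,228)),("cup side",cs,(235.5,195))]:
    print(nm,onplane(c,px,(0,0,.036),np.array([0,0,1.])))
E
python3 fit.py
```

```text
[ 0.6033 -0.14    0.1167] 6.6868993458024075
[[-0.6126  1.7069]
 [-0.7898  2.1713]
 [ 0.0591  1.904 ]
 [-0.0534 -0.3412]
 [-0.2975 -0.8592]
 [ 0.8543  3.1363]
 [ 0.7962  1.6348]
 [-0.4902 -0.2359]
 [ 0.8869 -0.5924]]
L slot lo [ 6.5974 47.8363 14.    ]
L slot hi [21.6463 49.2854 14.    ]
R slot lo [  4.9613 -56.402   14.    ]
R slot hi [ 16.1163 -55.5408  14.    ]
L ch lo [-33.8314  49.3058  14.    ]
L ch hi [46.3205 56.8858 14.    ]
R ch lo [-38.1249 -55.9075  14.    ]
R ch hi [ 44.0947 -54.8622  14.    ]
cover near -y [-146.7042  -57.1414   27.5   ]
cover near +y [-144.4745   53.102    27.5   ]
cover far +y [-49.2511  51.9661  27.5   ]
cover far -y [-43.9599 -60.8439  27.5   ]
wide outer wheel -y [0.4602 0.2178 0.036 ]
wide +y wheel(in) [0.4275 0.3591 0.036 ]
disc [0.4422 0.29   0.036 ]
w1 sc [0.4571 0.2235 0.036 ]
w2 sc [0.4241 0.3611 0.036 ]
disc sc [0.439  0.2929 0.036 ]
spare disc sc [0.608  0.2854 0.036 ]
spare w -y [0.6036 0.2338 0.036 ]
spare w +y [0.6076 0.3377 0.036 ]
cup rim [0.4486 0.1029 0.036 ]
cup side [0.4921 0.1252 0.036 ]
```

```bash
python3 -m creep '[[[-3.35,4.57,0],0,0.5],[[-3.35,4.57,0],0,0.5],[[-3.35,4.57,0],0,0.5],[[-3.35,4.57,0],0,0.5],[[-3.35,4.57,0],0,0.5],[[-3.35,4.57,0],0,0.5],[[-3.35,4.57,0],0,0.5],[[-3.35,4.57,0],0,0.5],[[0,0,0],-0.18,0.5],[[0,0,0],-0.18,0.5]]'
```

```text
clock: 1.4
tcp_pos: [0.4496, 0.2806, 0.2019]
tool_rot: [[-0.149, 0.989, -0.001], [0.989, 0.149, -0.004], [-0.003, -0.002, -1.0]]
wrist_force: [0.4, 0.2, 0.3]
opening: 0.0472
```

```bash
python3 - <<'E'
from h import *
c=r.get_calibration("wrist"); im=r.grab_frame("wrist")
np.savez("w1.npz",**c); cv2.imwrite("pics/w1.png",im[:,:,::-1])
print(proj(c,[.4405,.2915,.036]))
E
```

```text
[[264.0574 173.7857]]
```

```bash
python3 - <<'E'
from h import *
c=dict(np.load("w1.npz")); im=cv2.imread("pics/w1.png")
g=im.max(2); m=((g<75)).astype(np.uint8); m[:135]=0;m[205:]=0;m[:,:190]=0;m[:,340:]=0
n,l,s,ce=cv2.connectedComponentsWithStats(m)
for i in range(1,n):
    if s[i,4]>60: print(s[i],ce[i],onplane(c,ce[i],(0,0,.036),np.array([0,0,1.])))
a=cv2.resize(im[135:210,185:345],None,fx=5,fy=5,interpolation=cv2.INTER_CUBIC); cv2.imwrite("pics/w1z.png",a)
E
```

```text
[307 146  20  44 723] [316.6252 167.5947] [0.4221 0.3583 0.036 ]
[200 156  20  44 687] [209.1659 177.6579] [0.4565 0.2204 0.036 ]
[253 157  20  33 550] [262.86   172.8109] [0.4395 0.2897 0.036 ]
```

```bash
python3 -m creep '[[[1.07,-0.81,0],-0.09,0.5],[[0,0,0],0,0.5],[[0,0,3],0,0.5],[[0,0,3],0,0.5],[[0,0,3],0,0.5],[[0,0,3],0,0.5],[[0,0,1.5],0,0.5],[[0,0,0.5],0,0.5],[[0,0,0],0,0.5],[[0,0,0],0,0.5]]'; python3 - <<'E'
from h import *
im=r.grab_frame("wrist"); cv2.imwrite("pics/w2.png",im[:,:,::-1])
o=r.get_obs(); R=o["tool_rot"]; print(o["tcp_pos"], R.T@(np.array([.440,.290,.0445])-o["tcp_pos"])*100, np.degrees(np.arctan2(R[1,0],R[0,0])))
E
```

```text
clock: 2.7
tcp_pos: [0.4447, 0.2885, 0.0598]
tool_rot: [[-0.218, 0.976, 0.006], [0.976, 0.218, -0.003], [-0.004, 0.005, -1.0]]
wrist_force: [0.1, 0.8, -0.6]
opening: 0.047
[0.4448 0.2886 0.0599] [ 0.2493 -0.4448  1.5329] 102.61194238877475
```

```bash
python3 -m creep '[[[0.2,-0.45,0],-0.02,0.5],[[0,0,0.8],0,0.5],[[0,0,0.5],0,0.5],[[0,0,0],0,0.5],[[0,0,0],0,0],[[0,0,0],0,0],[[0,0,0],0,0],[[0,0,0],0,0],[[0,0,0],0,0],[[0,0,0],0,0]]'; python3 - <<'E'
from h import *
im=r.grab_frame("wrist"); cv2.imwrite("pics/w3.png",im[:,:,::-1])
E
```

```text
clock: 4.0
tcp_pos: [0.4403, 0.2899, 0.0469]
tool_rot: [[-0.239, 0.971, 0.008], [0.971, 0.239, -0.002], [-0.004, 0.007, -1.0]]
wrist_force: [-0.3, -0.6, -1.6]
opening: 0.0238
```

```bash
python3 -m creep '[[[0,0,-2],0,0],[[0,0,-5],0,0],[[0,0,-6],0,0],[[0,0,-6],0,0],[[0,0,-6],0,0],[[0,0,-6],0,0],[[0,0,-4],0.06,0],[[0,0,0],0.06,0],[[0,0,0],0,0],[[0,0,0],0,0]]'; python3 - <<'E'
from h import *
o=r.get_obs(); print(o["qpos"])
im=r.grab_frame("wrist"); cv2.imwrite("pics/w4.png",im[:,:,::-1])
im=r.grab_frame("side"); cv2.imwrite("pics/s4.png",im[:,:,::-1])
E
```

```text
clock: 5.3
tcp_pos: [0.4349, 0.2889, 0.4057]
tool_rot: [[-0.12, 0.993, 0.002], [0.993, 0.12, -0.007], [-0.007, 0.001, -1.0]]
wrist_force: [-0.8, 0.4, -2.4]
opening: 0.0237
[-34.7133  15.7609  -3.037   88.2853   1.2164  76.1297  58.965 ]
```

```bash
python3 -m creep '[[[-4.74,1.54,-1],0,0],[[-4.74,1.54,-1],0,0],[[-4.74,1.54,-1],0,0],[[-4.74,1.54,-1],0,0],[[-4.74,1.54,-0.5],0,0],[[0,0,0],0,0],[[0,4,0],0,0],[[0,4,0],0,0],[[0,4,0],0,0],[[0,0,0],0,0]]'; python3 - <<'E'
from h import *
o=r.get_obs(); print(o["qpos"])
E
```

```text
clock: 6.65
tcp_pos: [0.6622, 0.0767, 0.4434]
tool_rot: [[-0.131, 0.991, -0.015], [0.991, 0.131, -0.007], [-0.005, -0.015, -1.0]]
wrist_force: [0.6, -0.5, -1.8]
opening: 0.0236
[-11.3232  31.2508   4.4752  58.1965  -2.036   91.5106  90.0303]
```

```bash
python3 -m creep '[[[0,4,0],0,0],[[0,4,0],0,0],[[0,4,0],0,0],[[0,4,0],0,0],[[0,4,0],0,0],[[0,4,0],0,0],[[0,4,0],0,0],[[0,4,0],0,0],[[0,0,0],0,0],[[0,0,0],0,0]]'; python3 - <<'E'
from h import *
o=r.get_obs(); print(o["qpos"])
E
```

```text
clock: 7.9
tcp_pos: [0.8281, 0.1006, 0.3981]
tool_rot: [[-0.118, 0.993, 0.009], [0.993, 0.118, 0.015], [0.014, 0.011, -1.0]]
wrist_force: [0.8, -0.1, -2.2]
opening: 0.0239
[-12.3971  61.2508  66.7725  10.8541 -62.8388 113.4642  94.9364]
```

```bash
python3 -m creep '[[[0,-2,-0.5],0,0],[[0,-3,-1.5],0,0],[[0,-3,-1.5],0,0],[[0,-3,-1.5],0,0],[[0,-3,-1.5],0,0],[[0,-3,-1.5],0,0],[[0,-3,-1.5],0,0],[[0,-2,-1],0,0],[[0,0,0],0,0],[[0,0,0],0,0]]'; python3 - <<'E'
from h import *
o=r.get_obs(); print(o["qpos"])
E
```

```text
clock: 9.15
tcp_pos: [0.5983, 0.0875, 0.5016]
tool_rot: [[-0.152, 0.988, 0.003], [0.986, 0.152, 0.064], [0.063, 0.012, -0.998]]
wrist_force: [-0.1, -0.0, -3.0]
opening: 0.0235
[-41.1734  35.7221  73.2351  64.1394 -38.4075 102.8187 118.4412]
```

```bash
cat > fk.py <<'E'
import numpy as np, itertools
from scipy.optimize import least_squares
from scipy.spatial.transform import Rotation as Ro
np.set_printoptions(precision=4,suppress=True)
S=[([-81.0624,36.056,2.2042,86.9955,-1.5449,57.0843,-1.1453],[.1428,.6334,.2046],[[.22,.9755,-.0003],[.9755,-.22,-.0018],[-.0019,.0001,-1]]),
([-34.7133,15.7609,-3.037,88.2853,1.2164,76.1297,58.965],[.4349,.2889,.4057],[[-.12,.993,.002],[.993,.12,-.007],[-.007,.001,-1]]),
([-11.3232,31.2508,4.4752,58.1965,-2.036,91.5106,90.0303],[.6622,.0767,.4434],[[-.131,.991,-.015],[.991,.131,-.007],[-.005,-.015,-1]]),
([-12.3971,61.2508,66.7725,10.8541,-62.8388,113.4642,94.9364],[.8281,.1006,.3981],[[-.118,.993,.009],[.993,.118,.015],[.014,.011,-1]]),
([-41.1734,35.7221,73.2351,64.1394,-38.4075,102.8187,118.4412],[.5983,.0875,.5016],[[-.152,.988,.003],[.986,.152,.064],[.063,.012,-.998]])]
def Rz(a): return Ro.from_euler('z',a,degrees=True).as_matrix()
def Ry(a): return Ro.from_euler('y',a,degrees=True).as_matrix()
P0=None
def fk(q,P,sg):
    s1,s3,s5,s7=sg; h,L1,L2,L3,e,w,o7=P
    R=Rz(s1*q[0])@Ry(q[1])@Rz(s3*q[2]); p=np.array([0,0,h])+R@[e,0,L1]
    R=R@Ry(q[3]); p=p+R@[-e,0,0]; R=R@Rz(s5*q[4]); p=p+R@[0,0,L2]
    R=R@Ry(q[5]); p=p+R@[w,0,0]; R=R@Rz(s7*q[6]+o7); p=p+R@[0,0,L3]
    return p,R
if __name__=="__main__":
    for sg in itertools.product([-1],[1,-1],[1,-1],[1,-1]):
        for o in (0,90,180,-90):
            f=lambda P:np.concatenate([np.r_[(fk(q,P,sg)[0]-p)*5,(fk(q,P,sg)[1]-np.array(R)).ravel()] for q,p,R in S])
            s=least_squares(f,[.3,.56,.38,.34,0,0,o])
            if s.cost<.1: print(sg,o,s.cost,s.x); print(np.round([np.abs(fk(q,s.x,sg)[0]-p).max() for q,p,R in S],4))
E
python3 fk.py
```

```text
(-1, -1, -1, -1) 0 0.03288800360768865 [   0.3665    0.5291    0.3852    0.3757   -0.0047   -0.0174 -179.9932]
[0.0275 0.027  0.0267 0.0142 0.0058]
(-1, -1, -1, -1) 90 0.032888003607688725 [  0.3665   0.5291   0.3852   0.3757  -0.0047  -0.0174 180.0068]
[0.0275 0.027  0.0267 0.0142 0.0058]
(-1, -1, -1, -1) 180 0.03288800360768871 [  0.3665   0.5291   0.3852   0.3757  -0.0047  -0.0174 180.0068]
[0.0275 0.027  0.0267 0.0142 0.0058]
(-1, -1, -1, -1) -90 0.03288800360768864 [   0.3665    0.5291    0.3852    0.3757   -0.0047   -0.0174 -179.9932]
[0.0275 0.027  0.0267 0.0142 0.0058]
```

```bash
cat > fk2.py <<'E'
from fk import *
def rots(q):
    R1=Rz(-q[0]);R2=R1@Ry(q[1]);R3=R2@Rz(-q[2]);R4=R3@Ry(q[3]);R5=R4@Rz(-q[4]);R6=R5@Ry(q[5]);R7=R6@Rz(180-q[6]);return R1,R2,R3,R4,R5,R6,R7
# columns: h | R3 x,y,z | R4 x | R5 y,z | R6 x,y,(z)
def A(q):
    R1,R2,R3,R4,R5,R6,R7=rots(q)
    z=np.array([[0,0,1.]]).T
    return np.hstack([z,R2[:,1:2],R3,R4[:,[0,1]],R5[:,[2]],R5[:,[0,1]],R6[:,[0,1,2]]])
def fit(S):
    M=np.vstack([A(s[0]) for s in S]); b=np.concatenate([s[1] for s in S])
    # ridge towards 0 on offsets, weak
    wt=np.array([1e-4,.03,.03,.03,1e-4,.03,.03,1e-4,.03,.03,.03,.03,1e-4])
    x=np.linalg.lstsq(np.vstack([M,np.diag(wt)]),np.r_[b,wt*np.array([.35,0,0,0,.55,0,0,.38,0,0,0,0,.37])],rcond=None)[0]
    return x,(M@x-b).reshape(-1,3)
if __name__=="__main__":
    for q,p,R in S: print(np.abs(rots(q)[-1]-R).max())
    x,e=fit(S); print(x); print(e*1e3)
E
python3 fk2.py
```

```text
4.961409067388129e-05
0.0004564814046521424
0.00040720814388239823
0.00048543865972809977
0.0004911773511865254
[ 0.3358 -0.0114 -0.     -0.0081  0.5591 -0.     -0.0081  0.3822  0.0001
 -0.0003  0.0001 -0.0003  0.3752]
[[ 0.0199 -0.0085 -0.0181]
 [ 0.0036  0.0272  0.0362]
 [-0.0247  0.0033 -0.0135]
 [ 0.0143  0.0046  0.0062]
 [-0.0082 -0.0052 -0.0108]]
```

```bash
cat > sim.py <<'E'
from fk2 import *
X,_=fit(S)
LO=np.array([-175.42,-21.48,-71.46,10.55,-63.04,13.31,-168.57]);HI=np.array([175.42,121.26,75.88,141.38,243.04,113.54,168.57])
VM=.7*np.array([147.25,147.25,180,180,180,180,180])/8
def FK(q): return A(q)@X, rots(q)[-1]
def J(q):
    p,R=FK(q); j=np.zeros((6,7))
    for i in range(7):
        d=np.array(q,float); d[i]+=.01; p2,R2=FK(d)
        j[:3,i]=(p2-p)/np.radians(.01); j[3:,i]=Ro.from_matrix(R2@R.T).as_rotvec()/np.radians(.01)
    return j
def dls(q,pt,Rt,lam=.05,wr=1.,n=60,null=0.,qn=None):
    q=np.array(q,float); m=0.1
    W=np.diag([1,1,1,wr,wr,wr])
    for _ in range(n):
        p,R=FK(q); e=W@np.r_[pt-p,Ro.from_matrix(Rt@R.T).as_rotvec()]
        j=W@J(q)
        dq=j.T@np.linalg.solve(j@j.T+lam**2*np.eye(6),e)
        if null: 
            Pn=np.eye(7)-np.linalg.pinv(j)@j; dq+=Pn@(null*np.radians(qn-q))
        q=np.clip(q+np.degrees(dq),LO+m,HI-m)
    return q
def lsq(q,pt,Rt,wr=.3,reg=0.0,**k):
    q0=np.clip(q,LO+.1,HI-.1)
    def f(x):
        p,R=FK(x); return np.r_[pt-p,wr*Ro.from_matrix(Rt@R.T).as_rotvec(),reg*np.radians(x-q0)]
    return least_squares(f,q0,bounds=(LO+.05,HI-.05)).x
def row(q,sh,spin,ik,**k):
    p,R=FK(q); pt=p+R@(np.array(sh)/100); Rt=R@Rz(np.degrees(spin))
    qn=ik(q,pt,Rt,**k); d=qn-q; s=max(1,np.abs(d/VM).max()); return q+d/s
if __name__=="__main__":
    import sys
    q2=np.array(S[2][0]); 
    for nm,ik,k in [("dls.05",dls,dict(lam=.05)),("dls.01",dls,dict(lam=.01)),("dls.1",dls,dict(lam=.1,n=30)),("dlsnull",dls,dict(lam=.05,null=.1,qn=np.array([0,36,0,87,0,57,0.]))),("lsq.3",lsq,{}),("lsq1",lsq,dict(wr=1.)),("lsqreg",lsq,dict(wr=.3,reg=.02))]:
        q=q2.copy()
        for i in range(8): q=row(q,(0,4,0),0,ik,**k)
        p,R=FK(q); print(nm,q,p,R[:,2])
        q=np.array(S[3][0])
        for s in [(0,-2,-.5)]+[(0,-3,-1.5)]*6+[(0,-2,-1)]: q=row(q,s,0,ik,**k)
        p,R=FK(q); print("   back",q,p,R[:,2])
    print(S[3][0],S[3][1]); print(S[4][0],S[4][1])
E
time python3 sim.py
```

```text
dls.05 [ -0.6666  84.7722  23.7274  10.65   -30.4047 113.44    75.0284] [0.7637 0.007  0.0339] [-0.4608  0.1364 -0.877 ]
   back [-40.8393  37.6461  75.78    62.7012 -38.5094 103.0974 117.9751] [0.6087 0.073  0.5006] [ 0.0095  0.0152 -0.9998]
dls.01 [ -5.9425  71.9817  25.9036  10.65   -30.3527 113.44    74.7006] [0.809  0.0679 0.2103] [-0.2622  0.0825 -0.9615]
   back [-40.8393  37.6461  75.78    62.7012 -38.5094 103.0974 117.9751] [0.6087 0.073  0.5006] [ 0.0095  0.0152 -0.9998]
dls.1 [ -8.017   69.6763  12.8379  10.65   -13.2621 113.44    87.6904] [0.8085 0.0802 0.2344] [-0.2342 -0.0062 -0.9722]
   back [-40.8391  37.6462  75.78    62.7009 -38.5095 103.0976 117.975 ] [0.6087 0.073  0.5006] [ 0.0095  0.0152 -0.9998]
dlsnull [ -9.753   83.6754  -1.0386  10.65     2.446  113.44    90.4591] [0.7571 0.0938 0.0364] [-0.4549 -0.1027 -0.8846]
   back [  3.9405  36.2975 -19.0463  47.7971   5.4923  98.5713  77.0385] [0.6908 0.0518 0.4584] [-0.0401  0.0933 -0.9948]
lsq.3 [-12.5678  60.3359  66.9052  10.6    -62.99   102.1557  95.0687] [0.9005 0.1066 0.4216] [ 0.2228  0.0249 -0.9745]
   back [-40.2308  36.1362  71.9205  62.6849 -35.9951 101.7824 116.0601] [0.6087 0.073  0.5006] [ 0.0095  0.0152 -0.9998]
lsq1 [-12.303   62.2594  67.4514  10.6    -62.99   112.3877  95.2793] [0.8372 0.0974 0.385 ] [ 0.0154  0.0027 -0.9999]
   back [-40.5324  36.8215  73.7015  62.6931 -37.1458 102.3718 116.9401] [0.6087 0.073  0.5006] [ 0.0095  0.0152 -0.9998]
lsqreg [-9.7363 57.1797  8.5521 10.6    -7.1237 97.0268 89.7136] [0.9151 0.111  0.4241] [ 0.2628  0.0259 -0.9645]
   back [-38.9928  38.8549  75.83    59.6997 -39.7678 105.8242 117.624 ] [0.614  0.0737 0.5052] [-0.0077  0.0159 -0.9998]
[-12.3971, 61.2508, 66.7725, 10.8541, -62.8388, 113.4642, 94.9364] [0.8281, 0.1006, 0.3981]
[-41.1734, 35.7221, 73.2351, 64.1394, -38.4075, 102.8187, 118.4412] [0.5983, 0.0875, 0.5016]
real	0m29.274s
user	0m29.088s
sys	0m0.222s
```

```bash
cat > s2.py <<'E'
from sim import *
from concurrent.futures import ProcessPoolExecutor
q4=np.array(S[4][0]); q2=np.array(S[2][0])
def run(a):
    wr,d=a
    if d is None:
        q=q2.copy()
        for i in range(8): q=row(q,(0,4,0),0,lsq,wr=wr)
        q=row(q,(0,0,0),0,lsq,wr=wr)
        p,R=FK(q); return a,q,p,R
    q=q4.copy(); d=np.array(d,float); d*=6.25/np.abs(d).max()
    for i in range(10): q=row(q,d,0,lsq,wr=wr)
    p,R=FK(q); return a,q,p,R
L=[(w,None) for w in (.7,1,1.5,2,4)]+[(1,d) for d in [(0,0,-1),(0,1,-1),(0,1,-.5),(0,.5,-1),(0,-.5,-1),(0,-1,0),(1,0,-1),(-1,0,-1),(-1,1,-1),(1,1,-1),(1,-1,-1),(-1,-1,-1),(0,1,0)]]
with ProcessPoolExecutor() as ex:
    for a,q,p,R in ex.map(run,L): print(a,q,p,"x",R[:,0],"z",R[:,2])
E
time python3 s2.py
```

```text
(0.7, None) [-12.17    61.7098  67.2637  10.6033 -62.9606 111.6304  95.1376] [0.8417 0.0965 0.3929] x [-0.118  0.993  0.003] z [ 0.0373  0.0075 -0.9993]
(1, None) [-12.3033  62.257   67.4237  10.6017 -62.9626 112.3847  95.2783] [0.8372 0.0974 0.385 ] x [-0.1215  0.9926  0.0008] z [ 0.0154  0.0027 -0.9999]
(1.5, None) [-12.4361  62.8358  67.5362  10.6009 -62.9617 112.6778  95.4092] [0.8355 0.0987 0.3766] x [-0.1252  0.9921 -0.0014] z [ 0.0008 -0.0013 -1.    ]
(2, None) [-12.4904  63.1197  67.5658  10.6079 -62.9479 112.7857  95.4683] [0.8349 0.0992 0.3725] x [-0.1268  0.9919 -0.0023] z [-0.0059 -0.0031 -1.    ]
(4, None) [-12.5599  63.4488  67.6404  10.6001 -62.9593 112.9549  95.5518] [0.834  0.0999 0.3678] x [-0.129   0.9916 -0.0035] z [-0.0142 -0.0054 -0.9999]
(1, (0, 0, -1)) [ -2.5463  17.2954  -5.3013  49.1904  -3.7024 113.49    89.6231] [0.5125 0.054  0.6481] x [-0.151   0.9847  0.0866] z [-0.0106  0.086  -0.9962]
(1, (0, 1, -1)) [-12.6055  42.3672   9.399   16.973   -9.2454 113.49    90.9015] [0.7409 0.1274 0.5745] x [-0.1956  0.9803  0.0262] z [ 0.121   0.0506 -0.9914]
(1, (0, 1
[... 1112 characters left out ...]
0208 -0.9901]
(1, (1, 1, -1)) [-39.7498  46.2114  14.5476  10.9189 -13.8044 113.49    64.2961] [0.629  0.4691 0.5649] x [-0.2033  0.975   0.09  ] z [ 0.1228  0.1166 -0.9856]
(1, (1, -1, -1)) [-45.5657   5.6227 -26.0396  54.829   -3.4687 113.49    25.425 ] [0.1537 0.3892 0.7121] x [-0.141   0.9791  0.1465] z [-0.0567  0.1398 -0.9886]
(1, (-1, -1, -1)) [ 55.5399  15.063    6.5705  55.9211  -3.3524 113.49   158.7619] [ 0.2259 -0.4212  0.6272] x [-0.1391  0.987   0.0804] z [-0.0151  0.0791 -0.9968]
(1, (0, 1, 0)) [-14.1856  64.0335  64.6221  10.6    -62.99   109.7837  95.4667] [0.8487 0.1436 0.3562] x [-0.1784  0.9832  0.0379] z [ 0.0193  0.042  -0.9989]
real	0m6.915s
user	0m19.589s
sys	0m0.345s
```

```bash
cat > s3.py <<'E'
from sim import *
import sys
def go(q,rows,wr=1.2):
    for sh,sp in rows: q=row(q,sh,sp,lsq,wr=wr)
    return q
def show(q):
    p,R=FK(q); print(np.round(q,1),"p",p,"x",R[:,0],"z",R[:,2])
if __name__=="__main__":
    q=np.array(S[4][0])
    for sh in [(-.8,6,-6),(-1.5,6,-6),(-2.2,6,-6),(-2.2,5,-6.2)]:
        a=go(q,[(sh,0)]*10); show(a)
        for s2 in [(0,6,-6),(0,6,-3),(0,3,-6),(0,0,-6)]:
            print(s2,end=" "); show(go(a,[(s2,0)]*10))
E
python3 s3.py
```

```text
[ -8.7  43.3   7.8  20.   -7.9 113.5  94.5] p [0.7416 0.0773 0.5418] x [-0.1912  0.9812  0.0257] z [ 0.054   0.0367 -0.9979]
(0, 6, -6) [-11.4  38.6  12.7  12.9 -11.9 113.5  92.1] p [0.736  0.1062 0.6526] x [-0.1896  0.9818  0.0146] z [ 0.2571  0.064  -0.9643]
(0, 6, -3) [-13.9  52.1  66.8  10.6 -63.  111.7  97.2] p [0.8169 0.1195 0.5321] x [-0.1892  0.9818  0.0187] z [ 0.1949  0.0562 -0.9792]
(0, 3, -6) [-11.1  27.    7.4  26.9  -6.  113.5  93. ] p [0.6392 0.0794 0.6952] x [-0.1899  0.9817  0.0152] z [ 0.2154  0.0568 -0.9749]
(0, 0, -6) [-11.8  11.7   7.6  44.2  -3.9 113.5  94.5] p [0.4978 0.0441 0.7297] x [-0.19    0.9817  0.0155] z [ 0.1812  0.0506 -0.9821]
[ -5.6  43.7   8.   19.7  -8.1 113.5  97.7] p [0.7472 0.0367 0.539 ] x [-0.1913  0.9813  0.0207] z [ 0.0551  0.0319 -0.998 ]
(0, 6, -6) [-10.3  38.6  13.2  12.9 -11.9 113.5  93.6] p [0.7387 0.0883 0.652 ] x [-0.1886  0.9821  0.0019] z [ 0.2586  0.0515 -0.9646]
(0, 6, -3) [-12.5  52.2  67.1  10.6 -63.  111.6  98.8] p [0.8203 0.0981 0.5316] x [-0.1889  0.982   0.0079] z [ 0.1976  0.0459 -0.9792]
(0, 3, -6) [ -9.4  27.1   7.9  26.
[... 884 characters left out ...]
[ 0.1837  0.0268 -0.9826]
[ -1.   40.1   6.3  24.   -6.7 113.5 101.4] p [ 0.7193 -0.0199  0.5573] x [-0.1831  0.9828  0.0258] z [ 0.0443  0.0345 -0.9984]
(0, 6, -6) [ -7.9  37.9  12.   14.1 -10.9 113.5  95.3] p [0.7353 0.0583 0.6521] x [-0.1793  0.9838 -0.0021] z [ 0.2508  0.0436 -0.967 ]
(0, 6, -3) [ -9.9  52.   66.9  10.6 -63.  112.8 100.7] p [0.8158 0.0615 0.533 ] x [-0.1789  0.9838  0.0082] z [ 0.1826  0.0414 -0.9823]
(0, 3, -6) [ -6.   26.    7.1  28.4  -5.7 113.5  97.5] p [0.6339 0.0221 0.6952] x [-0.1798  0.9837 -0.0007] z [ 0.2094  0.0376 -0.9771]
(0, 0, -6) [ -3.4  10.7   6.5  45.8  -3.8 113.5 101.4] p [ 0.4875 -0.0221  0.7277] x [-0.1802  0.9836 -0.0005] z [ 0.1761  0.0318 -0.9839]
```

```bash
python3 -m creep '[[[-1.5,6,-6],0,0],[[-1.5,6,-6],0,0],[[-1.5,5,-6],0,0],[[-1.5,5,-6],0,0],[[-1.5,5,-6],0,0],[[-1.5,5,-6],0,0],[[-1.5,4,-6],0,0],[[-1.5,4,-6],0,0],[[-1.5,4,-6],0,0],[[-1.5,4,-6],0,0]]'; python3 - <<'E'
from h import *
o=r.get_obs(); print(o["qpos"])
E
```

```text
clock: 10.4
tcp_pos: [0.7323, 0.0224, 0.6268]
tool_rot: [[-0.179, 0.965, 0.194], [0.983, 0.168, 0.073], [0.038, 0.203, -0.978]]
wrist_force: [-0.3, -0.1, -1.7]
opening: 0.0235
[ -3.0967  38.2699   6.6065  17.0191  -9.4121 113.4867  97.2033]
```

```bash
cat > s4.py <<'E'
from s3 import *
from bench import r
q=np.array(r.get_obs()["qpos"]); 
for sh in [(-1.5,4,-6),(-3,4,-6),(-4.5,4,-6),(-6,4,-6),(-3,2,-6),(-4.5,2,-6)]:
    print(sh); show(go(q,[(sh,0)]*6));show(go(q,[(sh,0)]*10))
E
python3 s4.py
```

```text
(-1.5, 4, -6)
[  2.6  30.3   3.6  19.1  -8.3 113.5 100.8] p [ 0.6809 -0.0339  0.7104] x [-0.1751  0.9843  0.0212] z [ 0.2973  0.0734 -0.952 ]
[  6.3  25.7   1.6  19.7  -8.1 113.5 102.7] p [ 0.6454 -0.0622  0.7592] x [-0.17    0.9854  0.0069] z [ 0.3654  0.0696 -0.9282]
(-3, 4, -6)
[  9.6  31.9   2.   17.8  -8.9 113.5 106.3] p [ 0.6861 -0.1047  0.7003] x [-0.1733  0.9848  0.0146] z [ 0.3003  0.067  -0.9515]
[ 17.4  28.6  -1.3  17.6  -9.1 113.5 110.8] p [ 0.6497 -0.166   0.7436] x [-0.1649  0.9863 -0.0087] z [ 0.3703  0.0538 -0.9273]
(-4.5, 4, -6)
[ 16.   34.    1.1  16.1  -9.8 113.5 111.4] p [ 0.6881 -0.1736  0.6875] x [-0.1713  0.9852  0.0076] z [ 0.3041  0.0602 -0.9507]
[ 26.4  32.2  -2.2  14.6 -10.8 113.5 118.2] p [ 0.6469 -0.2642  0.7231] x [-0.1594  0.9869 -0.0251] z [ 0.3763  0.0372 -0.9257]
(-6, 4, -6)
[ 21.7  36.4   1.   14.1 -11.2 113.5 116.3] p [ 0.6869 -0.2399  0.6724] x [-0.1691  0.9856 -0.    ] z [ 0.3086  0.0529 -0.9497]
[ 33.7  36.2  -0.6  11.2 -13.9 113.5 124.9] p [ 0.6374 -0.3546  0.6991] x [-0.1533  0.9873 -0.0425] z [ 0.383   0.0197 -0.9235]
(-3, 2, -6)
[ 13.8  26.5  -2.2  24.5  -6.7 113.5 108.3] p [ 0.6324 -0.1267  0.7173] x [-0.174   0.9846  0.0166] z [ 0.2833  0.0662 -0.9567]
[ 26.5  21.9  -9.1  26.4  -6.2 113.5 114.8] p [ 0.5719 -0.202   0.7566] x [-0.166   0.9861 -0.0074] z [ 0.3449  0.051  -0.9373]
(-4.5, 2, -6)
[ 20.8  29.1  -3.6  22.4  -7.2 113.5 114. ] p [ 0.6354 -0.1982  0.7032] x [-0.1722  0.985   0.0099] z [ 0.2872  0.0598 -0.956 ]
[ 35.7  26.8 -10.   22.4  -7.2 113.5 123. ] p [ 0.5707 -0.3053  0.7328] x [-0.1608  0.9867 -0.0238] z [ 0.351   0.0346 -0.9357]
```

```bash
python3 -m creep '[[[-3.5,3,-6],0,0],[[-3.5,3,-6],0,0],[[-3.5,3,-6],0,0],[[-3.5,3,-6],0,0],[[-3.5,3,-6],0,0],[[-3.5,3,-6],0,0],[[-3.5,3,-6],0,0],[[-3.5,3,-6],0,0],[[0,0,0],0,0],[[0,0,0],0,0]]'; python3 - <<'E'
from h import *
o=r.get_obs(); print(o["qpos"]); R=o["tool_rot"]; Rs=Rst(.1167); print(Rs.T@R)
E
```

```text
clock: 11.65
tcp_pos: [0.6561, -0.1676, 0.8008]
tool_rot: [[-0.152, 0.855, 0.496], [0.988, 0.148, 0.048], [-0.032, 0.497, -0.867]]
wrist_force: [-0.1, -0.4, -2.5]
opening: 0.0237
[ 15.4108  28.8761  22.9979  10.5478 -32.0558 113.5352 112.0993]
[[-0.036   0.8665  0.4979]
 [ 0.9988  0.0473 -0.01  ]
 [-0.0322  0.4969 -0.8672]]
```

```bash
cat > s5.py <<'E'
from sim import *
from h import chassis,Rst,S3
o,RC=chassis([.6033,-.140,.1167]); yw=.1167
def toolR(t):  # tilt deg; columns x=stand y, y, z
    z=Rst(yw)@np.array([np.sin(np.radians(t)),0,-np.cos(np.radians(t))]); x=Rst(yw)@np.array([0,1,0.]); return np.c_[x,np.cross(z,x),z]
if __name__=="__main__":
    qs=[np.array([15,20,10,115,-10,25,100.]),np.array([15,20,40,115,-30,25,100.]),np.array([15,20,-40,115,30,25,100.]),np.array([-20,10,60,110,-40,40,100.]),np.array([50,10,-60,110,40,40,100.])]
    for t in (15,20,25,30):
        R=toolR(t)
        for zc in (0,.03,.06,.1,.2):
            pt=o+RC@[.009,0,zc]-R[:,2]*.011
            best=[]
            for q0 in qs:
                q=lsq(q0,pt,R,wr=1.); p,Rr=FK(q); best.append((np.linalg.norm(p-pt)*1e3,np.linalg.norm(Rr-R),np.round(q,1)))
            best.sort(key=lambda b:b[0]+100*b[1]); print(t,zc,[(round(b[0],2),round(b[1],3),b[2]) for b in best[:2]])
E
python3 s5.py
```

```text
15 0 [(np.float64(0.0), np.float64(0.0), array([ 33.6,  31.5, -30.2, 107.1,  21.5,  32. ,  88.9])), (np.float64(0.0), np.float64(0.0), array([  9.4,  29. ,   5.9, 107.8, -16.4,  30.2, 124.1]))]
15 0.03 [(np.float64(0.0), np.float64(0.0), array([ 47.1,  33.4, -50.5, 107.2,  36. ,  39.8,  75.7])), (np.float64(0.0), np.float64(0.0), array([  9.3,  26. ,   6.7, 108.2, -15.7,  32.9, 123.9]))]
15 0.06 [(np.float64(0.0), np.float64(0.0), array([ 49.8,  30.6, -52.6, 107.3,  32.5,  41.8,  78.8])), (np.float64(0.0), np.float64(0.0), array([  9.3,  23. ,   7.3, 108.4, -14.7,  35.7, 123.4]))]
15 0.1 [(np.float64(0.0), np.float64(0.0), array([ 38.7,  21.3, -31.8, 107.4,  10.5,  40.2,  99.5])), (np.float64(0.0), np.float64(0.0), array([ 54. ,  27.1, -55.9, 107.1,  28.1,  44.7,  82.8]))]
15 0.2 [(np.float64(0.0), np.float64(0.0), array([ 14.3,  10.1,   4.3, 105.6,  -9.1,  51. , 120. ])), (np.float64(0.0), np.float64(0.0), array([ 67.2,  18.6, -65.1, 104.5,  17.1,  53.5,  93.6]))]
20 0 [(np.float64(0.0), np.float64(0.0), array([ 14.2,  27.6,   0.6, 112.6, -20. ,  22.3, 128.8])), (np.float64(0.0), np
[... 2119 characters left out ...]
  17.1,  52.7])), (np.float64(0.0), np.float64(0.0), array([ 51.7,  29.2, -47.1, 121.7,  53.7,  13.5,  60.4]))]
30 0.06 [(np.float64(0.0), np.float64(0.0), array([ 59. ,  28. , -55.9, 121.6,  49.2,  17.8,  64.9])), (np.float64(0.0), np.float64(0.0), array([ 52.4,  24.7, -45.2, 121.7,  31.2,  13.4,  82.3]))]
30 0.1 [(np.float64(0.0), np.float64(0.0), array([ 55.4,  19.4, -45.4, 121.3,  10.3,  16.7, 102.7])), (np.float64(0.0), np.float64(0.0), array([ 28.4,  15.2, -10. , 121.9, -33.1,  18.7, 145.4]))]
30 0.2 [(np.float64(0.0), np.float64(0.0), array([  8.6,   4.5,  16.8, 119.3, -30.5,  34.1, 143.9])), (np.float64(0.0), np.float64(0.0), array([-13.7,   5.2,  41.6, 119.7, -35. ,  35.7, 148.8]))]
```

```bash
cat > s6.py <<'E'
from s5 import *
from s3 import go
from bench import r
ob=r.get_obs(); q=np.array(ob["qpos"])
p,R=FK(q); print("fkerr",(p-ob["tcp_pos"])*1e3)
def report(q):
    p,R=FK(q); Q=RC.T@(p+R[:,2]*.011-o)*1e3; T=Rst(yw).T@R
    print(np.round(q,1),"axle in ch",np.round(Q,1),"tilt %.1f xv %.3f xs %.3f"%(np.degrees(np.arctan2(T[0,2],-T[2,2])),T[2,0],T[0,0]))
report(q)
def need(q,xc,zc,yc=0):
    p,R=FK(q); return R.T@(o+RC@[xc,yc,zc]-R[:,2]*.011-p)*100
if __name__=="__main__":
    for tgt,n in [((.009,.25),9),((.009,.25),2),((.009,.1),5),((.009,.06),5),((.009,.03),5),((.009,0.0),5),((.009,0.0),5)]:
        for i in range(n):
            d=need(q,*tgt)/(n-i); d*=min(1,6/np.abs(d).max()); 
            if i==0: print("shift",d,"x",n)
            q=row(q,d,0.02 if tgt[1]==.25 and i<2 and n==9 else 0,lsq,wr=1.2)
        report(q)
E
python3 s6.py
```

```text
fkerr [-0.1647 -0.0018 -0.0127]
[ 15.4  28.9  23.   10.5 -32.1 113.5 112.1] axle in ch [357.9 -33.6 510.8] tilt 29.9 xv -0.032 xs -0.036
shift [ 0.5851 -3.8457  2.9032] x 9
[-49.1  -5.6  70.  117.7 -13.2  38.  128.3] axle in ch [  9.  -0. 250.] tilt 30.1 xv -0.019 xs -0.012
shift [ 0. -0. -0.] x 2
[-49.1  -5.6  70.  117.7 -13.2  38.  128.3] axle in ch [  9.  -0. 250.] tilt 30.1 xv -0.019 xs -0.012
shift [ 0.0319 -0.005   2.9998] x 5
[ -6.   15.9  33.3 122.5 -55.2  28.3 168.5] axle in ch [  8.5  -0.2 109.5] tilt 29.6 xv -0.020 xs -0.018
shift [0.0118 0.0171 0.989 ] x 5
[ 11.7  19.7   9.1 122.5 -56.   18.5 168.5] axle in ch [ 9. -0. 60.] tilt 29.6 xv -0.020 xs -0.018
shift [0.0052 0.0039 0.6   ] x 5
[ 18.4  22.9  -0.7 122.1 -56.2  13.4 168.5] axle in ch [10.2 -0.3 31. ] tilt 29.6 xv -0.020 xs -0.018
shift [ 0.0124 -0.0191  0.6202] x 5
[ 16.9  25.8   0.3 119.9 -56.8  13.4 168.5] axle in ch [18.1 -2.6  6.9] tilt 28.9 xv -0.015 xs -0.019
shift [ 0.056  -0.1779  0.1419] x 5
[ 16.9  26.2   0.3 120.  -56.8  13.4 168.5] axle in ch [14.4 -1.5  4. ] tilt 28.5 xv -0.012 xs -0.020
```

```bash
cat > s7.py <<'E'
from s6 import *
from concurrent.futures import ProcessPoolExecutor
q00=q
def mv(q,tgt,n):
    for i in range(n):
        d=need(q,*tgt)/(n-i); d*=min(1,6/max(6e-9,np.abs(d).max())); q=row(q,d,0,lsq,wr=1.2)
    return q
def run(w):
    q=q00.copy(); q=row(q,(0,0,0),.04,lsq,wr=1.2)
    for t in w: q=mv(q,t,10)
    return w,q
def fmt(q):
    p,R=FK(q); Q=RC.T@(p+R[:,2]*.011-o)*1e3; T=Rst(yw).T@R
    return "%s ax %s tilt %.1f xv %.3f xs %.3f"%(np.round(q,0),np.round(Q,0),np.degrees(np.arctan2(T[0,2],-T[2,2])),T[2,0],T[0,0])
if __name__=="__main__":
    W=[]
    for a in [(.30,.42,0),(.25,.35,0),(.25,.35,.15),(.25,.35,-.15),(.1,.6,0),(0,.55,0),(.3,.25,.25),(.3,.25,-.25),(0,.4,0),(0,.4,.2),(0,.4,-.2),(.1,.5,.1),(.1,.5,-.1)]:
        W.append([a,(.009,.25)])
    with ProcessPoolExecutor() as ex:
        for w,q in ex.map(run,W): print(w[0],fmt(q),"|",fmt(mv(mv(q,(.009,.12),10),(.009,.06),6)))
E
python3 s7.py
```

```text
fkerr [-0.1647 -0.0018 -0.0127]
[ 15.4  28.9  23.   10.5 -32.1 113.5 112.1] axle in ch [357.9 -33.6 510.8] tilt 29.9 xv -0.032 xs -0.036
(0.3, 0.42, 0) [-51.  -6.  71. 117. -13.  38. 127.] ax [  9.  -0. 250.] tilt 29.9 xv -0.012 xs -0.001 | [ 12.  20.   9. 123. -57.  18. 168.] ax [ 9. -0. 60.] tilt 29.9 xv -0.012 xs -0.001
(0.25, 0.35, 0) [-45.  -4.  68. 117. -16.  39. 130.] ax [  9.  -0. 250.] tilt 29.9 xv -0.012 xs -0.001 | [ 12.  20.   9. 123. -57.  18. 168.] ax [ 9. -0. 60.] tilt 29.9 xv -0.012 xs -0.001
(0.25, 0.35, 0.15) [-13.  -1.  38. 117. -22.  40. 136.] ax [  9.   0. 250.] tilt 29.9 xv -0.012 xs -0.002 | [ 12.  20.   9. 123. -57.  18. 168.] ax [ 9. -0. 60.] tilt 29.9 xv -0.012 xs -0.002
(0.25, 0.35, -0.15) [-14.  -1.  39. 117. -22.  40. 136.] ax [  9.  -0. 250.] tilt 29.9 xv -0.012 xs -0.001 | [ 12.  20.   9. 123. -57.  18. 168.] ax [ 9. -0. 60.] tilt 29.9 xv -0.012 xs -0.001
(0.1, 0.6, 0) [ 12.  -1.  14. 117. -23.  40. 137.] ax [  9.   0. 250.] tilt 29.9 xv -0.012 xs -0.001 | [ 12.  20.   9. 123. -57.  18. 169.] ax [ 9. -0. 60.] tilt 29.9 xv -0.012 xs -0.001
(0, 0.55, 0) [
[... 789 characters left out ...]
] ax [  9.   0. 250.] tilt 30.1 xv -0.011 xs 0.002 | [ 13.  20.   8. 123. -57.  18. 168.] ax [ 9. -0. 60.] tilt 30.1 xv -0.011 xs 0.002
(0, 0.4, -0.2) [  4.  -1.  21. 117. -23.  40. 137.] ax [  9.  -0. 250.] tilt 29.9 xv -0.012 xs -0.002 | [ 12.  20.   9. 123. -57.  18. 168.] ax [ 9. -0. 60.] tilt 29.9 xv -0.012 xs -0.002
(0.1, 0.5, 0.1) [ -4.  -1.  29. 117. -23.  40. 137.] ax [  9.   0. 250.] tilt 29.9 xv -0.011 xs 0.000 | [ 12.  20.   8. 123. -57.  18. 168.] ax [ 9. -0. 60.] tilt 29.9 xv -0.011 xs 0.000
(0.1, 0.5, -0.1) [  4.  -1.  21. 117. -23.  40. 137.] ax [  9.   0. 250.] tilt 29.9 xv -0.012 xs -0.001 | [ 12.  20.   9. 123. -57.  18. 168.] ax [ 9. -0. 60.] tilt 29.9 xv -0.012 xs -0.001
```

```bash
cat > s8.py <<'E'
from s7 import *
q=q00.copy(); q=row(q,(0,0,0),.04,lsq,wr=1.2); print("to W",need(q,.1,.6,0))
q=mv(mv(q,(.1,.6,0),10),(.009,.25),10); print(fmt(q))
for d in [(0,-5,0),(0,-5,-5),(0,-5,5),(0,0,5),(0,5,5),(0,-3,6)]:
    a=q.copy()
    for n in range(2):
        for i in range(8): a=row(a,d,0,lsq,wr=1.2)
        p,_=FK(a); print(d,fmt(a),p)
E
python3 s8.py
```

```text
fkerr [-0.1647 -0.0018 -0.0127]
[ 15.4  28.9  23.   10.5 -32.1 113.5 112.1] axle in ch [357.9 -33.6 510.8] tilt 29.9 xv -0.032 xs -0.036
to W [  3.4605 -25.7799  -8.8942]
[ 12.  -1.  14. 117. -23.  40. 137.] ax [  9.   0. 250.] tilt 29.9 xv -0.012 xs -0.001
(0, -5, 0) [-11. -21.  73. 141. -11.  35. 169.] ax [-321.  -41.  290.] tilt 29.0 xv -0.011 xs -0.001 [ 0.1826 -0.2303  0.2702]
(0, -5, 0) [ -1. -21.  76. 141.  -0.  40. 169.] ax [-420.  -39.  316.] tilt 21.2 xv -0.003 xs 0.044 [ 0.0857 -0.2395  0.2441]
(0, -5, -5) [ 23. -21.  53.  90. -11.  99. 169.] ax [-278.  -69.  649.] tilt 28.2 xv 0.016 xs 0.013 [ 0.0451 -0.2755  0.6024]
(0, -5, -5) [  5. -21.  76.  68.  -5. 113. 169.] ax [-335. -122.  771.] tilt 25.7 xv 0.000 xs 0.111 [-0.058  -0.3397  0.68  ]
(0, -5, 5) [ 79.  25. -39. 134. -28.  13. 169.] ax [-212.  -88.  113.] tilt 25.8 xv 0.033 xs -0.030 [ 0.3706 -0.2566  0.1721]
(0, -5, 5) [100.  56. -42. 133.  70.  14. 101.] ax [-451. -134.   23.] tilt 19.4 xv 0.136 xs -0.069 [ 0.2161 -0.3219 -0.0254]
(0, 0, 5) [ 13.  40.   3. 107. -60.  13. 169.] ax [  67.  -21. -113.] tilt 28.0 xv -0.000 xs -0.004 [ 0.7149 -0.148   0.1152]
(0, 0, 5) [  8.  80.   5.  64. -52.  14. 153.] ax [  84.  -31. -505.] tilt 26.9 xv 0.007 xs -0.006 [ 0.9255 -0.1336 -0.2157]
(0, 5, 5) [  2.  57.  11.  44. -19.  51. 111.] ax [ 405.   -1. -148.] tilt 29.9 xv -0.012 xs -0.001 [ 1.0199 -0.0924  0.2543]
(0, 5, 5) [  0.  83.  56.  11. -63.  56. 103.] ax [ 451.   -6. -329.] tilt 35.5 xv -0.006 xs 0.090 [ 1.1485 -0.0819  0.1198]
(0, -3, 6) [ 35.  34. -11. 117. -46.  13. 169.] ax [-52. -78. -37.] tilt 24.9 xv 0.036 xs -0.022 [ 0.5816 -0.2215  0.1224]
(0, -3, 6) [ 37.  80. -10.  79. -36.  13. 169.] ax [-166. -184. -429.] tilt 19.4 xv 0.111 xs -0.042 [ 0.6911 -0.3167 -0.2739]
```

```bash
cat > s9.py <<'E'
from s7 import *
from concurrent.futures import ProcessPoolExecutor
qa=q00.copy(); qa=row(qa,(0,0,0),.04,lsq,wr=1.2); qa=mv(qa,(.1,.6,0),10)
def run(a):
    w,d=a
    q=mv(qa,w,12); s=[fmt(q)]
    for n in range(2):
        for i in range(6): q=row(q,d,0,lsq,wr=1.2)
        p,_=FK(q); s.append(fmt(q)+str(p))
    return a,s
if __name__=="__main__":
  L=[(w,d) for w in [(-.09,.20,.21),(-.03,.2,.24),(0,.15,.24),(-.12,.12,.21)] for d in [(0,-5,5),(0,-2,6),(0,-5,2)]]
  with ProcessPoolExecutor() as ex:
    for a,s in ex.map(run,L): print(a,*s,sep="\n   ")
E
python3 s9.py
```

```text
fkerr [-0.1647 -0.0018 -0.0127]
[ 15.4  28.9  23.   10.5 -32.1 113.5 112.1] axle in ch [357.9 -33.6 510.8] tilt 29.9 xv -0.032 xs -0.036
((-0.09, 0.2, 0.21), (0, -5, 5))
   [ -7.  -7.  -7. 140.  11.  18.  73.] ax [-90. 210. 200.] tilt 29.9 xv -0.012 xs -0.001
   [ 65.  -5. -71. 141. -21.  13. 110.] ax [-112.  210.  171.] tilt 27.8 xv -0.012 xs -0.020[0.3922 0.047  0.272 ]
   [ 51.  15. -71. 141.  54.  22.  32.] ax [-147.  195.  123.] tilt 20.3 xv -0.004 xs -0.028[0.3894 0.0308 0.2131]
((-0.09, 0.2, 0.21), (0, -2, 6))
   [ -7.  -7.  -7. 140.  11.  18.  73.] ax [-90. 210. 200.] tilt 29.9 xv -0.012 xs -0.001
   [-84.  -5.  69. 141.  37.  14.  47.] ax [-78. 206. 157.] tilt 29.7 xv 0.011 xs 0.010[0.4287 0.0466 0.2765]
   [-92.  -2.  76. 141.  29.  13.  53.] ax [-91. 221. 152.] tilt 27.7 xv 0.003 xs 0.015[0.4191 0.0613 0.2656]
((-0.09, 0.2, 0.21), (0, -5, 2))
   [ -7.  -7.  -7. 140.  11.  18.  73.] ax [-90. 210. 200.] tilt 29.9 xv -0.012 xs -0.001
   [ 54. -21. -38. 141. -36.  36. 135.] ax [-166.  183.  247.] tilt 25.2 xv -0.014 xs 0.034[0.3117 0.01   0.3112]
   [ 42. -21. -14. 141. -24.  
[... 2552 characters left out ...]
((-0.12, 0.12, 0.21), (0, -2, 6))
   [-27.  -5.  18. 140.  12.  16.  77.] ax [-85. 181. 183.] tilt 29.5 xv -0.007 xs 0.008
   [-87.  -6.  76. 141.  36.  13.  52.] ax [-83. 180. 154.] tilt 29.1 xv -0.006 xs 0.016[0.4295 0.0212 0.2716]
   [-87.  -2.  76. 141.  24.  13.  63.] ax [-95. 194. 152.] tilt 27.0 xv -0.013 xs 0.020[0.4185 0.0336 0.2637]
((-0.12, 0.12, 0.21), (0, -5, 2))
   [-27.  -5.  18. 140.  12.  16.  77.] ax [-85. 181. 183.] tilt 29.5 xv -0.007 xs 0.008
   [ 50. -15. -35. 141. -34.  30. 135.] ax [-148.  153.  233.] tilt 26.5 xv -0.004 xs 0.043[ 0.3379 -0.0163  0.3077]
   [ 74. -21. -21. 141. -36.  51. 169.] ax [-236.   97.  293.] tilt 23.4 xv 0.010 xs 0.040[ 0.2388 -0.0846  0.3162]
```

```bash
cat > s10.py <<'E'
from s7 import *
from concurrent.futures import ProcessPoolExecutor
qa=q00.copy(); qa=row(qa,(0,0,0),.04,lsq,wr=1.2); qa=mv(qa,(.1,.6,0),10)
def run(w):
    q=mv(qa,w,12); s=[fmt(q)]
    for t,n in [((.009,.2,0),8),((.009,.1),6),((.009,.05),6),((.009,.0),10),((.009,.0),5)]:
        q=mv(q,t,n); s.append(fmt(q))
    return w,s
if __name__=="__main__":
  L=[(-.03,.25,.24),(.05,.25,.24),(.05,.25,.35),(.0,.25,-.2),(0.05,.35,.3),(.1,.6,0)]
  with ProcessPoolExecutor() as ex:
    for a,s in ex.map(run,L): print(a,*s,sep="\n   ")
E
python3 s10.py
```

```text
fkerr [-0.1647 -0.0018 -0.0127]
[ 15.4  28.9  23.   10.5 -32.1 113.5 112.1] axle in ch [357.9 -33.6 510.8] tilt 29.9 xv -0.032 xs -0.036
(-0.03, 0.25, 0.24)
   [-16. -10.  -5. 128.  12.  33.  68.] ax [-30. 240. 250.] tilt 29.9 xv -0.012 xs -0.001
   [ 13.   4.  11. 119. -28.  33. 142.] ax [  9.   0. 200.] tilt 29.9 xv -0.012 xs -0.001
   [ 13.  15.   9. 122. -45.  21. 157.] ax [  9.   0. 100.] tilt 29.9 xv -0.012 xs -0.001
   [ 15.  21.   5. 123. -57.  16. 169.] ax [ 9. -0. 50.] tilt 29.9 xv -0.012 xs -0.001
   [ 17.  26.   0. 120. -58.  13. 169.] ax [18. -3.  7.] tilt 29.0 xv -0.007 xs -0.003
   [ 17.  26.   1. 120. -58.  13. 169.] ax [14. -2.  4.] tilt 28.6 xv -0.004 xs -0.003
(0.05, 0.25, 0.24)
   [-19.  -4.   0. 117.  10.  39.  72.] ax [ 50. 240. 250.] tilt 29.9 xv -0.012 xs -0.001
   [ 11.   4.  13. 119. -29.  33. 142.] ax [  9.   0. 200.] tilt 29.9 xv -0.012 xs -0.001
   [ 11.  15.  11. 122. -47.  22. 159.] ax [  9.  -0. 100.] tilt 29.9 xv -0.012 xs -0.001
   [ 15.  21.   5. 123. -57.  16. 168.] ax [ 9. -0. 50.] tilt 29.9 xv -0.012 xs -0.001
   [ 17.  26.   0. 120. -58.  13. 16
[... 1633 characters left out ...]
 120. -58.  13. 169.] ax [18. -3.  7.] tilt 29.0 xv -0.007 xs -0.003
   [ 17.  26.   1. 120. -58.  13. 169.] ax [14. -2.  4.] tilt 28.6 xv -0.004 xs -0.003
(0.1, 0.6, 0)
   [ -0.  -9.  26.  69. -12.  94. 120.] ax [100.  -0. 600.] tilt 29.9 xv -0.012 xs -0.001
   [  9.   4.  16. 119. -29.  33. 143.] ax [  9.   0. 200.] tilt 29.9 xv -0.012 xs -0.001
   [  9.  15.  13. 122. -48.  22. 160.] ax [  9.   0. 100.] tilt 29.9 xv -0.012 xs -0.001
   [ 15.  21.   5. 123. -57.  16. 168.] ax [ 9. -0. 50.] tilt 29.9 xv -0.012 xs -0.001
   [ 17.  26.   0. 120. -58.  13. 169.] ax [18. -3.  7.] tilt 29.0 xv -0.007 xs -0.003
   [ 17.  26.   1. 120. -58.  13. 169.] ax [14. -2.  4.] tilt 28.6 xv -0.004 xs -0.003
```

```bash
cat > s11.py <<'E'
from s7 import *
qa=q00.copy(); qa=row(qa,(0,0,0),.04,lsq,wr=1.2); qa=mv(mv(mv(qa,(.1,.6,0),10),(.009,.2),10),(.009,.1),6)
print(fmt(qa))
for d in [(0,-3,3),(0,-2,4),(0,-4,2),(0,-5,5),(1,-4,4),(-1,-4,4)]:
    q=qa.copy()
    for n in range(4):
        for i in range(3): q=row(q,d,0,lsq,wr=1.2)
        print(d,3*n+3,fmt(q))
E
python3 s11.py
```

```text
fkerr [-0.1647 -0.0018 -0.0127]
[ 15.4  28.9  23.   10.5 -32.1 113.5 112.1] axle in ch [357.9 -33.6 510.8] tilt 29.9 xv -0.032 xs -0.036
[ 10.  15.  13. 122. -48.  22. 160.] ax [  9.   0. 100.] tilt 29.9 xv -0.012 xs -0.001
(0, -3, 3) 3 [ 29.  21.  -8. 126. -52.  13. 169.] ax [-36. -16.  55.] tilt 28.6 xv -0.002 xs -0.005
(0, -3, 3) 6 [ 36.  25. -12. 124. -48.  13. 169.] ax [-61. -46.  33.] tilt 26.6 xv 0.017 xs -0.011
(0, -3, 3) 9 [ 43.  30. -15. 122. -43.  13. 169.] ax [-91. -80.   8.] tilt 24.7 xv 0.038 xs -0.017
(0, -3, 3) 12 [ 49.  37. -18. 119. -37.  13. 169.] ax [-129. -120.  -21.] tilt 23.0 xv 0.062 xs -0.025
(0, -2, 4) 3 [ 23.  25.  -3. 122. -55.  13. 169.] ax [ -5. -16.  20.] tilt 28.5 xv -0.002 xs -0.004
(0, -2, 4) 6 [ 23.  34.  -3. 115. -54.  13. 169.] ax [  1. -42. -49.] tilt 26.4 xv 0.015 xs -0.009
(0, -2, 4) 9 [ 24.  43.  -3. 108. -53.  13. 169.] ax [  -0.  -69. -132.] tilt 24.4 xv 0.032 xs -0.013
(0, -2, 4) 12 [ 24.  54.  -4.  99. -52.  13. 169.] ax [ -13.  -94. -229.] tilt 22.7 xv 0.048 xs -0.016
(0, -4, 2) 3 [ 38.  17. -15. 130. -50.  13. 169.] ax [-65. -15.  86.] t
[... 848 characters left out ...]
 6 [ 24.  23.  -5. 127. -54.  13. 169.] ax [-64.   5.  31.] tilt 24.8 xv 0.026 xs -0.011
(1, -4, 4) 9 [ 26.  27.  -5. 127. -52.  13. 169.] ax [-91.   1.  12.] tilt 22.0 xv 0.049 xs -0.015
(1, -4, 4) 12 [ 29.  30.  -6. 127. -50.  13. 169.] ax [-122.   -5.   -6.] tilt 19.2 xv 0.075 xs -0.019
(-1, -4, 4) 3 [ 37.  24. -13. 124. -48.  13. 169.] ax [-46. -52.  44.] tilt 28.2 xv 0.001 xs -0.008
(-1, -4, 4) 6 [ 50.  34. -19. 119. -38.  13. 169.] ax [ -96. -130.   -1.] tilt 26.0 xv 0.029 xs -0.018
(-1, -4, 4) 9 [ 60.  46. -22. 112. -26.  13. 169.] ax [-170. -214.  -65.] tilt 24.4 xv 0.059 xs -0.029
(-1, -4, 4) 12 [ 68.  61. -23. 102. -13.  13. 169.] ax [-271. -288. -148.] tilt 23.6 xv 0.086 xs -0.040
```

```bash
python3 -m creep '[[[0,0,0],0.04,0],[[0.4,-3.2,-1.1],0,0],[[0.4,-3.2,-1.1],0,0],[[0.4,-3.2,-1.1],0,0],[[0.4,-3.2,-1.1],0,0],[[0.4,-3.2,-1.1],0,0],[[0.4,-3.2,-1.1],0,0],[[0.4,-3.2,-1.1],0,0],[[0.4,-2.4,-0.5],0,0],[[0,0,0],0,0]]'; cat > st.py <<'E'
from s7 import *
print(fmt(q)); 
import sys
t=[float(v)/1e3 for v in sys.argv[1:4]]
print("need",need(q,t[0],t[2],t[1]), "F",r.get_obs()["wrist_force"])
E
python3 st.py 9 0 220
```

```text
clock: 12.9
tcp_pos: [0.4059, -0.1558, 0.7387]
tool_rot: [[-0.151, 0.865, 0.478], [0.988, 0.139, 0.061], [-0.014, 0.482, -0.876]]
wrist_force: [0.4, -0.2, -1.7]
opening: 0.0236
fkerr [-0.2055 -0.0088 -0.048 ]
[ -0.2  -7.1  25.4  68.6 -12.2  93.1 121.3] axle in ch [112.6   7.4 580.5] tilt 28.8 xv -0.014 xs -0.035
[ -0.  -7.  25.  69. -12.  93. 121.] ax [113.   7. 581.] tilt 28.8 xv -0.014 xs -0.035
need [-0.5393 -9.6474 36.254 ] F [ 0.4112 -0.2009 -1.7018]
```

```bash
python3 -m creep '[[[0,0,0],0.04,0],[[-0.07,-1.2,4.5],0,0],[[-0.07,-1.2,4.5],0,0],[[-0.07,-1.2,4.5],0,0],[[-0.07,-1.2,4.5],0,0],[[-0.07,-1.2,4.5],0,0],[[-0.07,-1.2,4.5],0,0],[[-0.07,-1.2,4.5],0,0],[[-0.07,-1.2,4],0,0],[[0,0,0],0,0]]'; python3 st.py 9 0 150
python3 - <<'E'
from h import *
for n in ("wrist","side"):
    c=r.get_calibration(n); np.savez(f"{n}5.npz",**c)
    im=r.grab_frame(n); cv2.imwrite(f"pics/{n}5.png",im[:,:,::-1])
E
```

```text
clock: 14.15
tcp_pos: [0.5099, -0.139, 0.3656]
tool_rot: [[-0.14, 0.873, 0.467], [0.99, 0.125, 0.063], [-0.003, 0.472, -0.882]]
wrist_force: [0.1, 0.3, -1.1]
opening: 0.0239
fkerr [-0.2728  0.0767 -0.1424]
[ -1.2   4.5  24.9 117.  -26.9  37.3 139.8] axle in ch [ 16.9  12.1 204.7] tilt 28.1 xv -0.003 xs -0.024
[ -1.   4.  25. 117. -27.  37. 140.] ax [ 17.  12. 205.] tilt 28.1 xv -0.003 xs -0.024
need [-1.2454 -0.6378  5.4826] F [ 0.0906  0.2613 -1.1378]
```

```bash
python3 - <<'E'
import cv2
a=cv2.imread("pics/wrist5.png")[10:230,170:330]
f=4
a=cv2.resize(a,None,fx=f,fy=f,interpolation=cv2.INTER_CUBIC)[:600*2]
for i in range(0,160,10): cv2.putText(a,str(170+i),(i*f,10),0,0.35,(0,0,255),1)
for i in range(0,220,10): cv2.putText(a,str(10+i),(0,i*f+4),0,0.35,(0,0,255),1)
cv2.imwrite("pics/w5a.png",a[:460]); cv2.imwrite("pics/w5b.png",a[420:])
E
cat > v5.py <<'E'
from h import *
c=dict(np.load("wrist5.npz")); o,R=chassis([.6033,-.140,.1167])
def at(px,z): P=onplane(c,px,o+R@np.array([0,0,z/1e3]),R[:,2]); return R.T@(P-o)*1e3
B=lambda x,y:(170+(x+.5)/4-.5,115+(y+.5)/4-.5); Aa=lambda x,y:(170+(x+.5)/4-.5,10+(y+.5)/4-.5)
for n,p,z in [("Lslot dn",B(152,212),14),("Lslot up",B(153,258),14),("Rslot dn",B(441,214),14),("Rslot up",B(439,260),14),
 ("L ch dn",B(151,96),14),("L ch up",B(153,317),14),("R ch dn",B(446,101),14),("R ch up",B(438,322),14),
 ("rib L",Aa(221,232),43.5),("rib R",Aa(379,236),43.5),("rib dn",Aa(300,213),43.5),("rib up",Aa(300,246),43.5),
 ("cover dn L",Aa(140,162),27.5),("cover dn R",Aa(465,168),27.5),("cover up",B(300,78),27.5),
 ("guide L",Aa(130,300),30),("guide R",Aa(468,300),30)]:
    print(n,np.round(p,1),at(p,z))
# own axle rod in image: expected centre
tcp=np.array([.5099,-.139,.3656]); RT=np.array([[-.14,.873,.467],[.99,.125,.063],[-.003,.472,-.882]])
for d in (8,11,14): print("axle proj",d,proj(c,np.array([tcp+RT@np.array([s,0,d])/1e3 for s in (-60,-40,0,40,60)])))
E
python3 v5.py
```

```text
Lslot dn [207.6 167.6] [  2.2023 -54.4511  14.    ]
Lslot up [207.9 179.1] [ 19.065 -54.308  14.   ]
Rslot dn [279.9 168.1] [ 0.6951 50.3413 14.    ]
Rslot up [279.4 179.6] [17.6173 50.3038 14.    ]
L ch dn [207.4 138.6] [-39.0623 -54.2628  14.    ]
L ch up [207.9 193.9] [ 41.1395 -54.5939  14.    ]
R ch dn [281.1 139.9] [-39.6558  50.4616  14.    ]
R ch up [279.1 195.1] [40.8866 50.8815 14.    ]
rib L [224.9  67.6] [-126.6655  -26.4432   43.5   ]
rib R [264.4  68.6] [-126.7136   22.7411   43.5   ]
rib dn [244.6  62.9] [-132.768    -1.9645   43.5   ]
rib up [244.6  71.1] [-123.1959   -1.8245   43.5   ]
cover dn L [204.6  50.1] [-150.7598  -54.0444   27.5   ]
cover dn R [285.9  51.6] [-151.6066   50.4433   27.5   ]
cover up [244.6 134.1] [-46.3901  -1.168   27.5   ]
guide L [202.1  84.6] [-108.3904  -57.5121   30.    ]
guide R [286.6  84.6] [-111.0533   52.9706   30.    ]
axle proj 8 [[173.4157 219.7787]
 [200.2459 219.7869]
 [253.9054 219.8034]
 [307.5638 219.82  ]
 [334.3925 219.8282]]
axle proj 11 [[174.6056 218.4285]
 [201.044  218.4366]
 [253.92   218.4529]
 [306.7947 218.4692]
 [333.2317 218.4773]]
axle proj 14 [[175.7613 217.1171]
 [201.8192 217.1251]
 [253.934  217.1412]
 [306.0478 217.1573]
 [332.1043 217.1653]]
```

```bash
cat > s12.py <<'E'
from s7 import *
qa=row(q00,(0,0,0),.02,lsq,wr=1.2)
for st in [(.02,.15,0),(.03,.12,.0),(.0,.15,0)]:
  qb=mv(qa,st,5); print(st,fmt(qb))
  for d in [(1,-4,4),(1,-3,4),(1,-5,3)]:
    q=qb.copy()
    for n in range(4):
        for i in range(2): q=row(q,d,0,lsq,wr=1.2)
        print(d,2*n+2,fmt(q))
E
python3 s12.py
```

```text
fkerr [-0.2749  0.0773 -0.1445]
[ -1.2   4.2  25.  116.8 -26.9  37.3 139.8] axle in ch [ 20.6  10.3 207.8] tilt 28.6 xv -0.006 xs -0.023
(0.02, 0.15, 0) [  1.  11.  24. 118. -38.  32. 150.] ax [ 20.   0. 150.] tilt 28.6 xv 0.003 xs -0.005
(1, -4, 4) 2 [ 22.  16.  -2. 129. -53.  16. 167.] ax [-46.  16.  86.] tilt 28.4 xv 0.004 xs -0.006
(1, -4, 4) 4 [ 27.  18.  -7. 131. -54.  13. 169.] ax [-70.  19.  71.] tilt 26.7 xv 0.017 xs -0.010
(1, -4, 4) 6 [ 28.  19.  -8. 131. -53.  13. 169.] ax [-90.  19.  64.] tilt 24.9 xv 0.032 xs -0.013
(1, -4, 4) 8 [ 30.  21.  -9. 132. -51.  13. 169.] ax [-112.   18.   58.] tilt 23.1 xv 0.047 xs -0.016
(1, -3, 4) 2 [ 18.  16.   1. 128. -54.  16. 166.] ax [-33.  18.  80.] tilt 28.7 xv 0.003 xs -0.007
(1, -3, 4) 4 [ 20.  20.  -2. 128. -56.  13. 169.] ax [-43.  24.  52.] tilt 27.1 xv 0.013 xs -0.009
(1, -3, 4) 6 [ 18.  23.  -1. 127. -57.  13. 169.] ax [-47.  28.  29.] tilt 25.4 xv 0.025 xs -0.011
(1, -3, 4) 8 [ 16.  26.   1. 126. -58.  13. 169.] ax [-51.  34.   4.] tilt 23.6 xv 0.037 xs -0.013
(1, -5, 3) 2 [ 26.  13.  -4. 131. -50.  17. 165.] ax [-60.  16. 10
[... 2240 characters left out ...]
1, -3, 4) 4 [ 24.  19.  -5. 130. -55.  13. 169.] ax [-59.  21.  62.] tilt 26.8 xv 0.016 xs -0.009
(1, -3, 4) 6 [ 21.  21.  -3. 129. -56.  13. 169.] ax [-64.  25.  42.] tilt 25.1 xv 0.028 xs -0.011
(1, -3, 4) 8 [ 19.  24.  -1. 128. -56.  13. 169.] ax [-69.  30.  21.] tilt 23.4 xv 0.040 xs -0.013
(1, -5, 3) 2 [ 29.  13.  -7. 131. -49.  17. 165.] ax [-65.  13. 110.] tilt 28.6 xv 0.007 xs -0.008
(1, -5, 3) 4 [ 47.  13. -23. 136. -49.  13. 169.] ax [-119.   16.  117.] tilt 27.3 xv 0.019 xs -0.011
(1, -5, 3) 6 [ 67.  13. -38. 140. -43.  13. 169.] ax [-174.   16.  138.] tilt 25.9 xv 0.033 xs -0.016
(1, -5, 3) 8 [ 81.  17. -46. 141. -35.  13. 169.] ax [-221.   -9.  143.] tilt 24.8 xv 0.049 xs -0.023
```

```bash
cat > s13.py <<'E'
from s7 import *
from concurrent.futures import ProcessPoolExecutor
def met(q):
    p,R=FK(q); T=Rst(yw+.006).T@R
    return np.degrees(np.arctan2(T[0,2],-T[2,2])), -.45*T[0,0]+.87*T[2,0], .87*T[0,0]+.45*T[2,0]
def run(a):
    w,d=a
    q=mv(q00,w,10); s=[]
    for n in range(5):
        for i in range(2): q=row(q,d,0,lsq,wr=1.2)
        t,pe,sp=met(q); s.append((t,pe,sp,fmt(q)))
    qq=q
    return a,s
if __name__=="__main__":
  L=[((x,z,y),d) for x,z in [(-.12,.12),(-.12,.16),(-.06,.16),(-.06,.2),(-.15,.2)] for y in (.1,.15,.2,.25) for d in [(0,-5,5),(0,-3,3),(0,-5,3),(0,-3,5)]]
  with ProcessPoolExecutor() as ex:
    for a,s in ex.map(run,L):
        for i,(t,pe,sp,f) in enumerate(s):
            if 22.5<t<25 and abs(pe)<.01: print(a,2*i+2,"pe %.3f sp %.3f"%(pe,sp),f); break
E
python3 s13.py
```

```text
fkerr [-0.2749  0.0773 -0.1445]
[ -1.2   4.2  25.  116.8 -26.9  37.3 139.8] axle in ch [ 20.6  10.3 207.8] tilt 28.6 xv -0.006 xs -0.023
((-0.15, 0.2, 0.1), (0, -3, 3)) 6 pe 0.008 sp -0.020 [ 62.   9. -38. 141. -36.  13. 158.] ax [-170.   40.  148.] tilt 24.8 xv -0.002 xs -0.028
((-0.15, 0.2, 0.2), (0, -5, 5)) 6 pe -0.009 sp -0.004 [ 81.  -3. -71. 141. -29.  18. 133.] ax [-143.  134.  173.] tilt 24.4 xv -0.010 xs -0.005
((-0.15, 0.2, 0.2), (0, -3, 3)) 8 pe -0.006 sp 0.008 [ 84.  -4. -71. 141. -32.  20. 137.] ax [-153.  131.  178.] tilt 23.4 xv -0.002 xs 0.004
((-0.15, 0.2, 0.2), (0, -5, 3)) 6 pe 0.005 sp 0.003 [ 87. -17. -50. 141. -49.  41. 169.] ax [-174.  119.  230.] tilt 24.9 xv 0.006 xs -0.005
((-0.15, 0.2, 0.25), (0, -5, 5)) 8 pe 0.004 sp -0.006 [ 88. -21. -71. 141. -57.  35. 157.] ax [-141.  203.  185.] tilt 24.2 xv 0.001 xs -0.013
((-0.15, 0.2, 0.25), (0, -3, 3)) 10 pe 0.007 sp -0.002 [ 89. -21. -71. 141. -58.  35. 158.] ax [-138.  201.  185.] tilt 24.8 xv 0.006 xs -0.011
```

```bash
python3 st.py -150 110 200
```

```text
fkerr [-0.2749  0.0773 -0.1445]
[ -1.2   4.2  25.  116.8 -26.9  37.3 139.8] axle in ch [ 20.6  10.3 207.8] tilt 28.6 xv -0.006 xs -0.023
[ -1.   4.  25. 117. -27.  37. 140.] ax [ 21.  10. 208.] tilt 28.6 xv -0.006 xs -0.023
need [ 10.349  -16.7999   1.2553] F [-0.3075 -0.3867 -1.3343]
```

```bash
python3 -m creep '[[[1.15,-1.87,0.14],0,0],[[1.15,-1.87,0.14],0,0],[[1.15,-1.87,0.14],0,0],[[1.15,-1.87,0.14],0,0],[[1.15,-1.87,0.14],0,0],[[1.15,-1.87,0.14],0,0],[[1.15,-1.87,0.14],0,0],[[1.15,-1.87,0.14],0,0],[[1.15,-1.87,0.14],0,0],[[0,0,0],0,0]]'; cat > s14.py <<'E'
from s13 import *
print("met",met(q00))
for d in [(0,-3,3),(0,-4,2),(0,-2,4),(1,-3,3),(-1,-3,3),(2,-3,3)]:
    q=q00.copy()
    for n in range(3):
        for i in range(3): q=row(q,d,0,lsq,wr=1.2)
        print(d,3*n+3,fmt(q),np.round(met(q),3))
E
python3 s14.py
```

```text
clock: 15.5
tcp_pos: [0.3832, -0.0668, 0.3084]
tool_rot: [[-0.143, 0.845, 0.515], [0.989, 0.134, 0.056], [-0.021, 0.518, -0.855]]
wrist_force: [0.3, -0.1, -1.4]
opening: 0.0234
fkerr [-0.3033  0.1049 -0.1657]
[  8.1  -7.8   7.7 140.6 -30.4  20.6 140.7] axle in ch [-112.8   98.5  213.9] tilt 31.2 xv -0.021 xs -0.027
met (np.float64(31.19295963826675), np.float64(-0.009059656127583594), np.float64(-0.028113684091900737))
(0, -3, 3) 3 [ 47.  -5. -27. 141. -42.  20. 155.] ax [-121.   92.  201.] tilt 30.1 xv -0.049 xs -0.032 [30.095 -0.031 -0.044]
(0, -3, 3) 6 [ 85.   2. -67. 141. -36.  14. 151.] ax [-136.   71.  172.] tilt 28.1 xv -0.052 xs -0.035 [28.084 -0.032 -0.049]
(0, -3, 3) 9 [ 59.   7. -35. 141. -47.  13. 169.] ax [-151.   36.  154.] tilt 27.3 xv -0.037 xs -0.041 [27.332 -0.016 -0.047]
(0, -4, 2) 3 [ 47.  -7. -24. 141. -44.  24. 159.] ax [-129.   89.  211.] tilt 30.2 xv -0.034 xs -0.029 [30.186 -0.019 -0.035]
(0, -4, 2) 6 [ 63.  -2. -35. 141. -47.  23. 169.] ax [-149.   58.  194.] tilt 28.5 xv -0.029 xs -0.030 [28.52  -0.014 -0.034]
(0, -4, 2) 9 [100.   9. -71. 141. -26.  16. 154
[... 893 characters left out ...]
5.   86.  197.] tilt 29.5 xv -0.055 xs -0.032 [29.46  -0.036 -0.047]
(-1, -3, 3) 6 [ 70.   5. -47. 141. -37.  13. 157.] ax [-150.   44.  165.] tilt 27.2 xv -0.057 xs -0.036 [27.141 -0.036 -0.052]
(-1, -3, 3) 9 [ 79.  12. -46. 141. -36.  13. 169.] ax [-193.  -16.  158.] tilt 25.9 xv -0.041 xs -0.042 [25.901 -0.02  -0.05 ]
(2, -3, 3) 3 [ 47.  -8. -27. 141. -44.  23. 155.] ax [-116.  106.  211.] tilt 31.2 xv -0.039 xs -0.030 [31.203 -0.023 -0.038]
(2, -3, 3) 6 [ 85.  -8. -66. 141. -57.  23. 167.] ax [-111.  121.  188.] tilt 30.6 xv -0.043 xs -0.034 [30.593 -0.025 -0.043]
(2, -3, 3) 9 [ 77.  -3. -71. 141. -35.  13. 136.] ax [-109.  152.  170.] tilt 28.8 xv -0.036 xs -0.037 [28.84  -0.017 -0.043]
```

```bash
python3 -m creep '[[[0,-2,4],0,0],[[0,-2,4],0,0],[[0,-2,4],0,0],[[0,-2,4],0,0],[[0,-2,4],0,0],[[0,-2,4],0,0],[[0,0,0],0,0],[[0,0,0],0,0],[[0,0,0],0,0],[[0,0,0],0,0]]'; cat > s15.py <<'E'
from s13 import *
print("met",met(q00))
for w in [(0,.15,0),(-.05,.15,0),(-.05,.12,0)]:
  qb=mv(q00,w,10); print(w,fmt(qb),np.round(met(qb),3))
  for d in [(1,-4,4),(0,-3,4),(2,-3,4)]:
    q=qb.copy()
    for n in range(4):
        for i in range(2): q=row(q,d,0,lsq,wr=1.2)
        print(d,2*n+2,fmt(q),np.round(met(q),3))
E
python3 s15.py
```

```text
clock: 16.75
tcp_pos: [0.4134, -0.0898, 0.2419]
tool_rot: [[-0.164, 0.874, 0.457], [0.986, 0.158, 0.051], [-0.028, 0.459, -0.888]]
wrist_force: [-0.0, 0.3, -2.1]
opening: 0.0234
fkerr [-0.2697  0.1877 -0.1365]
[ 23.8   5.3  -6.2 140.8 -50.   13.4 164.6] axle in ch [-123.1   72.2  142.7] tilt 27.3 xv -0.028 xs -0.048
met (np.float64(27.346261082164094), np.float64(-0.005551234914899152), np.float64(-0.04906675875733466))
(0, 0.15, 0) [ 27.  10.  -7. 120. -24.  28. 139.] ax [ -0.   0. 150.] tilt 27.3 xv -0.028 xs -0.048 [27.346 -0.006 -0.049]
(1, -4, 4) 2 [ 30.  15. -10. 130. -43.  15. 161.] ax [-62.  13.  94.] tilt 27.4 xv -0.020 xs -0.052 [27.39   0.004 -0.049]
(1, -4, 4) 4 [ 33.  17. -11. 132. -49.  13. 169.] ax [-91.  10.  80.] tilt 25.8 xv -0.005 xs -0.056 [25.798  0.018 -0.046]
(1, -4, 4) 6 [ 37.  19. -14. 133. -46.  13. 169.] ax [-116.    4.   76.] tilt 24.1 xv 0.012 xs -0.061 [24.092  0.035 -0.043]
(1, -4, 4) 8 [ 43.  20. -17. 134. -43.  13. 169.] ax [-145.   -5.   75.] tilt 22.5 xv 0.030 xs -0.066 [22.475  0.053 -0.039]
(0, -3, 4) 2 [ 30.  17.  -9. 128. -45.  15. 164.] ax [-53
[... 3463 characters left out ...]
. 169.] ax [-114.  -72.   30.] tilt 23.6 xv 0.015 xs -0.061 [23.634  0.038 -0.041]
(0, -3, 4) 8 [ 48.  33. -17. 122. -35.  13. 169.] ax [-135. -105.    1.] tilt 22.3 xv 0.034 xs -0.067 [22.352  0.057 -0.038]
(2, -3, 4) 2 [ 24.  16.  -5. 132. -52.  13. 169.] ax [-79.  26.  84.] tilt 26.3 xv -0.019 xs -0.050 [26.288  0.003 -0.047]
(2, -3, 4) 4 [ 16.  17.   1. 133. -55.  13. 169.] ax [-86.  49.  73.] tilt 24.6 xv -0.007 xs -0.053 [24.588  0.015 -0.044]
(2, -3, 4) 6 [  7.  18.   7. 134. -58.  13. 169.] ax [-93.  76.  62.] tilt 22.9 xv 0.004 xs -0.054 [22.877  0.026 -0.04 ]
(2, -3, 4) 8 [ -3.  19.  13. 135. -62.  13. 169.] ax [-100.  108.   50.] tilt 21.2 xv 0.013 xs -0.054 [21.163  0.033 -0.036]
```

```bash
cat > s16.py <<'E'
from s13 import *
for d in [(3,-2,3),(3,-3,3),(5,-3,4),(4,-4,3),(2,-2,4),(3,0,4)]:
    q=q00.copy()
    for n in range(4):
        for i in range(2): q=row(q,d,0.015 if n<2 else 0,lsq,wr=1.2)
        print(d,2*n+2,fmt(q),np.round(met(q),3))
E
python3 s16.py
```

```text
fkerr [-0.2697  0.1877 -0.1365]
[ 23.8   5.3  -6.2 140.8 -50.   13.4 164.6] axle in ch [-123.1   72.2  142.7] tilt 27.3 xv -0.028 xs -0.048
(3, -2, 3) 2 [ -2.   7.  16. 141. -58.  13. 168.] ax [-117.   96.  127.] tilt 26.5 xv -0.010 xs -0.034 [26.547  0.004 -0.028]
(3, -2, 3) 4 [-27.   9.  36. 141. -63.  13. 164.] ax [-108.  140.  113.] tilt 25.4 xv 0.009 xs -0.010 [25.379  0.01   0.   ]
(3, -2, 3) 6 [-49.  12.  49. 141. -63.  13. 155.] ax [-106.  196.  105.] tilt 24.2 xv 0.011 xs -0.011 [24.184  0.012  0.   ]
(3, -2, 3) 8 [-65.  16.  57. 141. -63.  13. 145.] ax [-113.  259.   98.] tilt 23.1 xv 0.009 xs -0.010 [23.087  0.01   0.   ]
(3, -3, 3) 2 [ -2.   7.  16. 141. -59.  13. 168.] ax [-119.   97.  125.] tilt 26.3 xv -0.006 xs -0.029 [26.26   0.006 -0.023]
(3, -3, 3) 4 [-22.  10.  31. 141. -63.  13. 164.] ax [-113.  135.  110.] tilt 24.9 xv 0.015 xs -0.006 [24.874  0.013  0.007]
(3, -3, 3) 6 [-42.  12.  44. 141. -63.  13. 156.] ax [-111.  187.  101.] tilt 23.5 xv 0.018 xs -0.007 [23.464  0.016  0.007]
(3, -3, 3) 8 [-60.  16.  52. 141. -63.  13. 146.] ax [-119.  250.   94.] tilt 22.1 
[... 1332 characters left out ...]
.  13. 160.] ax [-111.  159.   99.] tilt 23.5 xv 0.014 xs -0.004 [23.459  0.012  0.008]
(2, -2, 4) 8 [-40.  15.  40. 140. -63.  13. 154.] ax [-109.  196.   84.] tilt 22.0 xv 0.016 xs -0.005 [22.024  0.013  0.008]
(3, 0, 4) 2 [ -2.   7.  16. 141. -58.  13. 167.] ax [-113.   98.  126.] tilt 26.6 xv -0.010 xs -0.037 [26.618  0.005 -0.031]
(3, 0, 4) 4 [-25.  12.  32. 139. -63.  13. 162.] ax [-85. 145.  98.] tilt 25.6 xv 0.008 xs -0.014 [25.568  0.01  -0.004]
(3, 0, 4) 6 [-37.  18.  35. 134. -63.  13. 152.] ax [-53. 203.  61.] tilt 24.4 xv 0.009 xs -0.015 [24.418  0.011 -0.004]
(3, 0, 4) 8 [-43.  26.  34. 128. -63.  13. 143.] ax [-26. 267.  12.] tilt 23.4 xv 0.007 xs -0.014 [23.376  0.01  -0.004]
```

```bash
python3 -m creep '[[[3,-2,3],0.015,0],[[3,-2,3],0.015,0],[[3,-2,3],0.015,0],[[3,-2,3],0.005,0],[[3,-2,3],0,0],[[3,-2,3],0,0],[[0,0,0],0,0],[[0,0,0],0,0],[[0,0,0],0,0],[[0,0,0],0,0]]'; cat > s17.py <<'E'
from s13 import *
print("met",met(q00)); print(need(q00,.0,.15,-.002))
q=q00.copy()
for w,n in [((0,.15,0),10),((.01,.08,-.002),6),((.01,.04,-.002),6),((.01,.0,-.002),6),((.01,-.005,-.002),3)]:
  q=mv(q,w,n); print(w,fmt(q),np.round(met(q),3))
E
python3 s17.py
```

```text
clock: 18.0
tcp_pos: [0.4136, -0.0151, 0.1747]
tool_rot: [[-0.19, 0.928, 0.319], [0.98, 0.158, 0.123], [0.064, 0.336, -0.94]]
wrist_force: [0.1, 0.8, -1.9]
opening: 0.0241
fkerr [-0.2707  0.1867 -0.0915]
[ -0.9  15.    9.3 141.3 -63.   13.3 168.5] axle in ch [-150.5  147.3   80.3] tilt 19.4 xv 0.064 xs -0.075
met (np.float64(19.444083725352236), np.float64(0.08657629974257347), np.float64(-0.031151056193550637))
[-14.7033  12.8058 -10.8528]
(0, 0.15, 0) [  2.  15.  26. 111. -30.  46. 146.] ax [ -0.   0. 150.] tilt 19.4 xv 0.064 xs -0.075 [19.444  0.087 -0.031]
(0.01, 0.08, -0.002) [  3.  22.  23. 110. -37.  40. 151.] ax [10. -2. 80.] tilt 19.4 xv 0.064 xs -0.075 [19.444  0.087 -0.031]
(0.01, 0.04, -0.002) [  4.  26.  21. 110. -40.  37. 154.] ax [10. -2. 40.] tilt 19.4 xv 0.064 xs -0.075 [19.444  0.087 -0.031]
(0.01, 0.0, -0.002) [  5.  30.  19. 110. -44.  34. 157.] ax [10. -2.  0.] tilt 19.4 xv 0.064 xs -0.075 [19.444  0.087 -0.031]
(0.01, -0.005, -0.002) [  5.  31.  19. 110. -45.  33. 157.] ax [10. -2. -5.] tilt 19.4 xv 0.064 xs -0.075 [19.444  0.087 -0.031]
```

```bash
cat > s18.py <<'E'
from s13 import *
def mvw(q,P,n):
    for i in range(n):
        p,R=FK(q); d=R.T@(np.array(P)-p)*100/(n-i); d*=min(1,6/max(1e-9,np.abs(d).max())); q=row(q,d,0,lsq,wr=1.2)
    return q
def needw(q,P):
    p,R=FK(q); return R.T@(np.array(P)-p)*100
if __name__=="__main__":
    q=q00
    print("need W1",needw(q,(.40,-.12,.5)))
    q=mvw(q,(.40,-.12,.5),8); print(fmt(q)); print("need W2",needw(q,(.46,-.42,.62)))
    q=mvw(q,(.46,-.42,.62),8); print(fmt(q))
    for d in [(-2,3,-5),(-4,3,-5),(-5,1,-5),(-3,0,-6)]:
        a=q.copy()
        for n in range(4):
            for i in range(2): a=row(a,d,0,lsq,wr=1.2)
            print(d,2*n+2,fmt(a),np.round(met(a),3),FK(a)[0])
E
python3 s18.py
```

```text
fkerr [-0.2707  0.1867 -0.0915]
[ -0.9  15.    9.3 141.3 -63.   13.3 168.5] axle in ch [-150.5  147.3   80.3] tilt 19.4 xv 0.064 xs -0.075
need W1 [ -7.961    8.0342 -32.2942]
[-28. -10.  43. 102.  -5.  70. 118.] ax [-10.  45. 375.] tilt 19.1 xv 0.064 xs -0.084
need W2 [-29.7601   4.5433 -13.1793]
[ 29.  27.  51.  50. -43. 109. 161.] ax [  71. -260.  466.] tilt 19.1 xv 0.064 xs -0.084
(-2, 3, -5) 2 [ 41.  29.  19.  41. -27. 111. 151.] ax [  76. -257.  447.] tilt 13.9 xv 0.121 xs -0.124 [13.932  0.159 -0.049] [ 0.4746 -0.416   0.6059]
(-2, 3, -5) 4 [ 51.  31. -12.  34. -10. 113. 140.] ax [  92. -257.  446.] tilt 12.7 xv 0.126 xs -0.137 [12.705  0.168 -0.057] [ 0.4889 -0.4143  0.6133]
(-2, 3, -5) 6 [ 52.  32. -20.  31.  -5. 113. 136.] ax [ 114. -254.  452.] tilt 14.0 xv 0.104 xs -0.131 [14.049  0.147 -0.063] [ 0.5042 -0.4089  0.6288]
(-2, 3, -5) 8 [ 50.  31. -19.  29.  -6. 113. 135.] ax [ 132. -249.  459.] tilt 15.4 xv 0.082 xs -0.126 [15.438  0.126 -0.067] [ 0.5149 -0.4022  0.644 ]
(-4, 3, -5) 2 [ 41.  30.  19.  40. -27. 111. 151.] ax [  76. -264.  443.] tilt 13.6 xv 0.116 xs -0.128 [
[... 1019 characters left out ...]
. -380.  451.] tilt 15.0 xv 0.062 xs -0.126 [15.054  0.108 -0.076] [ 0.4487 -0.5416  0.5868]
(-3, 0, -6) 2 [ 42.  29.  19.  42. -28. 111. 152.] ax [  63. -264.  453.] tilt 14.3 xv 0.127 xs -0.120 [14.302  0.162 -0.042] [ 0.4612 -0.4246  0.6043]
(-3, 0, -6) 4 [ 56.  30. -12.  37. -11. 113. 144.] ax [  54. -277.  463.] tilt 13.0 xv 0.138 xs -0.131 [13.038  0.176 -0.046] [ 0.4497 -0.4392  0.6085]
(-3, 0, -6) 6 [ 63.  30. -24.  35.  -5. 113. 144.] ax [  30. -300.  491.] tilt 14.2 xv 0.113 xs -0.125 [14.273  0.152 -0.052] [ 0.4173 -0.4654  0.621 ]
(-3, 0, -6) 8 [ 68.  30. -25.  35.  -5. 113. 147.] ax [   6. -318.  517.] tilt 15.4 xv 0.087 xs -0.118 [15.463  0.126 -0.058] [ 0.3857 -0.487   0.631 ]
```

```bash
cat > s19.py <<'E'
from s18 import *
def run(a):
    W1,W2,d=a
    q=mvw(q00,W1,9); q=mvw(q,W2,9); f0=fmt(q); out=[]
    for n in range(6):
        for i in range(3): q=row(q,d,0,lsq,wr=1.2)
        out.append((*met(q),fmt(q)))
    return a,f0,out
if __name__=="__main__":
  print(r.get_obs()["clock"])
  L=[(W1,W2,d) for W1 in [(.40,-.12,.5),(.35,-.2,.45),(.45,0,.5),(.35,-.05,.6)] for W2 in [(.46,-.42,.55),(.4,-.5,.6),(.3,-.55,.62),(.5,-.35,.6)] for d in [(-4,2,-4),(-5,0,-3),(-2,2,-5)]]
  with ProcessPoolExecutor() as ex:
    for a,f0,out in ex.map(run,L):
        b=min(out,key=lambda t:abs(t[1])+max(0,abs(t[0]-22)-2)*.02)
        print(a,"|",f0[:32],"|",out.index(b)*3+3,"t %.1f pe %.3f sp %.3f"%b[:3],b[3][:60])
E
python3 s19.py
```

```text
fkerr [-0.2707  0.1867 -0.0915]
[ -0.9  15.    9.3 141.3 -63.   13.3 168.5] axle in ch [-150.5  147.3   80.3] tilt 19.4 xv 0.064 xs -0.075
18.0
((0.4, -0.12, 0.5), (0.46, -0.42, 0.55), (-4, 2, -4)) | [ 23.  26.  52.  63. -40.  99. 1 | 18 t 19.9 pe -0.001 sp -0.102 [ 57.  42.  -8.  13. -12. 113. 149.] ax [  77. -424.  455.] 
((0.4, -0.12, 0.5), (0.46, -0.42, 0.55), (-5, 0, -3)) | [ 23.  26.  52.  63. -40.  99. 1 | 18 t 19.7 pe -0.017 sp -0.074 [ 71.  52.  26.  11. -45. 113. 169.] ax [-138. -570.  460.] 
((0.4, -0.12, 0.5), (0.46, -0.42, 0.55), (-2, 2, -5)) | [ 23.  26.  52.  63. -40.  99. 1 | 18 t 22.0 pe 0.005 sp -0.085 [ 60.  25. -25.  28.  -6. 113. 138.] ax [ 113. -261.  569.] 
((0.4, -0.12, 0.5), (0.4, -0.5, 0.6), (-4, 2, -4)) | [ 42.  30.  45.  46. -43. 111. 1 | 18 t 21.0 pe -0.022 sp -0.084 [ 62.  42. -10.  13. -12. 113. 151.] ax [  37. -451.  484.] 
((0.4, -0.12, 0.5), (0.4, -0.5, 0.6), (-5, 0, -3)) | [ 42.  30.  45.  46. -43. 111. 1 | 18 t 18.0 pe -0.013 sp -0.086 [ 75.  52.   0.  11. -19. 112. 169.] ax [-167. -579.  459.] 
((0.4, -0.12, 0.5), (0.4, -0.5, 0.6), (-2, 2, -5)) | 
[... 6960 characters left out ...]
 (0.3, -0.55, 0.62), (-2, 2, -5)) | [ 70.  30.   2.  37. -24. 113. 1 | 9 t 22.9 pe 0.018 sp -0.062 [ 80.  28. -34.  31.  -5. 113. 149.] ax [ -14. -342.  603.] 
((0.35, -0.05, 0.6), (0.5, -0.35, 0.6), (-4, 2, -4)) | [ 31.  20.  23.  58. -28.  97. 1 | 15 t 24.2 pe -0.012 sp -0.095 [ 58.  38. -14.  14. -12. 113. 144.] ax [ 115. -383.  497.] 
((0.35, -0.05, 0.6), (0.5, -0.35, 0.6), (-5, 0, -3)) | [ 31.  20.  23.  58. -28.  97. 1 | 15 t 21.3 pe -0.001 sp -0.104 [ 67.  49.  15.  11. -35. 113. 163.] ax [ -52. -523.  461.] 
((0.35, -0.05, 0.6), (0.5, -0.35, 0.6), (-2, 2, -5)) | [ 31.  20.  23.  58. -28.  97. 1 | 15 t 25.2 pe 0.006 sp -0.085 [ 62.  23. -31.  28.  -6. 113. 134.] ax [ 140. -224.  592.]
```

```bash
cat > nw.py <<'E'
from s18 import *
import sys
P=[float(v) for v in sys.argv[1:4]]; print("needw",needw(q00,P),"met",np.round(met(q00),4),FK(q00)[0])
E
python3 nw.py .35 -.2 .45
```

```text
fkerr [-0.2707  0.1867 -0.0915]
[ -0.9  15.    9.3 141.3 -63.   13.3 168.5] axle in ch [-150.5  147.3   80.3] tilt 19.4 xv 0.064 xs -0.075
needw [-15.1668   0.4453 -30.1768] met [19.4441  0.0866 -0.0312] [ 0.4133 -0.0149  0.1746]
```

```bash
python3 -m creep '[[[0,0,-4],0,0],[[0,0,-4],0,0],[[-2.15,0,-3.15],0,0],[[-2.15,0,-3.15],0,0],[[-2.15,0,-3.15],0,0],[[-2.15,0,-3.15],0,0],[[-2.15,0,-3.15],0,0],[[-2.15,0,-3.15],0,0],[[-2.15,0,-3.15],0,0],[[0,0,0],0,0]]'; python3 nw.py .46 -.42 .55
```

```text
clock: 19.25
tcp_pos: [0.3435, -0.2034, 0.449]
tool_rot: [[-0.194, 0.927, 0.32], [0.979, 0.16, 0.128], [0.068, 0.338, -0.939]]
wrist_force: [-0.0, -0.0, -2.7]
opening: 0.0237
fkerr [-0.1892 -0.0026 -0.0733]
[-10.5  -7.7  47.  108.5 -12.5  66.6 141.3] axle in ch [-92.5 -31.7 363.6] tilt 19.5 xv 0.068 xs -0.079
needw [-22.7782  10.7639  -8.5346] met [19.5344  0.0917 -0.0327] [ 0.3433 -0.2034  0.449 ]
```

Tracks well at this pace. On to W2.

```bash
python3 -m creep '[[[-2.55,1.2,-0.95],0,0],[[-2.55,1.2,-0.95],0,0],[[-2.55,1.2,-0.95],0,0],[[-2.55,1.2,-0.95],0,0],[[-2.55,1.2,-0.95],0,0],[[-2.55,1.2,-0.95],0,0],[[-2.55,1.2,-0.95],0,0],[[-2.55,1.2,-0.95],0,0],[[-2.55,1.2,-0.95],0,0],[[0,0,0],0,0]]'; python3 nw.py .46 -.42 .55; cat > s20.py <<'E'
from s18 import *
for d in [(-4,2,-4),(-2,2,-5),(-5,2,-3),(-5,3,-5)]:
    q=q00.copy()
    for n in range(4):
        for i in range(3): q=row(q,d,0,lsq,wr=1.2)
        print(d,3*n+3,fmt(q),np.round(met(q),3),FK(q)[0])
E
python3 s20.py
```

```text
clock: 20.5
tcp_pos: [0.4687, -0.4128, 0.5332]
tool_rot: [[-0.207, 0.93, 0.305], [0.973, 0.163, 0.162], [0.101, 0.33, -0.938]]
wrist_force: [0.3, -0.4, -2.7]
opening: 0.0236
fkerr [-0.1237 -0.0371 -0.0696]
[ 24.6  27.1  49.4  64.1 -40.8  98.7 166.3] axle in ch [  36.1 -253.9  386.5] tilt 18.9 xv 0.101 xs -0.092
needw [-0.3533 -0.3604 -1.9623] met [18.9738  0.1265 -0.0294] [ 0.4686 -0.4128  0.5331]
fkerr [-0.1237 -0.0371 -0.0696]
[ 24.6  27.1  49.4  64.1 -40.8  98.7 166.3] axle in ch [  36.1 -253.9  386.5] tilt 18.9 xv 0.101 xs -0.092
(-4, 2, -4) 3 [ 44.  35.  15.  37. -27. 110. 152.] ax [  69. -300.  394.] tilt 13.1 xv 0.152 xs -0.148 [13.195  0.196 -0.055] [ 0.4998 -0.4559  0.5565]
(-4, 2, -4) 6 [ 53.  41. -16.  25.  -6. 113. 143.] ax [  79. -337.  387.] tilt 13.3 xv 0.133 xs -0.154 [13.341  0.183 -0.069] [ 0.5159 -0.4915  0.5555]
(-4, 2, -4) 9 [ 54.  43. -14.  21.  -8. 113. 145.] ax [  79. -369.  386.] tilt 15.0 xv 0.098 xs -0.145 [15.082  0.148 -0.077] [ 0.52   -0.5223  0.5545]
(-4, 2, -4) 12 [ 55.  44. -12.  17.  -9. 113. 146.] ax [  78. -393.  394.] tilt 16.7 xv 0.062 xs -0.135 
[... 1175 characters left out ...]
 -450.  345.] tilt 17.6 xv 0.046 xs -0.126 [17.63   0.094 -0.084] [ 0.5343 -0.6025  0.5097]
(-5, 3, -5) 3 [ 44.  35.  14.  36. -26. 110. 151.] ax [  78. -299.  391.] tilt 13.2 xv 0.144 xs -0.149 [13.3    0.189 -0.06 ] [ 0.5088 -0.4539  0.558 ]
(-5, 3, -5) 6 [ 52.  42. -14.  23.  -7. 113. 143.] ax [  95. -339.  381.] tilt 13.9 xv 0.115 xs -0.154 [13.943  0.166 -0.077] [ 0.5333 -0.4909  0.558 ]
(-5, 3, -5) 9 [ 52.  44. -12.  17.  -9. 113. 144.] ax [ 102. -370.  382.] tilt 16.2 xv 0.070 xs -0.142 [16.198  0.122 -0.087] [ 0.5419 -0.5207  0.5622]
(-5, 3, -5) 12 [ 53.  45.  -9.  14. -12. 113. 145.] ax [ 106. -392.  396.] tilt 18.3 xv 0.026 xs -0.128 [18.358  0.078 -0.095] [ 0.5404 -0.5424  0.5767]
```

```bash
python3 -m creep '[[[-3,2,-4],0,0],[[-3,2,-4],0,0],[[-3,2,-4],0,0],[[-3,3,-5],0,0],[[-3,3,-5],0,0],[[-3,3,-5],0,0],[[-3,3,-5],0,0],[[-3,3,-5],0,0],[[0,0,0],0,0],[[0,0,0],0,0]]'; python3 nw.py .46 -.42 .55; python3 s20.py | tail -16
```

```text
clock: 21.75
tcp_pos: [0.5642, -0.5144, 0.6252]
tool_rot: [[-0.183, 0.901, 0.393], [0.983, 0.155, 0.102], [0.031, 0.405, -0.914]]
wrist_force: [0.5, 0.1, -1.8]
opening: 0.0239
fkerr [-0.1131 -0.0567 -0.0031]
[ 50.4  43.1   2.3  11.1 -25.6 113.4 139.2] axle in ch [ 154.9 -366.7  424.5] tilt 23.8 xv 0.031 xs -0.067
needw [ 10.9527 -10.9636   3.7358] met [23.7688  0.0541 -0.0393] [ 0.5641 -0.5144  0.6252]
(-4, 2, -4) 3 [ 55.  42.  -6.  11. -20. 113. 141.] ax [ 133. -389.  458.] tilt 25.3 xv 0.003 xs -0.054 [25.333  0.025 -0.041] [ 0.5307 -0.5403  0.6425]
(-4, 2, -4) 6 [ 59.  41.  -6.  11. -21. 113. 143.] ax [ 112. -406.  491.] tilt 26.8 xv -0.025 xs -0.041 [26.824 -0.006 -0.041] [ 0.4979 -0.5606  0.6608]
(-4, 2, -4) 9 [ 62.  40.  -7.  11. -22. 113. 145.] ax [  93. -418.  524.] tilt 28.3 xv -0.053 xs -0.026 [28.259 -0.037 -0.041] [ 0.4662 -0.5763  0.6799]
(-4, 2, -4) 12 [ 65.  38.  -7.  11. -23. 113. 146.] ax [  75. -426.  557.] tilt 29.7 xv -0.081 xs -0.010 [29.647 -0.069 -0.04 ] [ 0.4356 -0.5882  0.6994]
(-2, 2, -5) 3 [ 56.  37. -17.  14. -11. 113. 137.] ax [ 145. -348.  489.] tilt 25.
[... 1053 characters left out ...]
4.  479.] tilt 29.3 xv -0.083 xs -0.010 [29.294 -0.07  -0.041] [ 0.4696 -0.652   0.625 ]
(-5, 3, -5) 3 [ 54.  42.   1.  11. -26. 113. 141.] ax [ 136. -388.  463.] tilt 25.7 xv -0.004 xs -0.051 [25.745  0.017 -0.041] [ 0.5302 -0.5391  0.6489]
(-5, 3, -5) 6 [ 58.  40.   3.  11. -30. 113. 143.] ax [ 118. -402.  503.] tilt 27.6 xv -0.039 xs -0.034 [27.63  -0.021 -0.041] [ 0.4963 -0.5569  0.6745]
(-5, 3, -5) 9 [ 61.  38.   4.  11. -32. 113. 145.] ax [ 101. -411.  543.] tilt 29.5 xv -0.073 xs -0.015 [29.457 -0.06  -0.041] [ 0.4631 -0.5694  0.701 ]
(-5, 3, -5) 12 [ 64.  36.   4.  11. -34. 113. 146.] ax [  87. -415.  584.] tilt 31.3 xv -0.108 xs 0.006 [31.243 -0.099 -0.039] [ 0.4306 -0.5774  0.728 ]
```

```bash
cat > s21.py <<'E'
from s18 import *
for W in [(.25,-.6,.6),(.2,-.55,.62),(.3,-.6,.55)]:
  qb=mvw(q00,W,8); print(W,needw(q00,W),fmt(qb),np.round(met(qb),3))
  for d in [(-4,1,-4),(-5,0,-3),(-3,0,-5)]:
    q=qb.copy()
    for n in range(3):
        for i in range(3): q=row(q,d,0,lsq,wr=1.2)
        print(d,3*n+3,fmt(q),np.round(met(q),3),FK(q)[0])
E
python3 s21.py
```

```text
fkerr [-0.1131 -0.0567 -0.0031]
[ 50.4  43.1   2.3  11.1 -25.6 113.4 139.2] axle in ch [ 154.9 -366.7  424.5] tilt 23.8 xv 0.031 xs -0.067
(0.25, -0.6, 0.6) [ -2.7468 -30.6531 -10.9152] [ 81.  31.  -6.  40. -22. 108. 169.] ax [-136. -415.  564.] tilt 23.8 xv 0.031 xs -0.067 [23.769  0.054 -0.039]
(-4, 1, -4) 3 [ 85.  38. -29.  25.  -6. 113. 161.] ax [-128. -454.  574.] tilt 23.7 xv 0.007 xs -0.069 [23.713  0.034 -0.052] [ 0.2569 -0.6376  0.6131]
(-4, 1, -4) 6 [ 85.  39. -27.  22.  -7. 113. 161.] ax [-129. -477.  580.] tilt 24.6 xv -0.031 xs -0.052 [24.648 -0.006 -0.054] [ 0.2555 -0.6605  0.6174]
(-4, 1, -4) 9 [ 85.  40. -25.  19.  -8. 113. 162.] ax [-131. -492.  592.] tilt 25.6 xv -0.068 xs -0.035 [25.547 -0.046 -0.056] [ 0.2492 -0.6766  0.6268]
(-5, 0, -3) 3 [ 85.  41. -26.  23.  -7. 113. 163.] ax [-151. -482.  558.] tilt 23.6 xv 0.008 xs -0.070 [23.597  0.035 -0.052] [ 0.2479 -0.6674  0.5872]
(-5, 0, -3) 6 [ 85.  46. -21.  17.  -9. 113. 166.] ax [-178. -529.  546.] tilt 24.3 xv -0.029 xs -0.054 [24.336 -0.004 -0.055] [ 0.2363 -0.7157  0.5643]
(-5, 0, -3) 9 [ 85.  49. -16.  12. -13.
[... 2938 characters left out ...]
44.  514.] tilt 24.6 xv -0.021 xs -0.053 [24.649  0.003 -0.05 ] [ 0.2727 -0.726   0.5474]
(-5, 0, -3) 9 [ 81.  50.   0.  11. -28. 113. 169.] ax [-184. -569.  520.] tilt 25.3 xv -0.055 xs -0.037 [25.296 -0.034 -0.052] [ 0.2478 -0.7546  0.5385]
(-3, 0, -5) 3 [ 84.  39. -28.  25.  -6. 113. 160.] ax [-122. -458.  562.] tilt 23.8 xv 0.019 xs -0.069 [23.831  0.045 -0.047] [ 0.2685 -0.6406  0.6056]
(-3, 0, -5) 6 [ 89.  37. -30.  25.  -6. 113. 162.] ax [-149. -459.  598.] tilt 24.7 xv -0.019 xs -0.053 [24.738  0.005 -0.049] [ 0.2267 -0.6461  0.6236]
(-3, 0, -5) 9 [ 93.  36. -32.  25.  -6. 113. 164.] ax [-174. -457.  633.] tilt 25.6 xv -0.057 xs -0.035 [25.563 -0.036 -0.051] [ 0.1879 -0.6488  0.6415]
```

```bash
python3 -m creep '[[[-0.3,-3.2,-1.2],0.045,0],[[-0.3,-3.4,-1.2],0,0],[[-0.3,-3.4,-1.2],0,0],[[-0.3,-3.4,-1.2],0,0],[[-0.3,-3.4,-1.2],0,0],[[-0.3,-3.4,-1.2],0,0],[[-0.3,-3.4,-1.2],0,0],[[-0.3,-3.4,-1.2],0,0],[[-0.3,-3.2,-1.2],0,0],[[0,0,0],0,0]]'; cat > s22.py <<'E'
from s18 import *
print("met",np.round(met(q00),4),FK(q00)[0])
for d in [(-4,1,-4),(-5,0,-3),(-3,0,-5)]:
    q=q00.copy()
    for n in range(4):
        for i in range(2): q=row(q,d,0,lsq,wr=1.2)
        print(d,2*n+2,fmt(q),np.round(met(q),3),FK(q)[0])
E
python3 s22.py
```

```text
clock: 23.0
tcp_pos: [0.2473, -0.5829, 0.5884]
tool_rot: [[-0.156, 0.915, 0.371], [0.985, 0.118, 0.122], [0.068, 0.385, -0.921]]
wrist_force: [0.4, 0.3, -1.7]
opening: 0.0238
fkerr [-0.1177 -0.0829 -0.031 ]
[ 78.8  29.   -2.6  44.3 -22.7 107.3 168. ] axle in ch [-143.2 -397.7  554.1] tilt 22.6 xv 0.068 xs -0.040
met [22.6062  0.0744  0.0012] [ 0.2471 -0.583   0.5884]
(-4, 1, -4) 2 [ 85.  36. -29.  30.  -5. 113. 158.] ax [-133. -432.  565.] tilt 21.9 xv 0.062 xs -0.053 [21.882  0.075 -0.013] [ 0.2547 -0.6164  0.6026]
(-4, 1, -4) 4 [ 85.  38. -27.  26.  -6. 113. 159.] ax [-135. -454.  563.] tilt 22.5 xv 0.037 xs -0.042 [22.509  0.048 -0.015] [ 0.2562 -0.6383  0.6006]
(-4, 1, -4) 6 [ 84.  39. -26.  23.  -7. 113. 160.] ax [-137. -472.  566.] tilt 23.1 xv 0.011 xs -0.032 [23.116  0.022 -0.017] [ 0.255  -0.6561  0.6014]
(-4, 1, -4) 8 [ 84.  40. -25.  21.  -7. 113. 161.] ax [-140. -486.  571.] tilt 23.7 xv -0.014 xs -0.021 [23.703 -0.005 -0.019] [ 0.2515 -0.6704  0.6048]
(-5, 0, -3) 2 [ 85.  38. -28.  28.  -6. 113. 160.] ax [-148. -449.  556.] tilt 21.8 xv 0.062 xs -0.054 [21.786  0.075 -0.
[... 396 characters left out ...]
-549.  530.] tilt 23.2 xv -0.012 xs -0.023 [23.18  -0.002 -0.02 ] [ 0.2226 -0.7372  0.5362]
(-3, 0, -5) 2 [ 88.  35. -32.  32.  -5. 113. 159.] ax [-146. -419.  581.] tilt 21.9 xv 0.063 xs -0.051 [21.971  0.076 -0.011] [ 0.234  -0.6056  0.6099]
(-3, 0, -5) 4 [ 91.  35. -32.  31.  -5. 113. 161.] ax [-163. -427.  597.] tilt 22.6 xv 0.038 xs -0.041 [22.57   0.049 -0.013] [ 0.2122 -0.6165  0.616 ]
(-3, 0, -5) 6 [ 93.  35. -32.  30.  -5. 113. 162.] ax [-179. -434.  615.] tilt 23.1 xv 0.012 xs -0.030 [23.122  0.021 -0.016] [ 0.1907 -0.6252  0.6232]
(-3, 0, -5) 8 [ 95.  34. -33.  30.  -5. 113. 164.] ax [-193. -438.  633.] tilt 23.6 xv -0.014 xs -0.019 [23.633 -0.006 -0.017] [ 0.1696 -0.6319  0.6313]
```

```bash
python3 -m creep '[[[-3,0,-5],0,0],[[-3,0,-5],0,0],[[-3,0,-5],0,0],[[-3,0,-5],0,0],[[-3,0,-5],0,0],[[-2,0,-3],0,0],[[0,0,0],0,0],[[0,0,0],0,0],[[0,0,0],0,0],[[0,0,0],0,0]]'; python3 s22.py|head -8
```

```text
clock: 24.25
tcp_pos: [0.1897, -0.6476, 0.6712]
tool_rot: [[-0.103, 0.893, 0.438], [0.99, 0.137, -0.045], [-0.1, 0.429, -0.898]]
wrist_force: [0.4, 0.2, -2.4]
opening: 0.0237
fkerr [-0.1668 -0.0318  0.001 ]
[ 92.3  34.5 -30.6  23.2  -6.8 113.5 162.1] axle in ch [-157.4 -457.   658.2] tilt 25.6 xv -0.100 xs 0.013
met [25.5652 -0.0952 -0.0288] [ 0.1895 -0.6476  0.6712]
(-4, 1, -4) 2 [ 92.  35. -29.  21.  -7. 113. 162.] ax [-158. -469.  665.] tilt 26.2 xv -0.125 xs 0.025 [26.114 -0.122 -0.03 ] [ 0.187  -0.6599  0.6768]
(-4, 1, -4) 4 [ 92.  36. -28.  19.  -8. 113. 163.] ax [-159. -478.  674.] tilt 26.7 xv -0.149 xs 0.037 [26.653 -0.149 -0.03 ] [ 0.1826 -0.669   0.6842]
(-4, 1, -4) 6 [ 92.  36. -27.  17.  -9. 113. 163.] ax [-160. -484.  685.] tilt 27.2 xv -0.173 xs 0.049 [27.185 -0.175 -0.03 ] [ 0.1766 -0.6754  0.6933]
(-4, 1, -4) 8 [ 93.  36. -27.  16. -10. 113. 163.] ax [-161. -488.  698.] tilt 27.8 xv -0.197 xs 0.061 [27.71  -0.202 -0.03 ] [ 0.1694 -0.6796  0.7037]
(-5, 0, -3) 2 [ 92.  38. -27.  19.  -8. 113. 164.] ax [-176. -492.  654.] tilt 26.1 xv -0.124 xs 0.024 [26.052 -0.121 -0.029] [ 0.1795 -0.6833  0.6577]
```

```bash
cat > s23.py <<'E'
from s18 import *
def run(a):
    W1,W2,d=a
    q=row(q00,(0,0,0),.03,lsq,wr=1.2)
    q=mvw(q,W1,9); q=mvw(q,W2,6); out=[fmt(q)+str(np.round(met(q),3))]
    for n in range(5):
        for i in range(2): q=row(q,d,0,lsq,wr=1.2)
        out.append(fmt(q)+str(np.round(met(q),3))+str(FK(q)[0]))
    return a,out
if __name__=="__main__":
  L=[((.33,-.35,.5),W2,d) for W2 in [(.40,-.15,.27),(.38,-.2,.27),(.33,-.28,.3)] for d in [(0,-3,4),(2,-3,3),(1,-4,3)]]
  with ProcessPoolExecutor() as ex:
    for a,out in ex.map(run,L): print(a,*out,sep="\n  ")
E
python3 s23.py
```

```text
fkerr [-0.1668 -0.0318  0.001 ]
[ 92.3  34.5 -30.6  23.2  -6.8 113.5 162.1] axle in ch [-157.4 -457.   658.2] tilt 25.6 xv -0.100 xs 0.013
((0.33, -0.35, 0.5), (0.4, -0.15, 0.27), (0, -3, 4))
  [ 68.   3. -46. 136. -16.  17. 132.] ax [-127.   13.  177.] tilt 25.6 xv -0.087 xs 0.039[25.575 -0.096  0.   ]
  [ 42.   5. -18. 139. -35.  15. 153.] ax [-143.   16.  159.] tilt 25.7 xv -0.054 xs 0.029[25.68  -0.063  0.006][ 0.3948 -0.1472  0.2463]
  [ 42.   8. -14. 141. -46.  13. 169.] ax [-169.    2.  145.] tilt 24.6 xv -0.044 xs 0.026[24.608 -0.053  0.008][ 0.3814 -0.1636  0.2209]
  [ 54.  11. -22. 140. -42.  13. 169.] ax [-190.  -17.  141.] tilt 23.4 xv -0.030 xs 0.022[23.419 -0.039  0.011][ 0.3671 -0.1849  0.2074]
  [ 64.  15. -28. 139. -37.  13. 169.] ax [-215.  -40.  138.] tilt 22.3 xv -0.015 xs 0.018[22.332 -0.023  0.014][ 0.3502 -0.21    0.192 ]
  [ 72.  19. -31. 138. -31.  13. 169.] ax [-245.  -67.  133.] tilt 21.4 xv 0.003 xs 0.013[21.373 -0.006  0.017][ 0.3303 -0.2391  0.1732]
((0.33, -0.35, 0.5), (0.4, -0.15, 0.27), (2, -3, 3))
  [ 68.   3. -46. 136. -16.  17. 132.] ax [-127.   13
[... 6039 characters left out ...]
96  0.   ]
  [106.  16. -58. 140. -22.  13. 169.] ax [-268.  -95.  193.] tilt 25.6 xv -0.086 xs 0.039[25.544 -0.095  0.   ][ 0.2827 -0.2724  0.2132]
  [117.  22. -59. 141. -12.  13. 169.] ax [-332. -109.  201.] tilt 25.1 xv -0.070 xs 0.032[25.089 -0.078  0.001][ 0.2261 -0.2928  0.1883]
  [123.  29. -62. 141.  10.  15. 154.] ax [-380. -107.  196.] tilt 24.6 xv -0.026 xs 0.010[24.599 -0.03   0.002][ 0.1871 -0.2966  0.1596]
  [128.  40. -68. 141.  42.  20. 125.] ax [-419.  -99.  179.] tilt 24.1 xv 0.024 xs -0.018[24.135  0.027  0.   ][ 0.1609 -0.2921  0.1256]
  [134.  58. -71. 141.  70.  31. 107.] ax [-498. -106.  143.] tilt 24.1 xv 0.037 xs -0.026[24.101  0.041 -0.   ][ 0.1118 -0.3053  0.0549]
```

```bash
python3 nw.py .33 -.35 .5
```

```text
fkerr [-0.1668 -0.0318  0.001 ]
[ 92.3  34.5 -30.6  23.2  -6.8 113.5 162.1] axle in ch [-157.4 -457.   658.2] tilt 25.6 xv -0.100 xs 0.013
needw [29.712   9.2644 20.1936] met [25.5652 -0.0952 -0.0288] [ 0.1895 -0.6476  0.6712]
```

```bash
python3 -c "
print('spin .03 then W1')"
```

```text
spin .03 then W1
```

```bash
python3 -m creep '[[[3.2,1,2.2],0.03,0],[[3.2,1,2.2],0,0],[[3.2,1,2.2],0,0],[[3.2,1,2.2],0,0],[[3.2,1,2.2],0,0],[[3.2,1,2.2],0,0],[[3.2,1,2.2],0,0],[[3.2,1,2.2],0,0],[[3.2,1,2.2],0,0],[[0,0,0],0,0]]'; python3 nw.py .38 -.2 .27
```

```text
clock: 25.5
tcp_pos: [0.3413, -0.3489, 0.4972]
tool_rot: [[-0.082, 0.896, 0.438], [0.993, 0.11, -0.04], [-0.084, 0.431, -0.898]]
wrist_force: [0.1, -0.3, -1.7]
opening: 0.0238
fkerr [-0.1443  0.0048 -0.1053]
[ 97.4   0.9 -39.9  98.4 -21.8  65.9 159.7] axle in ch [ -83.8 -178.   414.7] tilt 25.6 xv -0.084 xs 0.035
needw [16.3787 -4.6761 21.5073] met [25.5437 -0.0912 -0.0025] [ 0.3411 -0.3489  0.4971]
```

```bash
python3 -m creep '[[[2.35,-0.67,3.05],0,0],[[2.35,-0.67,3.05],0,0],[[2.35,-0.67,3.05],0,0],[[2.35,-0.67,3.05],0,0],[[2.35,-0.67,3.05],0,0],[[2.35,-0.67,3.05],0,0],[[2.35,-0.67,3.05],0,0],[[2,-3,3],0,0],[[2,-3,3],0,0],[[0,0,0],0,0]]'; cat > s24.py <<'E'
from s18 import *
print("met",np.round(met(q00),4),FK(q00)[0])
for d in [(2,-3,3),(0,-3,3),(3,-1,3)]:
    q=q00.copy()
    for n in range(4):
        for i in range(2): q=row(q,d,0,lsq,wr=1.2)
        print(d,2*n+2,fmt(q),np.round(met(q),3),FK(q)[0])
E
python3 s24.py
```

```text
clock: 26.75
tcp_pos: [0.3666, -0.1793, 0.2311]
tool_rot: [[-0.09, 0.899, 0.429], [0.993, 0.111, -0.025], [-0.07, 0.424, -0.903]]
wrist_force: [0.3, -0.0, -2.3]
opening: 0.0235
fkerr [-0.205   0.1902 -0.1249]
[ 55.8   6.8 -24.6 140.8 -41.3  13.8 166.7] axle in ch [-178.1  -12.1  161.8] tilt 25.1 xv -0.070 xs 0.026
met [25.1075 -0.0753 -0.0034] [ 0.3664 -0.1791  0.231 ]
(2, -3, 3) 2 [ 55.   8. -23. 141. -42.  13. 169.] ax [-189.  -10.  155.] tilt 24.2 xv -0.056 xs 0.021 [24.14  -0.061 -0.002] [ 0.3603 -0.1782  0.2196]
(2, -3, 3) 4 [ 55.  10. -23. 141. -42.  13. 169.] ax [-198.  -11.  149.] tilt 23.2 xv -0.042 xs 0.015 [23.147 -0.046 -0.   ] [ 0.3557 -0.1794  0.21  ]
(2, -3, 3) 6 [ 55.  11. -23. 141. -40.  13. 169.] ax [-208.  -12.  143.] tilt 22.2 xv -0.027 xs 0.010 [22.162 -0.03   0.002] [ 0.3503 -0.1811  0.2004]
(2, -3, 3) 8 [ 56.  13. -23. 141. -39.  13. 169.] ax [-219.  -13.  138.] tilt 21.2 xv -0.012 xs 0.004 [21.189 -0.015  0.004] [ 0.3441 -0.1834  0.1906]
(0, -3, 3) 2 [ 73.  10. -37. 141. -37.  13. 169.] ax [-209.  -30.  164.] tilt 24.3 xv -0.058 xs 0.022 [24.256 -0.064 -0.002]
[... 383 characters left out ...]
-331.  -97.  174.] tilt 22.5 xv -0.018 xs 0.008 [22.486 -0.021  0.004] [ 0.2396 -0.2799  0.1656]
(3, -1, 3) 2 [ 30.   7.  -3. 141. -48.  13. 168.] ax [-166.   10.  147.] tilt 24.5 xv -0.061 xs 0.023 [24.439 -0.066 -0.002] [ 0.3819 -0.1548  0.2245]
(3, -1, 3) 4 [  4.   8.  18. 141. -54.  13. 169.] ax [-150.   40.  130.] tilt 23.7 xv -0.052 xs 0.021 [23.642 -0.057  0.   ] [ 0.401  -0.1233  0.2176]
(3, -1, 3) 6 [-21.  12.  36. 141. -62.  13. 169.] ax [-132.   86.  107.] tilt 22.7 xv -0.046 xs 0.020 [22.675 -0.052  0.002] [ 0.422  -0.0737  0.2069]
(3, -1, 3) 8 [-38.  15.  45. 141. -63.  13. 160.] ax [-122.  140.   93.] tilt 21.7 xv -0.043 xs 0.019 [21.641 -0.048  0.003] [ 0.4316 -0.0188  0.1997]
```

```bash
python3 -m creep '[[[2,-3,3],0,0],[[2,-3,3],0,0],[[2,-3,3],0,0],[[2,-3,3],0,0],[[2,-3,3],0,0],[[0,0,0],0,0],[[0,0,0],0,0],[[0,0,0],0,0],[[0,0,0],0,0],[[0,0,0],0,0]]'; python3 s24.py | head -7
```

```text
clock: 28.0
tcp_pos: [0.3435, -0.1663, 0.162]
tool_rot: [[-0.123, 0.946, 0.3], [0.992, 0.106, 0.074], [0.038, 0.306, -0.951]]
wrist_force: [0.2, 0.2, -2.1]
opening: 0.0237
fkerr [-0.1716  0.1687 -0.0755]
[ 46.6  16.5 -15.  141.3 -40.9  13.4 168.5] axle in ch [-232.6    4.7  112.9] tilt 17.9 xv 0.038 xs -0.007
met [17.8688  0.0334  0.0164] [ 0.3434 -0.1661  0.1619]
(2, -3, 3) 2 [ 47.  18. -15. 141. -40.  13. 169.] ax [-243.    5.  108.] tilt 16.8 xv 0.053 xs -0.011 [16.864  0.048  0.02 ] [ 0.3368 -0.1665  0.1527]
(2, -3, 3) 4 [ 48.  19. -15. 141. -39.  13. 169.] ax [-254.    5.  104.] tilt 15.9 xv 0.069 xs -0.014 [15.876  0.063  0.024] [ 0.3297 -0.1681  0.1434]
(2, -3, 3) 6 [ 50.  21. -16. 141. -37.  13. 169.] ax [-267.    3.  100.] tilt 14.9 xv 0.084 xs -0.018 [14.91   0.079  0.028] [ 0.3212 -0.1708  0.134 ]
(2, -3, 3) 8 [ 52.  23. -16. 141. -35.  13. 169.] ax [-281.    1.   97.] tilt 13.9 xv 0.101 xs -0.021 [13.974  0.095  0.032] [ 0.311  -0.1748  0.1245]
```

```bash
cat > s25.py <<'E'
from s18 import *
for W in [(.60,-.22,.58),(.55,-.2,.62),(.62,-.25,.58),(.5,-.2,.62)]:
  qa=mvw(q00,(.36,-.17,.4),6); qb=mvw(qa,W,8); print(W,fmt(qb),np.round(met(qb),3),needw(q00,(.36,-.17,.4)),needw(qa,W))
  for d in [(-2,3,-3),(-1,2,-5)]:
    q=qb.copy()
    for n in range(4):
        for i in range(2): q=row(q,d,0,lsq,wr=1.2)
        print(d,2*n+2,fmt(q),np.round(met(q),3),FK(q)[0])
E
python3 s25.py
```

```text
fkerr [-0.1716  0.1687 -0.0755]
[ 46.6  16.5 -15.  141.3 -40.9  13.4 168.5] axle in ch [-232.6    4.7  112.9] tilt 17.9 xv 0.038 xs -0.007
(0.6, -0.22, 0.58) [ 30.  18. -10.  62.  -7.  86. 117.] ax [192. -79. 351.] tilt 17.9 xv 0.038 xs -0.007 [17.869  0.033  0.016] [  0.3145   8.8296 -22.1743] [ -7.2293  27.6915 -10.2918]
(-2, 3, -3) 2 [ 27.  28.  -5.  33.  -9. 104. 117.] ax [ 261. -120.  394.] tilt 17.9 xv 0.038 xs -0.007 [17.883  0.034  0.017] [ 0.6428 -0.2569  0.6522]
(-2, 3, -3) 4 [ 27.  35.  -4.  16. -10. 113. 116.] ax [ 285. -142.  410.] tilt 18.7 xv 0.032 xs -0.004 [18.693  0.027  0.016] [ 0.6578 -0.2765  0.6782]
(-2, 3, -3) 6 [ 28.  35.  -3.  15. -11. 113. 117.] ax [ 288. -153.  416.] tilt 19.9 xv 0.022 xs -0.001 [19.865  0.017  0.014] [ 0.6588 -0.2876  0.6846]
(-2, 3, -3) 8 [ 29.  36.  -2.  13. -12. 113. 117.] ax [ 290. -163.  423.] tilt 21.0 xv 0.013 xs 0.003 [21.024  0.007  0.013] [ 0.658  -0.2975  0.6921]
(-1, 2, -5) 2 [ 28.  25.  -5.  33.  -9. 107. 116.] ax [ 250. -102.  435.] tilt 17.9 xv 0.039 xs -0.006 [17.891  0.034  0.017] [ 0.6105 -0.2424  0.6825]
(-1, 2, -5) 4 [ 
[... 3901 characters left out ...]
118.] ax [ 254. -146.  486.] tilt 21.0 xv 0.012 xs 0.002 [20.959  0.006  0.013] [ 0.5939 -0.2878  0.7279]
(-1, 2, -5) 2 [ 30.  16.  -2.  41. -12. 109. 119.] ax [188. -71. 522.] tilt 17.9 xv 0.038 xs -0.007 [17.869  0.033  0.016] [ 0.5103 -0.223   0.7266]
(-1, 2, -5) 4 [ 39.  17. -19.  34.  -5. 113. 115.] ax [197. -75. 552.] tilt 19.0 xv 0.029 xs -0.004 [19.004  0.024  0.014] [ 0.5036 -0.2272  0.7566]
(-1, 2, -5) 6 [ 41.  16. -21.  34.  -5. 113. 115.] ax [195. -74. 570.] tilt 20.4 xv 0.017 xs -0.000 [20.447  0.012  0.013] [ 0.4925 -0.2274  0.771 ]
(-1, 2, -5) 8 [ 44.  15. -24.  34.  -5. 113. 115.] ax [192. -73. 588.] tilt 21.9 xv 0.006 xs 0.004 [21.887  0.001  0.012] [ 0.4809 -0.2274  0.7852]
```

```bash
python3 -m creep '[[[-0.35,2.85,-3.9],0,0],[[-0.35,2.85,-3.9],0,0],[[-0.35,2.85,-3.9],0,0],[[-0.35,2.85,-3.9],0,0],[[-0.35,2.85,-3.9],0,0],[[-0.35,2.85,-3.9],0,0],[[-0.35,2.85,-3.9],0,0],[[-0.35,2.85,-3.9],0,0],[[-0.35,2.85,-3.9],0,0],[[-0.35,2.85,-3.9],0,0]]'; cat > s26.py <<'E'
from s18 import *
print("met",np.round(met(q00),4),FK(q00)[0])
for d in [(-1,2,-5),(-0.5,1,-2.5)]:
    q=q00.copy()
    for n in range(5):
        for i in range(1): q=row(q,d,0,lsq,wr=1.2)
        print(d,n+1,fmt(q),np.round(met(q),3),FK(q)[0])
E
python3 s26.py
```

```text
clock: 29.25
tcp_pos: [0.4992, -0.199, 0.6284]
tool_rot: [[-0.12, 0.95, 0.288], [0.992, 0.102, 0.078], [0.044, 0.295, -0.954]]
wrist_force: [0.7, -0.3, -2.6]
opening: 0.0235
fkerr [-0.1004 -0.0212 -0.0166]
[ 24.7   8.5   2.5  66.7 -12.   91.8 122. ] axle in ch [131.2 -46.  441.5] tilt 17.2 xv 0.044 xs -0.004
met [17.1884  0.0378  0.0217] [ 0.4991 -0.199   0.6284]
(-1, 2, -5) 1 [ 25.  12.   4.  54. -13. 101. 121.] ax [162. -58. 485.] tilt 17.2 xv 0.044 xs -0.004 [17.188  0.038  0.022] [ 0.5049 -0.2108  0.6816]
(-1, 2, -5) 2 [ 26.  17.   5.  38. -15. 112. 120.] ax [191. -70. 527.] tilt 17.2 xv 0.045 xs -0.004 [17.204  0.038  0.022] [ 0.5107 -0.2221  0.7326]
(-1, 2, -5) 3 [ 34.  17. -10.  36.  -8. 113. 117.] ax [193. -71. 534.] tilt 17.3 xv 0.042 xs -0.005 [17.296  0.036  0.02 ] [ 0.5094 -0.2232  0.7396]
(-1, 2, -5) 4 [ 38.  17. -19.  35.  -5. 113. 115.] ax [194. -72. 544.] tilt 18.0 xv 0.037 xs -0.003 [17.991  0.031  0.019] [ 0.5052 -0.2242  0.7486]
(-1, 2, -5) 5 [ 39.  17. -20.  35.  -5. 113. 115.] ax [194. -72. 552.] tilt 18.7 xv 0.031 xs -0.001 [18.715  0.025  0.018] [ 0.5004 -0.2247  0.7556]
(-0.5, 1, -2.5) 1 [ 25.  10.   3.  61. -12.  96. 122.] ax [146. -52. 463.] tilt 17.2 xv 0.044 xs -0.004 [17.188  0.038  0.022] [ 0.502  -0.2049  0.655 ]
(-0.5, 1, -2.5) 2 [ 25.  12.   4.  54. -13. 101. 121.] ax [162. -58. 485.] tilt 17.2 xv 0.044 xs -0.004 [17.188  0.038  0.022] [ 0.5049 -0.2108  0.6816]
(-0.5, 1, -2.5) 3 [ 25.  14.   5.  47. -14. 107. 121.] ax [177. -65. 507.] tilt 17.2 xv 0.044 xs -0.004 [17.188  0.038  0.022] [ 0.5078 -0.2167  0.7082]
(-0.5, 1, -2.5) 4 [ 26.  17.   6.  38. -15. 113. 120.] ax [192. -71. 529.] tilt 17.2 xv 0.044 xs -0.004 [17.188  0.038  0.022] [ 0.5107 -0.2226  0.7348]
(-0.5, 1, -2.5) 5 [ 33.  18. -10.  36.  -9. 113. 117.] ax [193. -71. 532.] tilt 17.1 xv 0.044 xs -0.005 [17.071  0.038  0.021] [ 0.5105 -0.2232  0.7383]
```

```bash
python3 -m creep '[[[-1,2,-5],0,0],[[-1,2,-5],0,0],[[-1,2,-5],0,0],[[-1,2,-5],0,0],[[-1,2,-5],0,0],[[-0.5,1,-2.5],0,0],[[0,0,0],0,0],[[0,0,0],0,0],[[0,0,0],0,0],[[0,0,0],0,0]]'; python3 s26.py
```

```text
clock: 30.5
tcp_pos: [0.5009, -0.2328, 0.7961]
tool_rot: [[-0.101, 0.911, 0.401], [0.995, 0.096, 0.033], [-0.008, 0.402, -0.915]]
wrist_force: [0.0, -0.5, -1.9]
opening: 0.0239
fkerr [-0.1327 -0.0233  0.025 ]
[ 39.8  16.2 -19.4  29.7  -5.6 113.5 114.8] axle in ch [214.3 -80.4 587.7] tilt 23.7 xv -0.008 xs 0.015
met [23.7069 -0.0168  0.015 ] [ 0.5007 -0.2328  0.7962]
(-1, 2, -5) 1 [ 42.  15. -21.  30.  -6. 113. 115.] ax [211. -79. 599.] tilt 24.4 xv -0.014 xs 0.018 [24.42  -0.022  0.015] [ 0.4916 -0.232   0.804 ]
(-1, 2, -5) 2 [ 43.  14. -23.  30.  -5. 113. 115.] ax [207. -77. 610.] tilt 25.1 xv -0.019 xs 0.020 [25.132 -0.028  0.014] [ 0.4826 -0.2312  0.8117]
(-1, 2, -5) 3 [ 46.  14. -25.  30.  -5. 113. 115.] ax [203. -75. 621.] tilt 25.9 xv -0.024 xs 0.023 [25.845 -0.034  0.014] [ 0.4736 -0.2304  0.8191]
(-1, 2, -5) 4 [ 48.  13. -27.  31.  -5. 113. 115.] ax [199. -73. 632.] tilt 26.6 xv -0.029 xs 0.025 [26.558 -0.04   0.014] [ 0.4648 -0.2295  0.8265]
(-1, 2, -5) 5 [ 50.  12. -29.  31.  -5. 113. 115.] ax [196. -71. 642.] tilt 27.3 xv -0.035 xs 0.028 [27.272 -0.045  0.014] [ 0.456  -0.2286  0.8336]
(-0.5, 1, -2.5) 1 [ 41.  16. -20.  30.  -6. 113. 115.] ax [212. -79. 593.] tilt 24.1 xv -0.011 xs 0.017 [24.063 -0.02   0.015] [ 0.496  -0.2324  0.8001]
(-0.5, 1, -2.5) 2 [ 42.  15. -21.  30.  -5. 113. 115.] ax [210. -78. 599.] tilt 24.4 xv -0.014 xs 0.018 [24.419 -0.022  0.015] [ 0.4912 -0.2319  0.8041]
(-0.5, 1, -2.5) 3 [ 43.  15. -22.  30.  -5. 113. 115.] ax [208. -78. 605.] tilt 24.8 xv -0.016 xs 0.019 [24.775 -0.025  0.015] [ 0.4865 -0.2315  0.808 ]
(-0.5, 1, -2.5) 4 [ 44.  14. -23.  30.  -5. 113. 115.] ax [206. -77. 610.] tilt 25.1 xv -0.019 xs 0.020 [25.131 -0.028  0.014] [ 0.4819 -0.231   0.8118]
(-0.5, 1, -2.5) 5 [ 45.  14. -24.  30.  -5. 113. 115.] ax [204. -76. 616.] tilt 25.5 xv -0.021 xs 0.022 [25.488 -0.031  0.014] [ 0.4773 -0.2306  0.8156]
```

```bash
python3 - <<'E'
from s13 import *
q=row(q00,(0,0,0),-.02,lsq,wr=1.2); print("need",need(q,.01,.17,-.002),np.round(met(q),3))
q=mv(q,(.01,.17,-.002),10); print(fmt(q)); 
for t,n in [((.01,.08,-.002),6),((.01,.03,-.002),6),((.01,0,-.002),6)]:
    q=mv(q,t,n); print(fmt(q))
E
```

```text
fkerr [-0.1327 -0.0233  0.025 ]
[ 39.8  16.2 -19.4  29.7  -5.6 113.5 114.8] axle in ch [214.3 -80.4 587.7] tilt 23.7 xv -0.008 xs 0.015
need [  8.5795 -15.6514  43.6378] [23.708 -0.016 -0.005]
[ 42.  10. -26. 114.  -7.  35. 119.] ax [ 10.  -2. 170.] tilt 23.7 xv -0.016 xs -0.003
[ 36.  19. -24. 116.   1.  23. 110.] ax [10. -2. 80.] tilt 23.7 xv -0.016 xs -0.003
[ 33.  25. -23. 116.   7.  18. 104.] ax [10. -2. 30.] tilt 23.7 xv -0.016 xs -0.003
[ 32.  28. -24. 116.  15.  16.  96.] ax [10. -2.  0.] tilt 23.7 xv -0.016 xs -0.003
```

```bash
python3 -m creep '[[[0.95,-1.74,4.7],-0.02,0],[[0.95,-1.74,4.8],0,0],[[0.95,-1.74,4.8],0,0],[[0.95,-1.74,4.8],0,0],[[0.95,-1.74,4.8],0,0],[[0.95,-1.74,4.8],0,0],[[0.95,-1.74,4.8],0,0],[[0.95,-1.74,4.8],0,0],[[0.95,-1.74,4.8],0,0],[[0,0,0],0,0]]'; python3 st.py 9.9 -1.9 80
python3 - <<'E'
from h import *
for n in ("wrist","side"):
    c=r.get_calibration(n); np.savez(f"{n}6.npz",**c); o=r.get_obs()
    im=r.grab_frame(n); cv2.imwrite(f"pics/{n}6.png",im[:,:,::-1])
f=4
a=cv2.imread("pics/wrist6.png")[40:190+60,180:330]; a=cv2.resize(a,None,fx=f,fy=f,interpolation=cv2.INTER_CUBIC)
for i in range(0,150,10): cv2.putText(a,str(180+i),(i*f,10),0,0.35,(0,0,255),1)
for i in range(0,210,10): cv2.putText(a,str(40+i),(0,i*f+4),0,0.35,(0,0,255),1)
cv2.imwrite("pics/w6a.png",a[:600]); cv2.imwrite("pics/w6b.png",a[300:])
E
```

```text
clock: 31.75
tcp_pos: [0.5227, -0.149, 0.3262]
tool_rot: [[-0.12, 0.908, 0.401], [0.993, 0.117, 0.034], [-0.016, 0.402, -0.915]]
wrist_force: [0.9, 0.7, -0.4]
opening: 0.0239
fkerr [-0.1943  0.0204 -0.1003]
[ 40.2  10.3 -24.4 114.9  -7.8  33.8 119.8] axle in ch [  6.5   0.4 164.9] tilt 23.7 xv -0.016 xs -0.004
[ 40.  10. -24. 115.  -8.  34. 120.] ax [  6.   0. 165.] tilt 23.7 xv -0.016 xs -0.004
need [-0.1267  1.2647  8.4019] F [ 0.9053  0.679  -0.3903]
```

```bash
cat > v6.py <<'E'
from h import *
c=dict(np.load("wrist6.npz")); o,R=chassis([.6033,-.140,.1167])
def at(px,z): P=onplane(c,px,o+R@np.array([0,0,z/1e3]),R[:,2]); return R.T@(P-o)*1e3
B=lambda x,y:(180+(x+.5)/4-.5,115+(y+.5)/4-.5)
for n,p,z in [("Lslot dn",B(139,297),14),("Lslot up",B(140,337),14),("Rslot dn",B(459,297),14),("Rslot up",B(455,337),14),("L ch dn",B(138,170),14),("R ch dn",B(463,173),14),("cov up",B(300,152),27.5)]:
    print(n,np.round(p,1),at(p,z))
ob=r.get_obs(); tcp=ob["tcp_pos"]; RT=ob["tool_rot"]
for d in (9,11,13): print("axle proj",d,proj(c,np.array([tcp+RT@np.array([s,0,d])/1e3 for s in (-45,0,45)])).ravel())
E
python3 v6.py
```

```text
Lslot dn [214.4 188.9] [  2.9539 -54.5855  14.    ]
Lslot up [214.6 198.9] [ 16.3412 -54.3498  14.    ]
Rslot dn [294.4 188.9] [ 1.5735 51.0849 14.    ]
Rslot up [293.4 198.9] [14.927  50.1609 14.    ]
L ch dn [214.1 157.1] [-38.7421 -54.6091  14.    ]
R ch dn [295.4 157.9] [-39.0026  51.1708  14.    ]
cov up [254.6 152.6] [-44.9201  -1.6799  27.5   ]
axle proj 9 [189.2131 228.0519 250.0086 227.9286 310.6423 227.8056]
axle proj 11 [189.8466 227.0848 250.0419 226.964  310.0786 226.8435]
axle proj 13 [190.4678 226.1366 250.0746 226.0182 309.5259 225.9001]
```

```bash
python3 st.py 9.3 -1.9 50
```

```text
fkerr [-0.1975  0.0222 -0.1026]
[ 40.3  10.1 -24.4 114.5  -7.9  33.8 119.8] axle in ch [ 12.4  -2.5 167.7] tilt 24.3 xv -0.022 xs -0.001
[ 40.  10. -24. 114.  -8.  34. 120.] ax [ 12.  -3. 168.] tilt 24.3 xv -0.022 xs -0.001
need [ 0.2773  0.8623 11.7383] F [ 0.1871  0.1091 -1.7531]
```

```bash
python3 -m creep '[[[0,0.1,1.6],0,0],[[0.05,0.1,1.7],0,0],[[0.05,0.1,1.7],0,0],[[0.05,0.1,1.7],0,0],[[0.05,0.1,1.7],0,0],[[0.05,0.1,1.7],0,0],[[0.05,0.1,1.6],0,0],[[0,0,0],0,0],[[0,0,0],0,0],[[0,0,0],0,0]]'; python3 - <<'E'
from h import *
c=r.get_calibration("wrist"); np.savez("wrist7.npz",**c)
for n in ("wrist","side"):
    im=r.grab_frame(n); cv2.imwrite(f"pics/{n}7.png",im[:,:,::-1])
f=5
a=cv2.imread("pics/wrist7.png")[130:250,180:340]; a=cv2.resize(a,None,fx=f,fy=f,interpolation=cv2.INTER_CUBIC)
for i in range(0,160,10): cv2.putText(a,str(180+i),(i*f,10),0,0.35,(0,0,255),1)
for i in range(0,120,10): cv2.putText(a,str(130+i),(0,i*f+4),0,0.35,(0,0,255),1)
cv2.imwrite("pics/w7a.png",a)
a=cv2.imread("pics/side7.png")[130:250,220:360]; cv2.imwrite("pics/s7a.png",cv2.resize(a,None,fx=5,fy=5,interpolation=cv2.INTER_CUBIC))
E
python3 st.py 9.3 -1.9 25
```

```text
clock: 33.1
tcp_pos: [0.596, -0.1518, 0.2365]
tool_rot: [[-0.109, 0.895, 0.433], [0.993, 0.113, 0.016], [-0.034, 0.432, -0.901]]
wrist_force: [0.7, 0.7, -1.5]
opening: 0.0238
fkerr [-0.2347  0.0214 -0.1015]
[ 30.7  22.1 -19.2 116.   -0.1  18.3 111.3] axle in ch [ 24.8 -11.2  51. ] tilt 25.6 xv -0.034 xs 0.007
[ 31.  22. -19. 116.  -0.  18. 111.] ax [ 25. -11.  51.] tilt 25.6 xv -0.034 xs 0.007
need [ 1.0368 -1.3378  2.6787] F [ 0.1093 -0.2532 -2.534 ]
```

```bash
python3 -m creep '[[[0.19,-0.25,0.1],-0.015,0],[[0.19,-0.25,0.1],0,0],[[0.19,-0.25,0.3],0,0],[[0.19,-0.25,0.3],0,0],[[0.19,-0.25,0.3],0,0],[[0.19,-0.25,0.3],0,0],[[0.19,-0.25,0.3],0,0],[[0.19,-0.25,0.4],0,0],[[0.19,-0.25,0.4],0,0],[[0.19,-0.25,0.3],0,0]]'; python3 - <<'E'
from h import *
c=r.get_calibration("wrist"); np.savez("wrist8.npz",**c)
for n in ("wrist","side"):
    im=r.grab_frame(n); cv2.imwrite(f"pics/{n}8.png",im[:,:,::-1])
f=5
a=cv2.imread("pics/wrist8.png")[130:250,180:340]; a=cv2.resize(a,None,fx=f,fy=f,interpolation=cv2.INTER_CUBIC)
for i in range(0,160,10): cv2.putText(a,str(180+i),(i*f,10),0,0.35,(0,0,255),1)
for i in range(0,120,10): cv2.putText(a,str(130+i),(0,i*f+4),0,0.35,(0,0,255),1)
cv2.imwrite("pics/w8a.png",a)
a=cv2.imread("pics/side8.png")[150:230,260:350]; cv2.imwrite("pics/s8a.png",cv2.resize(a,None,fx=7,fy=7,interpolation=cv2.INTER_CUBIC))
E
python3 st.py 9.3 -1.9 0
```

```text
clock: 34.45
tcp_pos: [0.5838, -0.1384, 0.2]
tool_rot: [[-0.119, 0.893, 0.435], [0.992, 0.126, 0.012], [-0.044, 0.433, -0.9]]
wrist_force: [0.2, -3.5, -0.0]
opening: 0.0236
fkerr [-0.1607 -0.0569 -0.0574]
[ 38.   25.9 -31.4 120.6  32.5  13.5  79.5] axle in ch [-2.9  3.3 24.5] tilt 25.7 xv -0.044 xs -0.003
[ 38.  26. -31. 121.  32.  13.  79.] ax [-3.  3. 24.] tilt 25.7 xv -0.044 xs -0.003
need [-0.4624  1.3938  2.368 ] F [ 1.5562 -4.1369 -1.4314]
```

```bash
python3 -m creep '[[[-0.3,0.3,0],0,0],[[-0.2,0.35,0],0,0],[[0,0.35,0],0,0],[[0,0.35,0],0,0],[[0,0,0.1],0,0],[[0,0,0.2],0,0],[[0,0,0.2],0,0],[[0,0,0.2],0,0],[[0,0,0.2],0,0],[[0,0,0.1],0,0]]'; python3 st.py 9.3 -1.9 0;  python3 - <<'E'
from h import *
for n in ("wrist",):
    im=r.grab_frame(n); cv2.imwrite(f"pics/{n}9.png",im[:,:,::-1])
f=5
a=cv2.imread("pics/wrist9.png")[130:250,180:340]; a=cv2.resize(a,None,fx=f,fy=f,interpolation=cv2.INTER_CUBIC)
cv2.imwrite("pics/w9a.png",a)
E
```

```text
clock: 35.8
tcp_pos: [0.6003, -0.1392, 0.1954]
tool_rot: [[-0.122, 0.894, 0.431], [0.992, 0.128, 0.015], [-0.042, 0.429, -0.902]]
wrist_force: [-1.0, 0.3, -0.9]
opening: 0.0237
fkerr [-0.1543 -0.0593 -0.0532]
[ 37.5  27.6 -31.8 118.4  34.   14.7  78.1] axle in ch [ 9.1  0.7 12.5] tilt 25.5 xv -0.042 xs -0.006
[ 37.  28. -32. 118.  34.  15.  78.] ax [ 9.  1. 13.] tilt 25.5 xv -0.042 xs -0.006
need [-0.2218  0.1119  1.2544] F [-0.962   0.3291 -0.9176]
```

```bash
python3 -m creep '[[[-0.1,0.05,0.2],0,0],[[-0.1,0.05,0.2],0,0],[[0,0,0.2],0,0],[[0,0,0.2],0,0],[[0,0,0.2],0,0],[[0,0,0.2],0,0],[[0,0,0.2],0,0],[[0,0,0.2],0,0],[[0,0,0.2],0,0],[[0,0,0.2],0,0]]'; python3 st.py 9.3 -1.9 0
```

```text
clock: 37.1
tcp_pos: [0.6068, -0.1417, 0.1849]
tool_rot: [[-0.121, 0.893, 0.433], [0.991, 0.132, 0.005], [-0.053, 0.43, -0.901]]
wrist_force: [-16.9, -0.1, 21.7]
opening: 0.0237
fkerr [-0.1375 -0.0631 -0.0415]
[ 36.5  28.9 -31.2 118.3  40.8  14.   71.6] axle in ch [ 9.2 -2.7  0.3] tilt 25.5 xv -0.053 xs -0.004
[ 36.  29. -31. 118.  41.  14.  72.] ax [ 9. -3.  0.] tilt 25.5 xv -0.053 xs -0.004
need [0.0785 0.0126 0.0295] F [-16.9351  -0.0502  21.6703]
```

```bash
python3 - <<'E'
from h import *
cs=r.get_calibration("side"); 
for n in ("wrist","side","scene"):
    im=r.grab_frame(n); cv2.imwrite(f"pics/{n}10.png",im[:,:,::-1])
f=5
a=cv2.imread("pics/wrist10.png")[130:250,150:350]; a=cv2.resize(a,None,fx=4,fy=4,interpolation=cv2.INTER_CUBIC)
cv2.imwrite("pics/w10a.png",a)
a=cv2.imread("pics/side10.png")[150:230,260:350]; 
a=cv2.resize(a,None,fx=7,fy=7,interpolation=cv2.INTER_CUBIC)
o,R=chassis([.6033-.0019*-.1167,-.1419,.1237])
for y in (-80,80,-70,70):
    u=proj(cs,o+R@(np.array([9.3,y,0])/1e3))[0]; print(y,u); cv2.circle(a,(int((u[0]-260)*7),int((u[1]-150)*7)),3,(0,0,255),-1)
cv2.imwrite("pics/s10a.png",a)
E
```

```text
-80 [310.5752 219.3422]
80 [283.5013 188.7457]
-70 [308.7167 217.2419]
70 [285.0411 190.4858]
```

```bash
python3 -m creep '[[[0,0,0.2],0,0],[[0,0,0.2],0,0],[[0,0,0.2],0,0],[[0,0,0.1],0,0],[[0,0,0.1],0,0],[[0,0,0],0,0],[[0,0,0],0,0],[[0,0,0],0,0],[[0,0,0],0,0],[[0,0,0],0,0]]'; python3 st.py 9.3 -1.9 0
python3 - <<'E'
from h import *
for n in ("wrist","side"):
    im=r.grab_frame(n); cv2.imwrite(f"pics/{n}11.png",im[:,:,::-1])
a=cv2.imread("pics/wrist11.png")[130:250,150:350]; a=cv2.resize(a,None,fx=4,fy=4,interpolation=cv2.INTER_CUBIC)
cv2.imwrite("pics/w11a.png",a)
a=cv2.imread("pics/side11.png")[150:230,260:350]; cv2.imwrite("pics/s11a.png",cv2.resize(a,None,fx=7,fy=7,interpolation=cv2.INTER_CUBIC))
E
```

```text
clock: 38.5
tcp_pos: [0.6062, -0.1417, 0.1855]
tool_rot: [[-0.119, 0.892, 0.435], [0.991, 0.134, -0.005], [-0.063, 0.431, -0.9]]
wrist_force: [-4.9, -0.3, 1.5]
opening: 0.0239
fkerr [-0.1317 -0.0613 -0.0367]
[ 35.9  28.7 -30.7 118.7  43.2  13.9  69. ] axle in ch [ 9.1 -2.7  1.1] tilt 25.6 xv -0.063 xs -0.003
[ 36.  29. -31. 119.  43.  14.  69.] ax [ 9. -3.  1.] tilt 25.6 xv -0.063 xs -0.003
need [0.0855 0.0306 0.1068] F [-4.851  -0.3149  1.5167]
```

```bash
python3 - <<'E'
from h import *
cs=r.get_calibration("side"); o,R=chassis([.6033,-.140,.1167])
P=lambda x,y,z: proj(cs,o+R@(np.array([x,y,z])/1e3))[0]
print("end",P(9.8,-82.5,0),"dz10",P(9.8,-82.5,10)-P(9.8,-82.5,0),"dx10",P(19.8,-82.5,0)-P(9.8,-82.5,0),"dy10",P(9.8,-72.5,0)-P(9.8,-82.5,0))
a=cv2.imread("pics/side11.png"); g=cv2.cvtColor(a,cv2.COLOR_BGR2GRAY)
sub=g[200:232,295:325]
print(sub[::1,::1][8:28])
print(r.get_obs()["torque"])
E
```

```text
end [310.6647 219.4273] dz10 [-1.2376 -1.7429] dx10 [ 2.7242 -2.1649] dy10 [-1.8395 -2.1091]
[[ 33  33  32  32  43  84 125 139 130 115  89  58  34  27  28  28  28  30
   31  31  39  57  66  61  65  63  64  81  98  85]
 [ 31  32  30  30  42  59  94 127 118  73  42  36  25  31  32  31  31  27
   28  26  27  38  52  65  61  62  62  73  72  51]
 [ 45  48  54  72  90  95  84  82  68  37  27  30  29  28  26  27  22  22
   24  25  22  27  36  57  63  65  72  61  48  40]
 [ 92  91  93  95 100  96  81  48  32  28  30  34  30  27  29  25  25  20
   25  27  23  25  27  44  72  78  65  49  40  30]
 [ 97  98 102  99  99  93  65  28  28  32  31  31  27  26  23  23  25  20
   25  23  20  25  23  37  60  58  48  41  35  36]
 [ 97  97  97 101 112  98  43  26  31  27  31  26  25  20  19  42  52  45
   53  34  21  25  25  27  44  41  39  35  35  36]
 [ 98  97 101 121 120  80  24  29  29  27  28  24  20  47  78  80  61  62
   63  50  32  22  25  29  36  33  37  36  33  34]
 [ 95 102 118 133 109  44  23  25  28  21  23  22  43  71  77  67  62  64
   64  63  42  23  20  29  33  35  35  35  42  52]
 [102 1
[... 819 characters left out ...]
 28  29  35  39  43  43  43  43  44  43  46  60]
 [ 60  61  62  65  60  65  49  29  20  25  24  23  20  25  26  27  23  25
   32  44  47  47  44  42  43  44  45  45  48  56]
 [ 63  62  62  62  62  61  64  51  27  22  24  24  25  22  24  27  29  34
   41  44  46  46  46  42  44  43  45  40  48  62]
 [ 63  61  64  60  63  63  64  60  51  34  31  24  31  23  30  32  37  43
   46  48  47  48  45  41  44  42  42  43  50  65]
 [ 80  61  61  61  64  64  68  65  47  40  34  32  38  33  34  37  40  43
   48  47  47  45  44  44  42  42  42  39  55  65]
 [ 88  69  62  65  70  74  64  49  40  34  34  37  39  34  46  47  43  46
   48  48  44  46  44  44  41  45  42  44  54  67]]
[ 0.3502  1.0546 -0.0282]
```

```bash
python3 - <<'E'
from h import *
c=r.get_calibration("wrist"); np.savez("wrist11.npz",**c); o,R=chassis([.6033,-.140,.1167])
im=r.grab_frame("wrist"); cv2.imwrite("pics/wrist12.png",im[:,:,::-1])
g=cv2.cvtColor(im,cv2.COLOR_RGB2GRAY).astype(float)
# column-averaged profiles at the left cheek strip and right cheek strip, rows 200..240
for nm,cols in [("Lstrip",range(177,184)),("Lrod",range(186,205)),("Rrod",range(300,315)),("Rstrip",range(328,337))]:
    print(nm,[int(v) for v in g[200:240,cols[0]:cols[-1]].mean(1)])
E
```

```text
Lstrip [175, 175, 175, 175, 175, 175, 175, 175, 171, 157, 126, 100, 109, 133, 153, 166, 173, 176, 177, 178, 178, 170, 144, 100, 66, 59, 67, 87, 112, 137, 156, 167, 172, 175, 171, 149, 100, 45, 13, 12]
Lrod [74, 74, 74, 74, 74, 76, 81, 90, 97, 95, 85, 84, 103, 126, 147, 162, 171, 175, 177, 177, 177, 175, 162, 129, 90, 73, 73, 75, 75, 75, 75, 75, 75, 75, 74, 64, 44, 22, 12, 12]
Rrod [137, 136, 136, 136, 136, 136, 136, 136, 136, 136, 137, 130, 109, 87, 94, 117, 138, 156, 168, 175, 177, 177, 177, 176, 172, 159, 142, 134, 132, 133, 132, 132, 132, 132, 129, 113, 76, 34, 13, 11]
Rstrip [170, 170, 171, 171, 171, 172, 172, 173, 174, 174, 174, 173, 172, 172, 170, 167, 157, 154, 161, 170, 175, 177, 177, 176, 176, 173, 159, 131, 102, 83, 68, 55, 52, 60, 71, 73, 55, 27, 12, 12]
```

```bash
python3 - <<'E'
import cv2,numpy as np
for n in (5,7,9,10,11,12):
    g=cv2.cvtColor(cv2.imread(f"pics/wrist{n}.png"),cv2.COLOR_BGR2GRAY).astype(int)
    L=g[216:221,150:200].mean(0); Rr=g[217:223,320:360].mean(0)
    # rod line: row of lower edge at several cols
    def low(c):
        p=g[205:236,c-2:c+3].mean(1); k=np.argmax(p[8:16])+8
        d=np.diff(p); j=np.argmin(d[k:k+8])+k; return 205+j+.5
    def cent(c):
        p=g[205:235,c-3:c+4].mean(1); return np.round(p).astype(int)[3:24]
    # gradients
    dL=np.diff(L); dR=np.diff(Rr)
    print(n,"Lend",150+np.argmax(dL)+.5,int(dL.max()),"Rend",320+np.argmin(dR)+.5,int(dR.min()),"low",[low(c) for c in (180,190,198,305,315,325)])
    print("   L",L.astype(int)[10:40].tolist()); print("   R",Rr.astype(int)[8:38].tolist())
E
```

```text
5 Lend 165.5 49 Rend 344.5 -56 low [np.float64(224.5), np.float64(227.5), np.float64(224.5), np.float64(221.5), np.float64(220.5), np.float64(220.5)]
   L [13, 11, 11, 9, 12, 41, 90, 122, 112, 79, 61, 65, 93, 136, 165, 170, 170, 169, 169, 169, 169, 170, 170, 170, 169, 169, 170, 170, 169, 169]
   R [175, 175, 174, 175, 175, 175, 175, 176, 172, 153, 112, 71, 56, 68, 106, 135, 118, 62, 15, 6, 9, 9, 12, 15, 21, 27, 28, 28, 28, 28]
7 Lend 165.5 49 Rend 344.5 -58 low [np.float64(224.5), np.float64(224.5), np.float64(224.5), np.float64(224.5), np.float64(224.5), np.float64(225.5)]
   L [12, 10, 10, 8, 12, 42, 92, 123, 112, 77, 59, 62, 90, 136, 165, 172, 172, 171, 171, 171, 171, 171, 171, 171, 171, 171, 171, 171, 171, 171]
   R [175, 175, 175, 175, 175, 175, 175, 176, 173, 153, 113, 73, 56, 69, 107, 136, 119, 61, 15, 6, 9, 10, 11, 15, 23, 27, 27, 28, 28, 27]
9 Lend 165.5 51 Rend 344.5 -57 low [np.float64(223.5), np.float64(224.5), np.float64(224.5), np.float64(224.5), np.float64(224.5), np.float64(226.5)]
   L [12, 11, 10, 8, 12, 44, 95, 124, 111, 76, 58, 62, 92, 137, 166, 173, 172, 171, 171
[... 791 characters left out ...]
 11, 10, 10, 12, 44, 95, 124, 113, 78, 61, 61, 77, 116, 156, 174, 177, 177, 176, 176, 176, 176, 176, 176, 176, 176, 176, 176, 176]
   R [169, 169, 169, 169, 169, 169, 169, 169, 168, 168, 163, 138, 96, 64, 62, 92, 127, 118, 67, 20, 7, 8, 10, 11, 17, 23, 27, 28, 29, 28]
12 Lend 166.5 50 Rend 345.5 -51 low [np.float64(222.5), np.float64(223.5), np.float64(223.5), np.float64(225.5), np.float64(225.5), np.float64(226.5)]
   L [15, 11, 10, 11, 9, 12, 44, 95, 125, 112, 79, 60, 61, 77, 116, 156, 174, 178, 177, 176, 176, 176, 176, 176, 176, 176, 176, 176, 176, 176]
   R [169, 169, 168, 169, 170, 169, 169, 168, 168, 169, 163, 138, 96, 64, 61, 93, 126, 118, 67, 20, 8, 9, 10, 12, 17, 23, 27, 28, 28, 27]
```

```bash
python3 st.py 9.1 -2 0 && python3 -m creep '[[[0,0,0.2],0,0],[[0,0,0.3],0,0],[[0,0,0.4],0,0],[[0,0,0.4],0,0],[[0,0,0.4],0,0],[[0,0,0.4],0,0],[[0,0,0.4],0,0],[[0,0,0.4],0,0],[[0,0,0.4],0,0],[[0,0,0.4],0,0]]' && python3 st.py 9.1 -2 0
```

```text
fkerr [-0.1318 -0.0613 -0.0367]
[ 35.8  28.7 -30.7 118.7  43.2  13.9  69. ] axle in ch [ 9.1 -2.7  1.1] tilt 25.6 xv -0.063 xs -0.003
[ 36.  29. -31. 119.  43.  14.  69.] ax [ 9. -3.  1.] tilt 25.6 xv -0.063 xs -0.003
need [0.0727 0.0065 0.1083] F [-3.6796 -0.5429  3.0492]
clock: 39.9
tcp_pos: [0.6156, -0.1411, 0.1829]
tool_rot: [[-0.123, 0.881, 0.457], [0.987, 0.156, -0.036], [-0.103, 0.446, -0.889]]
wrist_force: [-35.9, 1.9, 47.3]
opening: 0.0243
fkerr [-0.0902 -0.0526 -0.0081]
[ 34.5  29.3 -31.  119.4  59.7  13.8  52.9] axle in ch [16.3 -3.5 -5.8] tilt 26.8 xv -0.103 xs -0.007
[ 34.  29. -31. 119.  60.  14.  53.] ax [16. -3. -6.] tilt 26.8 xv -0.103 xs -0.007
need [ 0.1408 -0.7404 -0.5499] F [-35.89     1.8655  47.3205]
```

```bash
python3 - <<'E'
from bench import r
import cv2
for n in ("wrist","side"):
    im=r.grab_frame(n)[:,:,::-1].copy()
    cv2.imwrite(f"pics/{n}13.png",im)
im=cv2.imread("pics/side13.png")
cv2.imwrite("pics/s13a.png",cv2.resize(im[150:280,220:400],None,fx=4,fy=4,interpolation=cv2.INTER_CUBIC))
im=cv2.imread("pics/wrist13.png")
cv2.imwrite("pics/w13a.png",cv2.resize(im,(768,576)))
E
```

```text
(no output)
```

View pics/w13a.png

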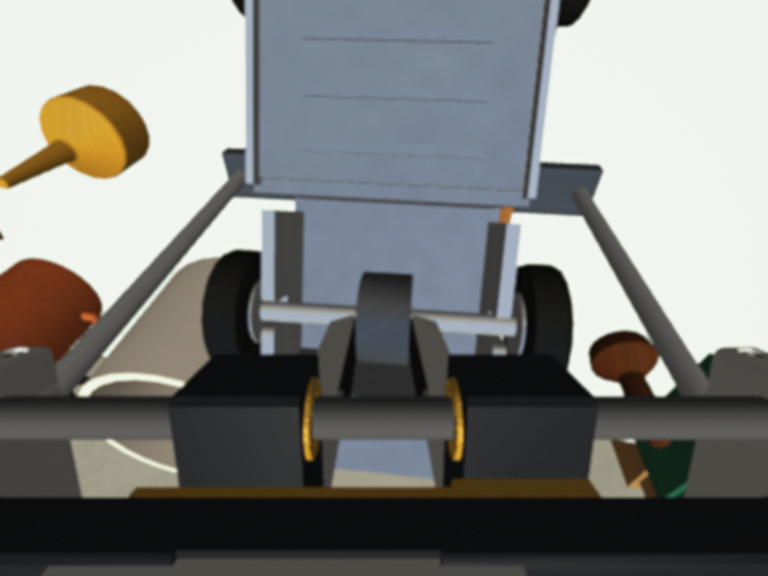

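View pics/s13a.png

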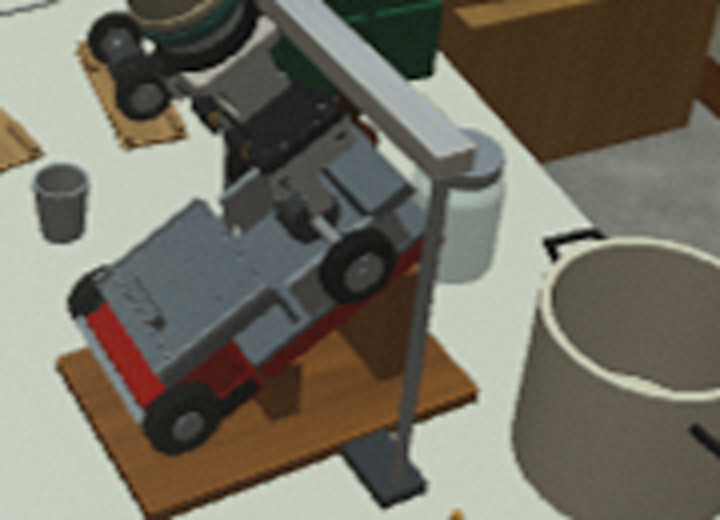

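View pics/s11a.png

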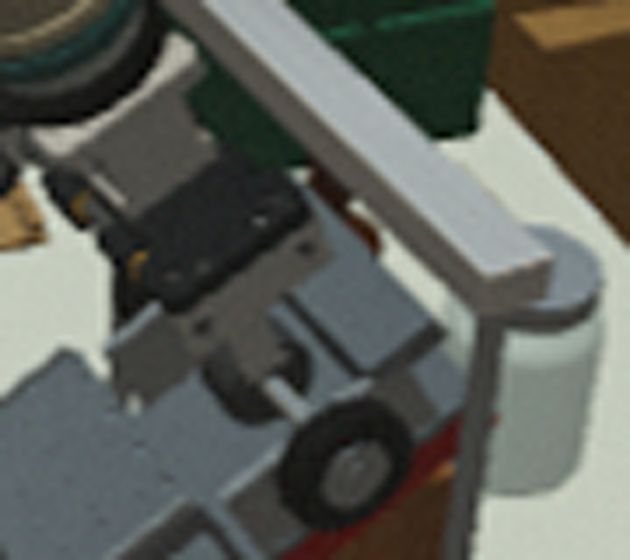

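View pics/w11a.png

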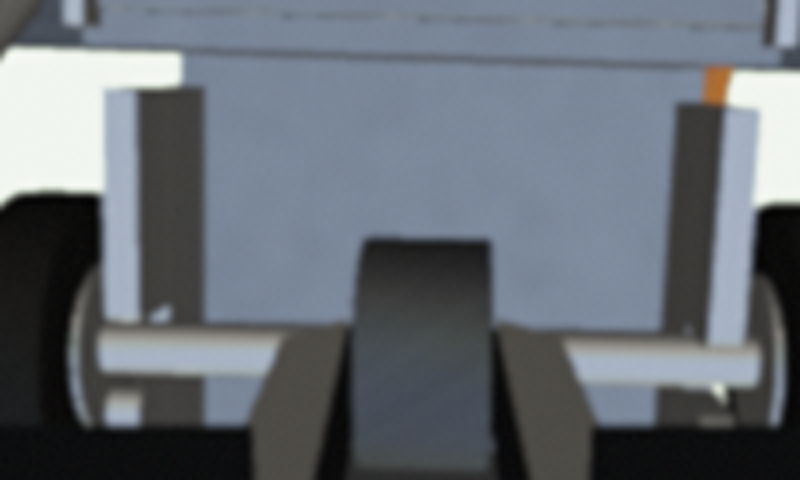

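```bash
ls *.py && python3 - <<'E'
import cv2,numpy as np
for k in ("10","11","13"):
    im=cv2.imread(f"pics/side{k}.png"); g=cv2.cvtColor(im,cv2.COLOR_BGR2GRAY)
    reg=g[190:245,285:335]
    m=(reg<52).astype(np.uint8)
    n,l,s,c=cv2.connectedComponentsWithStats(m)
    i=1+np.argmax(s[1:,4]); cs,_=cv2.findContours((l==i).astype(np.uint8),cv2.RETR_CCOMP,cv2.CHAIN_APPROX_NONE)
    big=max(cs,key=len)
    print(k,s[i],c[i]+[285,190],[ (len(q),cv2.fitEllipse(q)[0][0]+285,cv2.fitEllipse(q)[0][1]+190,cv2.fitEllipse(q)[1]) for q in cs if len(q)>12])
ws=[]
for k in ("11","12","13"):
    im=cv2.imread(f"pics/wrist{k}.png"); ws.append(im[150:270,130:390])
cv2.imwrite("pics/w13b.png",cv2.resize(np.vstack([ws[1],ws[2]]),None,fx=2.4,fy=2.4,interpolation=cv2.INTER_CUBIC))
E
```

```text
fit.py
fk.py
fk2.py
h.py
nw.py
s10.py
s11.py
s12.py
s13.py
s14.py
s15.py
s16.py
s17.py
s18.py
s19.py
s2.py
s20.py
s21.py
s22.py
s23.py
s24.py
s25.py
s26.py
s3.py
s4.py
s5.py
s6.py
s7.py
s8.py
s9.py
sim.py
st.py
v5.py
v6.py
10 [  0  17  41  38 726] [309.47658402 226.38842975] [(140, 307.78296852111816, 228.99758911132812, (29.023067474365234, 48.08549499511719)), (26, 310.48840522766113, 217.61566734313965, (7.828020095825195, 11.146772384643555))]
11 [  0  17  41  38 732] [309.50546448 226.32786885] [(140, 307.7732334136963, 228.86595916748047, (29.28045654296875, 48.14093780517578)), (27, 310.28955268859863, 217.27679634094238, (8.145416259765625, 11.190191268920898))]
13 [  0  17  41  38 725] [309.43862069 226.40413793] [(139, 307.76019287109375, 229.06951904296875, (28.944650650024414, 48.24336242675781)), (26, 310.733980178833, 217.55967330932617, (8.045793533325195, 11.473265647888184))]
```

View pics/w13b.png

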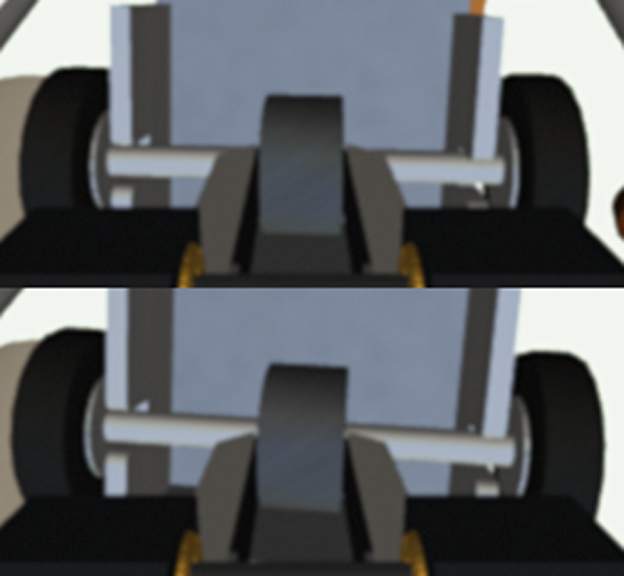

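```bash
cat h.py | head -60; cat s26.py | head -60; python3 - <<'E'
import cv2,numpy as np
im=cv2.imread("pics/wrist13.png")
a=im[120:240,155:265]; b=im[120:240,300:365]
cv2.imwrite("pics/w13c.png",cv2.resize(np.hstack([im[135:240,165:255],im[135:240,300:360]]),None,fx=5,fy=5,interpolation=cv2.INTER_CUBIC))
E
```

```text
import numpy as np, cv2
from scipy.optimize import least_squares
from bench import r
np.set_printoptions(precision=4,suppress=True)
def proj(c,P):
    T=np.linalg.inv(c["extrinsics"]); P=np.atleast_2d(P)
    q=P@T[:3,:3].T+T[:3,3]; q=q*[1,-1,-1]
    u=q@c["mtx"].T; return u[:,:2]/u[:,2:]
def ray(c,px):
    d=np.linalg.inv(c["mtx"])@[px[0],px[1],1]; d=d*[1,-1,-1]
    return c["extrinsics"][:3,3], c["extrinsics"][:3,:3]@d
def onplane(c,px,p0,n):
    o,d=ray(c,px); return o+d*((np.array(p0)-o)@n)/(d@n)
def Rst(yaw):
    a=np.cos(yaw);b=np.sin(yaw); return np.array([[a,-b,0],[b,a,0],[0,0,1]])
S3=np.array([[np.cos(np.pi/6),0,-.5],[0,1,0],[.5,0,np.cos(np.pi/6)]])  # chassis axes in stand
def chassis(p): return np.array([p[0],p[1],.170]), Rst(p[2])@S3
from s18 import *
print("met",np.round(met(q00),4),FK(q00)[0])
for d in [(-1,2,-5),(-0.5,1,-2.5)]:
    q=q00.copy()
    for n in range(5):
        for i in range(1): q=row(q,d,0,lsq,wr=1.2)
        print(d,n+1,fmt(q),np.round(met(q),3),FK(q)[0])
```

View pics/w13c.png

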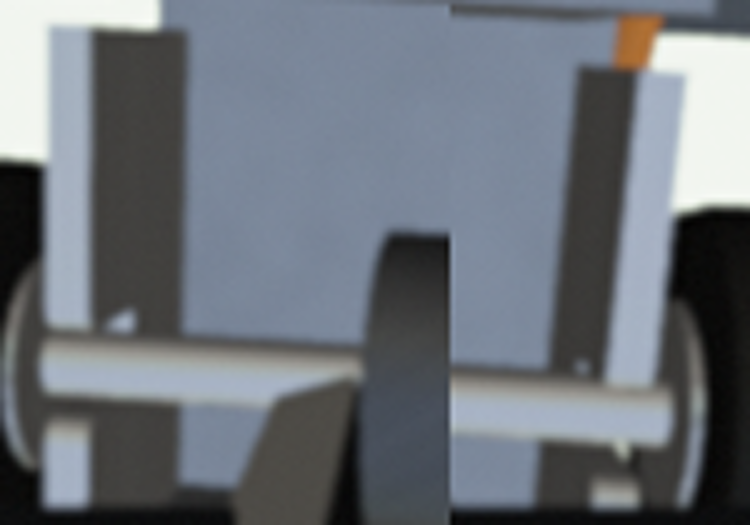

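```bash
cat > s27.py <<'E'
from h import *
c=r.get_calibration("wrist")
o,R=chassis([.6033,-.140,.1167+.006])
C=np.array(c["extrinsics"])[:3,3]
print("cam in ch",R.T@(C-o)*1000)
L=lambda x,y:(165+x/5-.4,135+y/5-.4)
Q=lambda x,y:(300+(x-450)/5-.4,135+y/5-.4)
def pl(px,z): return R.T@(onplane(c,px,o+R@[0,0,z/1000],R[:,2])-o)*1000
def px_(px,x): return R.T@(onplane(c,px,o+R@[x/1000,0,0],R[:,0])-o)*1000
for n,p in (("Lin",L(92,30)),("Lout",L(50,27)),("Rin",Q(637,70)),("Rout",Q(685,73)),("L lip",L(65,420)),("R lip",Q(615,480))): print(n,p,pl(p,14))
for n,a,b in (("Lrod",L(66,333),L(66,397)),("Rrod",Q(640,385),Q(640,443)),("Lend",L(42,333),L(42,393)),("Rend",Q(670,387),Q(670,445))):
    m=(np.array(a)+b)/2
    print(n,[px_(m,x) for x in (9.3,)],"dz per px",px_(m+[0,1],9.3)[2]-px_(m,9.3)[2], "thick",pl(b,0)[0]-pl(a,0)[0])
E
python3 s27.py
```

```text
cam in ch [-39.8639  11.4227 186.7005]
Lin (183.0, 140.6) [-38.8006 -51.7101  14.    ]
Lout (174.6, 140.0) [-38.8938 -57.4259  14.    ]
Rin (337.0, 148.6) [-39.0357  48.1269  14.    ]
Rout (346.6, 149.2) [-38.9869  54.0619  14.    ]
L lip (177.6, 218.6) [ 14.935  -55.2909  14.    ]
R lip (332.6, 230.6) [14.8532 50.9325 14.    ]
Lrod [array([  9.3   , -58.3881,   5.6318])] dz per px 2.7115739698024406 thick 9.858283461426183
Rrod [array([ 9.3   , 56.6555, -0.2074])] dz per px 2.748498692485062 thick 8.496648869573319
Lend [array([  9.3   , -62.0228,   5.5194])] dz per px 2.7186733179983937 thick 9.255095070713974
Rend [array([ 9.3   , 60.8783, -0.3335])] dz per px 2.7473144963358473 thick 8.481410962747171
```

```bash
python3 - <<'E'
import cv2,numpy as np
im=cv2.imread("pics/wrist13.png"); g=cv2.cvtColor(im,cv2.COLOR_BGR2GRAY)
for x in (178,186,192,204,214,220,300,306,314,318,326,332): print(x,g[196:228,x])
E
```

```text
178 [177 177 176 167 138  99  97 121 141 157 169 175 176 177 178 178 171 140
  95  65  60  68  88 114 138 156 167 173 175 175 175 175]
186 [ 63  64  76  95 102  94  92 109 132 151 164 172 175 176 177 178 175 159
 119  78  61  63  63  63  63  65  64  64  65  64  64  64]
192 [ 69  79  85  88  82  76  80 102 125 146 160 170 175 177 177 177 177 169
 137  92  65  64  65  65  66  66  65  66  65  66  64  65]
204 [134 133 134 133 130 114  91  88 107 130 150 164 171 175 176 177 178 178
 172 156 138 133 133 133 134 133 133 133 132 134 134 134]
214 [132 131 131 131 131 125 106  87  93 118 139 155 167 174 175 178 178 178
 175 162 145 134 132 134 132 131 131 127 126 119 110 104]
220 [132 132 133 133 134 128 112  90  89 108 131 150 165 172 176 177 176 162
 134 103  83  76  75  74  73  75  74  75  76  75  75  76]
300 [135 137 135 136 135 137 136 136 136 137 130 110  89  91 113 135 153 166
 173 176 177 178 178 177 170 155 138 133 135 135 135 135]
306 [138 137 136 137 136 136 137 136 137 139 134 116  94  87 105 126 146 161
 170 175 178 177 178 178 173 158 142 135 134 134 134 133]
314 [136 136 135 135 136 136 136 136 135 137 136 130 108  86  95 117 138 155
 167 173 177 178 178 178 178 172 158 142 136 135 136 135]
318 [136 136 135 135 133 132 132 130 132 132 131 123 104  85  90 111 133 152
 164 172 175 176 177 178 177 168 139  98  78  74  71  70]
326 [ 58  59  58  59  60  58  59  58  58  57  69  92 107  97  88 101 124 143
 158 169 174 177 177 178 178 173 153 112  72  58  57  58]
332 [111 116 121 128 134 138 140 141 146 153 157 159 164 167 168 160 147 142
 153 164 172 176 177 178 177 178 170 148 112  79  63  58]
```

```bash
python3 -m creep '[[[0,0,0],0,0.5],[[0,0,0],0,0.5],[[0,-0.1,-0.2],0,0.5],[[0,-0.15,-0.3],0,0.5],[[0,-0.15,-0.3],0,0.5],[[0,-0.15,-0.3],0,0.5],[[0,-0.15,-0.3],0,0.5],[[0,-0.15,-0.3],0,0.5],[[0,0,-0.3],0,0.5],[[0,0,-0.3],0,0.5]]' && python3 st.py 9.1 -2 0 && python3 - <<'E'
from bench import r
import cv2,numpy as np
np.save("cal14.npy",np.array(r.get_calibration("wrist")["extrinsics"]))
for n in ("wrist","side"):
    cv2.imwrite(f"pics/{n}14.png",r.grab_frame(n)[:,:,::-1])
im=cv2.imread("pics/wrist14.png"); g=cv2.cvtColor(im,cv2.COLOR_BGR2GRAY)
cv2.imwrite("pics/w14a.png",cv2.resize(im[120:280,120:392],None,fx=2.8,fy=2.8,interpolation=cv2.INTER_CUBIC))
for k in ("14",):
    im=cv2.imread(f"pics/side{k}.png"); g=cv2.cvtColor(im,cv2.COLOR_BGR2GRAY)
    reg=g[190:245,285:335]
    m=(reg<52).astype(np.uint8)
    n,l,s,c=cv2.connectedComponentsWithStats(m)
    i=1+np.argmax(s[1:,4]); cs,_=cv2.findContours((l==i).astype(np.uint8),cv2.RETR_CCOMP,cv2.CHAIN_APPROX_NONE)
    print(k,s[i],c[i]+[285,190],[ (len(q),cv2.fitEllipse(q)[0][0]+285,cv2.fitEllipse(q)[0][1]+190,cv2.fitEllipse(q)[1]) for q in cs if len(q)>12])
E
```

```text
clock: 41.25
tcp_pos: [0.5986, -0.1423, 0.2032]
tool_rot: [[-0.125, 0.878, 0.462], [0.987, 0.159, -0.037], [-0.106, 0.451, -0.886]]
wrist_force: [0.3, 0.4, 0.8]
opening: 0.0474
fkerr [-0.0972 -0.0543 -0.0145]
[ 38.7  26.8 -35.4 120.7  56.3  15.2  56.6] axle in ch [11.6 -2.8 20.3] tilt 27.1 xv -0.106 xs -0.009
[ 39.  27. -35. 121.  56.  15.  57.] ax [12. -3. 20.] tilt 27.1 xv -0.106 xs -0.009
need [ 0.269  -0.1362  2.0272] F [0.2996 0.3681 0.784 ]
14 [  0  17  41  38 727] [309.28610729 226.56258597] [(139, 307.6942024230957, 228.87665939331055, (29.219575881958008, 47.3053092956543)), (27, 309.6984405517578, 218.0759506225586, (7.823675155639648, 11.768754005432129))]
```

View pics/w14a.png

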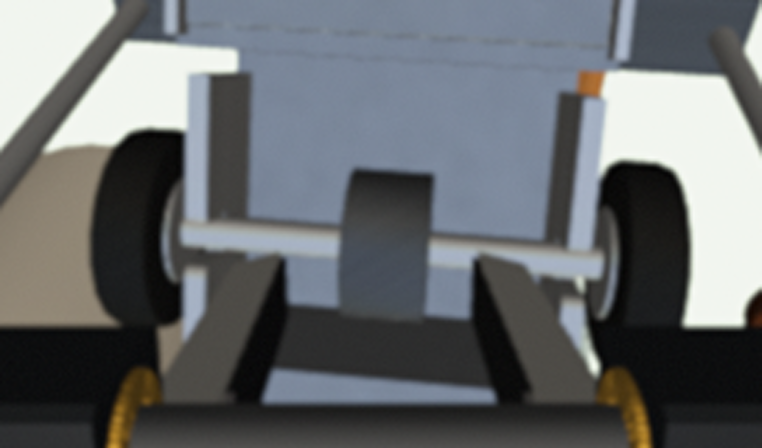

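```bash
python3 - <<'E'
import cv2,numpy as np
from h import *
im=cv2.imread("pics/wrist14.png"); g=cv2.cvtColor(im,cv2.COLOR_BGR2GRAY).astype(float)
K=r.get_calibration("wrist")["mtx"]; c=dict(mtx=np.array(K),extrinsics=np.load("cal14.npy"))
pts=[]
for x in list(range(212,238,3))+list(range(280,312,3)):
    col=g[:,x]; y0=int(120+(232+ (x-200)*0.1)/2.8)
    seg=col[190:225]
    lo=190+np.argmin(seg[:26]); bg=np.median(col[lo-8:lo-3]); th=(bg+col[lo])/2
    k=lo
    while col[k]<th:k-=1
    u=k+(col[k]-th)/(col[k]-col[k+1])
    hi=lo+4+np.argmax(col[lo+4:lo+12]); bg2=np.median(col[hi+6:hi+9]); th=(177+bg2)/2
    k=hi
    while col[k]>th:k+=1
    d=k-1+(col[k-1]-th)/(col[k-1]-col[k]); pts.append((x,u,d))
pts=np.array(pts); 
mid=pts[:,1:].mean(1); p=np.polyfit(pts[:,0],mid,1); res=mid-np.polyval(p,pts[:,0]); print(p,np.round(res,2),np.round(pts[:,2]-pts[:,1],1))
o,R=chassis([.6033,-.140,.1167+.006])
for x in (186,334):
    m=(x,np.polyval(p,x)); q=lambda xx:R.T@(onplane(c,m,o+R@[xx/1000,0,0],R[:,0])-o)*1000
    print(x,q(8.),q(9.)); print(R.T@(onplane(c,m,o,R[:,2])-o)*1000)
f=lambda a,b:(120+a/2.8-.3,120+b/2.8-.3)
for n,t in (("Lin",(211,74)),("Lout",(190,73)),("Rin",(582,95)),("Rout",(604,98))): print(n,R.T@(onplane(c,f(*t),o+R@[0,0,.014],R[:,2])-o)*1000)
for n,t in (("L rod end",(181,232)),("R rod end",(603,263))): print(n,R.T@(onplane(c,f(*t),o+R@[0,0,.0],R[:,2])-o)*1000)
E
```

```text
[nan nan] [nan nan nan nan nan nan nan nan nan nan nan nan nan nan nan nan nan nan
 nan nan] [ 54.9  -inf  -3.6  -9.8  12.2  12.2  12.2  12.2  12.3  12.5  12.3  12.4
 -15.8   1.7  40.6  32.2  -inf  -inf  10.1  12.6]
186 [nan nan nan] [nan nan nan]
[nan nan nan]
334 [nan nan nan] [nan nan nan]
[nan nan nan]
Lin [-39.4005 -51.1112  14.    ]
Lout [-39.3347 -56.9593  14.    ]
Rin [-39.6576  47.9118  14.    ]
Rout [-39.2217  53.5883  14.    ]
L rod end [  8.8332 -64.1842   0.    ]
R rod end [ 8.4001 61.3361  0.    ]<stdin>:16: RuntimeWarning: divide by zero encountered in scalar divide
```

```bash
python3 -m creep '[[[0.1,-0.1,0.5],0,0.4],[[0.1,-0.05,0.6],0,0.4],[[0.1,0,0.6],0,0.36],[[0,0,0.5],0,0.36],[[0,0,0.4],0,0.36],[[0,0,0.3],0,0.36],[[0,0,0.3],0,0.36],[[0,0,0.3],0,0.36],[[0,0,0.3],0,0.36],[[0,0,0.3],0,0.36]]' && python3 st.py 9.1 -2 0
```

```text
clock: 42.6
tcp_pos: [0.611, -0.1406, 0.181]
tool_rot: [[-0.125, 0.872, 0.474], [0.984, 0.169, -0.053], [-0.126, 0.46, -0.879]]
wrist_force: [-24.6, 0.7, 36.1]
opening: 0.0338
fkerr [-0.0505 -0.0346  0.0156]
[ 35.2  29.3 -32.7 121.4  74.5  14.1  38.5] axle in ch [11.7 -2.7 -5.1] tilt 27.9 xv -0.126 xs -0.009
[ 35.  29. -33. 121.  74.  14.  38.] ax [12. -3. -5.] tilt 27.9 xv -0.126 xs -0.009
need [ 0.0351 -0.2723 -0.5074] F [-24.5991   0.7456  36.1355]
```

```bash
python3 -m creep '[[[0,0,-0.5],0,0.5],[[0,0,-1.5],0,0.5],[[0,0,-2],0,0.5],[[0,0,-2.5],0,0.5],[[0,-1,-1],0,0],[[0,-3,0],0,0],[[0,-3,0],0,0],[[0,-3,0],0,0],[[0,-3,0],0,0],[[0,-3,0],0,0]]' && python3 st.py -150 -2 40
```

```text
clock: 43.85
tcp_pos: [0.4402, -0.1672, 0.1802]
tool_rot: [[-0.125, 0.871, 0.475], [0.984, 0.171, -0.054], [-0.129, 0.46, -0.878]]
wrist_force: [-50.5, 17.9, -22.8]
opening: 0.0007
fkerr [ 0.0515 -0.0236  0.0407]
[ 71.8  29.6 -67.5 141.4 101.5  23.8  17.5] axle in ch [-138.2   -9.2   80.5] tilt 27.9 xv -0.129 xs -0.010
[ 72.  30. -68. 141. 101.  24.  18.] ax [-138.   -9.   80.] tilt 27.9 xv -0.129 xs -0.010
need [ 1.2318 -0.9445  3.9859] F [-50.4635  17.9184 -22.8373]
```

```bash
python3 - <<'E'
from bench import r
import cv2,numpy as np
for n in ("side","scene"):
    im=r.grab_frame(n)[:,:,::-1]; cv2.imwrite(f"pics/{n}15.png",im)
    o=r.get_obs(); print(o["clock"],np.round(o["wrist_force"],1),np.round(o["torque"],2),np.round(o["qd"],3))
a=cv2.imread("pics/side15.png");b=cv2.imread("pics/scene15.png")
cv2.imwrite("pics/ss15.png",np.vstack([cv2.resize(a[80:380,100:500],(800,600))[::1][:300*2]])[:600])
cv2.imwrite("pics/sc15.png",b)
E
```

```text
43.9 [ 0.7 -2.9 -0.7] [-0.04  0.41 -0.06] [ -7.73   -4.327  13.194  -0.372  -0.285 -10.136  -2.116]
43.95 [0.7 0.5 0.3] [0.11 0.44 0.02] [-7.447 -4.022  8.211 -0.087  0.068 -6.338 -1.204]
```

View pics/ss15.png

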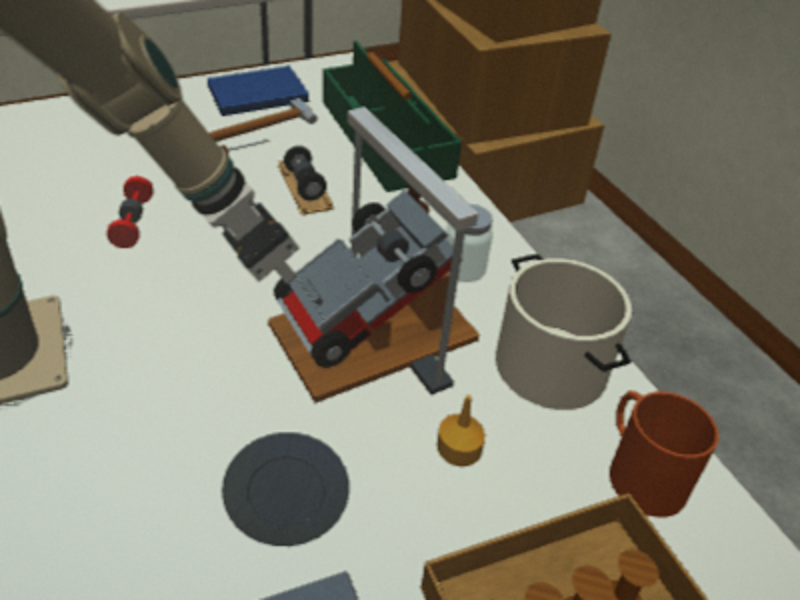

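View pics/sc15.png

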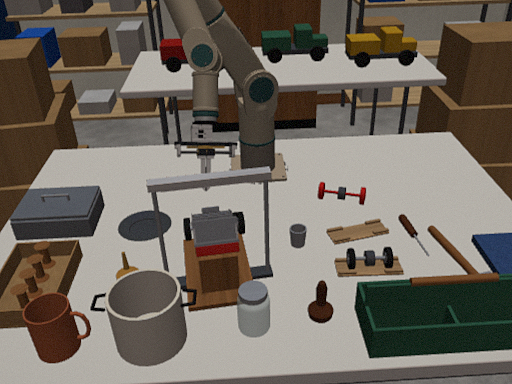

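```bash
python3 -m creep '[[[0.3,-0.3,1],0,0],[[0.3,-0.3,1],0,0],[[0.3,-0.3,0.5],0,0],[[0.3,-0.2,0.3],0,0],[[0,-0.2,0],0,0],[[0,0,0],0,0],[[0,0,0],0,0],[[0,0,0],0,0],[[0,0,0],0,0],[[0,0,0],0,0]]' && python3 st.py -150 -2 21
```

```text
clock: 45.2
tcp_pos: [0.4512, -0.1644, 0.1531]
tool_rot: [[-0.125, 0.877, 0.464], [0.985, 0.164, -0.046], [-0.116, 0.452, -0.885]]
wrist_force: [-0.4, 0.4, -0.2]
opening: 0.0005
fkerr [ 0.0613 -0.0039  0.0452]
[ 70.1  38.  -71.4 141.3 103.5  33.2  15. ] axle in ch [-142.2   -7.6   51.4] tilt 27.2 xv -0.116 xs -0.009
[ 70.  38. -71. 141. 104.  33.  15.] ax [-142.   -8.   51.] tilt 27.2 xv -0.116 xs -0.009
need [ 0.9033 -0.5774  3.0075] F [-0.4239  0.4039 -0.1917]
```

```bash
sed -n 1,40p s7.py; cat st.py; sed -n 1,30p fk2.py
```

```text
from s6 import *
from concurrent.futures import ProcessPoolExecutor
q00=q
def mv(q,tgt,n):
    for i in range(n):
        d=need(q,*tgt)/(n-i); d*=min(1,6/max(6e-9,np.abs(d).max())); q=row(q,d,0,lsq,wr=1.2)
    return q
def run(w):
    q=q00.copy(); q=row(q,(0,0,0),.04,lsq,wr=1.2)
    for t in w: q=mv(q,t,10)
    return w,q
def fmt(q):
    p,R=FK(q); Q=RC.T@(p+R[:,2]*.011-o)*1e3; T=Rst(yw).T@R
    return "%s ax %s tilt %.1f xv %.3f xs %.3f"%(np.round(q,0),np.round(Q,0),np.degrees(np.arctan2(T[0,2],-T[2,2])),T[2,0],T[0,0])
if __name__=="__main__":
    W=[]
    for a in [(.30,.42,0),(.25,.35,0),(.25,.35,.15),(.25,.35,-.15),(.1,.6,0),(0,.55,0),(.3,.25,.25),(.3,.25,-.25),(0,.4,0),(0,.4,.2),(0,.4,-.2),(.1,.5,.1),(.1,.5,-.1)]:
        W.append([a,(.009,.25)])
    with ProcessPoolExecutor() as ex:
        for w,q in ex.map(run,W): print(w[0],fmt(q),"|",fmt(mv(mv(q,(.009,.12),10),(.009,.06),6)))
from s7 import *
print(fmt(q)); 
import sys
t=[float(v)/1e3 for v in sys.argv[1:4]]
print("need",need(q,t[0],t[2],t[1]), "F",r.get_obs()["wrist_force"])
from fk import *
def rots(q):
    R1=Rz(-q[0]);R2=R1@Ry(q[1]);R3=R2@Rz(-q[2]);R4=R3@Ry(q[3]);R5=R4@Rz(-q[4]);R6=R5@Ry(q[5]);R7=R6@Rz(180-q[6]);return R1,R2,R3,R4,R5,R6,R7
# columns: h | R3 x,y,z | R4 x | R5 y,z | R6 x,y,(z)
def A(q):
    R1,R2,R3,R4,R5,R6,R7=rots(q)
    z=np.array([[0,0,1.]]).T
    return np.hstack([z,R2[:,1:2],R3,R4[:,[0,1]],R5[:,[2]],R5[:,[0,1]],R6[:,[0,1,2]]])
def fit(S):
    M=np.vstack([A(s[0]) for s in S]); b=np.concatenate([s[1] for s in S])
    # ridge towards 0 on offsets, weak
    wt=np.array([1e-4,.03,.03,.03,1e-4,.03,.03,1e-4,.03,.03,.03,.03,1e-4])
    x=np.linalg.lstsq(np.vstack([M,np.diag(wt)]),np.r_[b,wt*np.array([.35,0,0,0,.55,0,0,.38,0,0,0,0,.37])],rcond=None)[0]
    return x,(M@x-b).reshape(-1,3)
if __name__=="__main__":
    for q,p,R in S: print(np.abs(rots(q)[-1]-R).max())
    x,e=fit(S); print(x); print(e*1e3)
```

```bash
cat > s28.py <<'E'
from s7 import *
q=q00
for t,n in [((-.150,.040,-.002),4),((-.150,.021,-.002),5),((-.120,.021,-.002),2),((-.09,.021,-.002),2),((-.06,.021,-.002),2),((-.045,.021,-.002),2)]:
    print("need",need(q,*t)); q=mv(q,t,n); print(fmt(q))
E
python3 s28.py
```

```text
fkerr [ 0.0613 -0.0039  0.0452]
[ 70.1  38.  -71.4 141.3 103.5  33.2  15. ] axle in ch [-142.2   -7.6   51.4] tilt 27.2 xv -0.116 xs -0.009
need [ 0.7204 -0.68    1.1191]
[ 69.  40. -71. 141. 105.  36.  13.] ax [-143.   -6.   40.] tilt 27.0 xv -0.114 xs -0.010
need [ 0.6084 -0.5238  1.8591]
[ 67.  44. -71. 141. 108.  40.  11.] ax [-146.   -5.   21.] tilt 26.9 xv -0.113 xs -0.011
need [ 0.0927  2.556  -0.2102]
[ 65.  43. -71. 138. 103.  38.  15.] ax [-120.   -2.   21.] tilt 26.9 xv -0.113 xs -0.011
need [-0.1976  2.989  -0.163 ]
[ 64.  42. -71. 134.  97.  38.  21.] ax [-90.  -2.  21.] tilt 26.9 xv -0.113 xs -0.011
need [-0.1976  2.989  -0.163 ]
[ 62.  41. -71. 130.  91.  37.  26.] ax [-60.  -2.  21.] tilt 26.9 xv -0.113 xs -0.011
need [-0.0988  1.4945 -0.0815]
[ 61.  41. -71. 128.  88.  38.  29.] ax [-45.  -2.  21.] tilt 26.9 xv -0.113 xs -0.011
```

```bash
python3 -m creep '[[[0.2,-0.5,0.3],0,0],[[0.2,-0.5,0.3],0,0],[[0.2,-0.5,0.3],0,0],[[0.1,-0.5,0.3],0,0],[[0.1,-0.5,0.3],0,0],[[0,-0.4,0.2],0,0],[[0,-0.4,0.2],0,0],[[0,-0.4,0.2],0,0],[[0,-0.3,0],0,0],[[0,0,0],0,0]]' && python3 s28.py
```

```text
clock: 46.45
tcp_pos: [0.445, -0.1766, 0.1238]
tool_rot: [[-0.132, 0.888, 0.441], [0.986, 0.162, -0.033], [-0.101, 0.431, -0.897]]
wrist_force: [0.1, -0.5, -0.7]
opening: 0.0002
fkerr [ 0.0741 -0.0114  0.0467]
[ 70.8  43.9 -71.4 141.3 105.3  36.9  16.6] axle in ch [-163.6  -18.8   29.8] tilt 25.8 xv -0.101 xs -0.016
need [ 1.5068  1.375  -1.2549]
[ 69.  40. -71. 141. 102.  35.  16.] ax [-150.   -2.   40.] tilt 25.8 xv -0.101 xs -0.016
need [0.1505 0.1471 1.8883]
[ 65.  42. -67. 141. 108.  35.  11.] ax [-150.   -2.   21.] tilt 25.8 xv -0.101 xs -0.016
need [-0.192   2.9859 -0.2173]
[ 63.  40. -67. 137. 101.  33.  17.] ax [-120.   -2.   21.] tilt 25.8 xv -0.101 xs -0.016
need [-0.192   2.9859 -0.2173]
[ 62.  39. -67. 133.  94.  33.  24.] ax [-90.  -2.  21.] tilt 25.8 xv -0.101 xs -0.016
need [-0.192   2.9859 -0.2173]
[ 60.  38. -67. 129.  87.  33.  30.] ax [-60.  -2.  21.] tilt 25.8 xv -0.101 xs -0.016
need [-0.096   1.493  -0.1087]
[ 60.  38. -67. 127.  83.  33.  33.] ax [-45.  -2.  21.] tilt 25.8 xv -0.101 xs -0.016
```

```bash
python3 -m creep '[[[0.5,0.2,0.2],0,0],[[0.5,0.3,0.2],0,0],[[0.5,0.3,0.2],0,0],[[0.2,0.3,0],0,0],[[0,0,0],0,0],[[0,0,0],0,0],[[0,0,0],0,0],[[0,0,0],0,0],[[0,0,0],0,0],[[0,0,0],0,0]]' && python3 st.py -150 -2 21 && python3 - <<'E'
from bench import r
import cv2
for n in ("side","wrist"):
    im=r.grab_frame(n)[:,:,::-1]; cv2.imwrite(f"pics/{n}16.png",im)
im=cv2.imread("pics/side16.png"); cv2.imwrite("pics/s16a.png",cv2.resize(im[150:280,210:390],None,fx=4,fy=4,interpolation=cv2.INTER_CUBIC))
E
```

```text
clock: 47.7
tcp_pos: [0.4573, -0.1574, 0.1221]
tool_rot: [[-0.132, 0.888, 0.44], [0.986, 0.163, -0.032], [-0.1, 0.43, -0.897]]
wrist_force: [0.0, -0.2, 0.5]
opening: 0.0004
fkerr [0.0748 0.0088 0.0487]
[ 66.8  44.3 -71.4 141.1 105.4  39.   13.1] axle in ch [-152.    -1.2   21.2] tilt 25.8 xv -0.100 xs -0.017
[ 67.  44. -71. 141. 105.  39.  13.] ax [-152.   -1.   21.] tilt 25.8 xv -0.100 xs -0.017
need [-0.0902  0.1956  0.0069] F [ 0.0203 -0.2332  0.4628]
```

View pics/s16a.png

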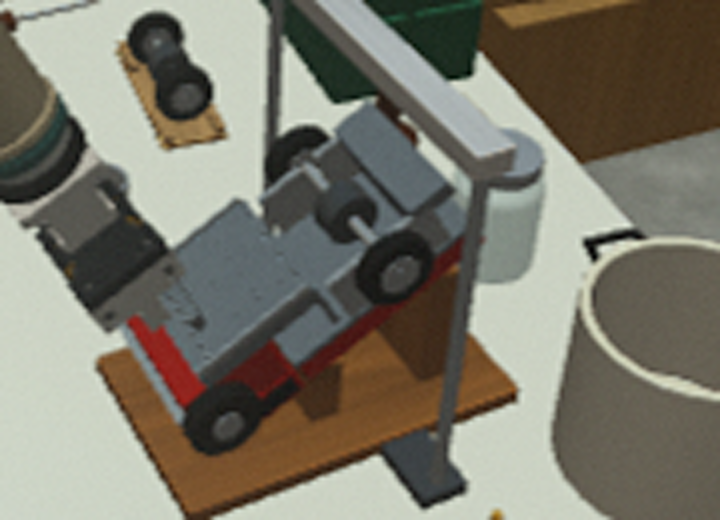

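View pics/wrist16.png

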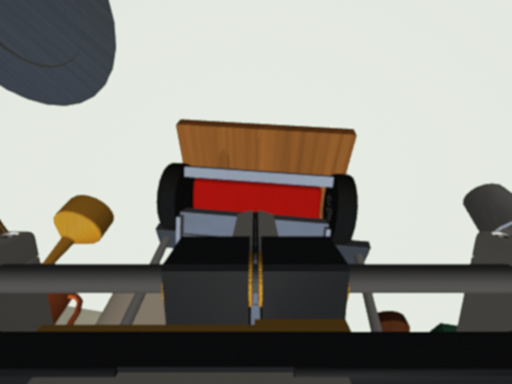

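```bash
python3 -m creep '[[[-0.1,0.6,0],0,0],[[-0.1,1,-0.07],0,0],[[-0.06,1,-0.07],0,0],[[-0.06,1,-0.07],0,0],[[-0.06,1,-0.07],0,0],[[-0.06,1,-0.07],0,0],[[-0.06,1,-0.07],0,0],[[-0.06,1,-0.07],0,0],[[-0.06,1,-0.07],0,0],[[-0.06,0.6,-0.05],0,0]]' && python3 st.py -48 -2 21
```

```text
clock: 49.05
tcp_pos: [0.5342, -0.1489, 0.1664]
tool_rot: [[-0.13, 0.895, 0.427], [0.987, 0.159, -0.035], [-0.099, 0.417, -0.904]]
wrist_force: [-1.5, 0.2, -1.2]
opening: 0.0003
fkerr [ 0.0304 -0.0318  0.0383]
[ 61.3  39.8 -69.3 128.5  85.   35.8  31.3] axle in ch [-63.1  -1.8  20.8] tilt 24.9 xv -0.099 xs -0.014
[ 61.  40. -69. 128.  85.  36.  31.] ax [-63.  -2.  21.] tilt 24.9 xv -0.099 xs -0.014
need [-0.1158  1.4962 -0.1469] F [-1.5396  0.2354 -1.2332]
```

```bash
python3 -m creep '[[[0,0.4,-0.04],0,0],[[0,0.4,-0.04],0,0],[[0,0.4,-0.04],0,0],[[0,0.3,-0.03],0,0],[[0,0.3,-0.03],0,0],[[0,0.3,-0.03],0,0],[[0,0.3,-0.03],0,0],[[0,0.3,-0.03],0,0],[[0,0.2,-0.02],0,0],[[0,0.2,-0.02],0,0]]' && python3 st.py -46 -2 21 && python3 - <<'E'
from bench import r
import cv2
im=r.grab_frame("side")[:,:,::-1]; cv2.imwrite("pics/side17.png",im)
im=cv2.imread("pics/side17.png"); cv2.imwrite("pics/s17a.png",cv2.resize(im[150:280,210:390],None,fx=4,fy=4,interpolation=cv2.INTER_CUBIC))
E
```

```text
clock: 50.3
tcp_pos: [0.5423, -0.1479, 0.1715]
tool_rot: [[-0.122, 0.912, 0.392], [0.987, 0.152, -0.044], [-0.1, 0.382, -0.919]]
wrist_force: [-5.3, -0.9, 1.2]
opening: 0.0008
fkerr [ 0.0288 -0.0324  0.0373]
[ 59.7  39.7 -69.3 125.3  78.3  38.3  36.7] axle in ch [-53.9  -1.7  21.2] tilt 22.7 xv -0.100 xs -0.006
[ 60.  40. -69. 125.  78.  38.  37.] ax [-54.  -2.  21.] tilt 22.7 xv -0.100 xs -0.006
need [-0.0679  0.7795 -0.0821] F [-5.29   -0.8692  1.1577]
```

View pics/s17a.png

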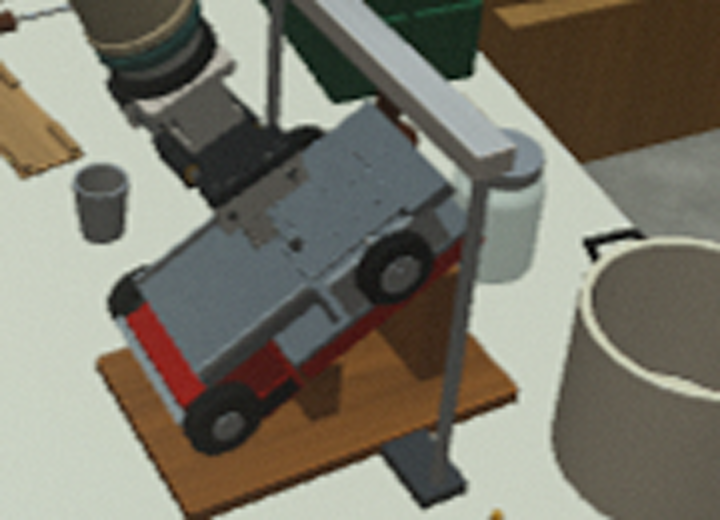

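```bash
python3 -m creep '[[[0,0.5,-0.05],0,0],[[0,0.5,-0.05],0,0],[[0,0.5,-0.05],0,0],[[0,0.6,-0.05],0,0],[[0,0.6,-0.05],0,0],[[0,0.6,-0.05],0,0],[[0,0.7,-0.05],0,0],[[0,0.7,-0.05],0,0],[[0,0.7,-0.05],0,0],[[0,0.7,-0.05],0,0]]' && python3 st.py -46 -2 21 && python3 - <<'E'
from bench import r
import cv2
im=r.grab_frame("side")[:,:,::-1]; cv2.imwrite("pics/side18.png",im)
im=cv2.imread("pics/side18.png"); cv2.imwrite("pics/s18a.png",cv2.resize(im[150:280,210:390],None,fx=4,fy=4,interpolation=cv2.INTER_CUBIC))
im=r.grab_frame("wrist")[:,:,::-1]; cv2.imwrite("pics/wrist18.png",im)
E
```

```text
clock: 51.6
tcp_pos: [0.5414, -0.1483, 0.1709]
tool_rot: [[-0.109, 0.951, 0.29], [0.988, 0.136, -0.074], [-0.11, 0.279, -0.954]]
wrist_force: [-18.4, -0.6, 7.6]
opening: 0.0003
fkerr [ 0.0495 -0.0184  0.0422]
[ 56.2  40.6 -69.2 120.   68.2  46.   44.1] axle in ch [-56.2  -2.3  21.4] tilt 16.4 xv -0.110 xs 0.007
[ 56.  41. -69. 120.  68.  46.  44.] ax [-56.  -2.  21.] tilt 16.4 xv -0.110 xs 0.007
need [-0.0177  0.9967 -0.2068] F [-18.4278  -0.6145   7.6166]
```

View pics/s18a.png

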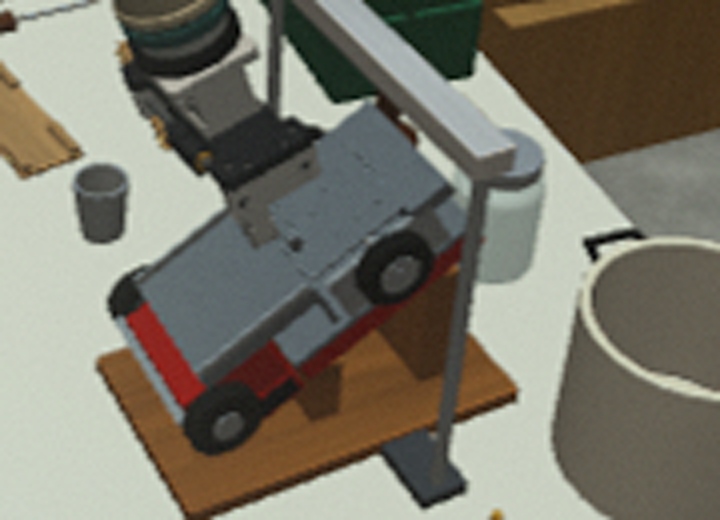

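View pics/wrist18.png

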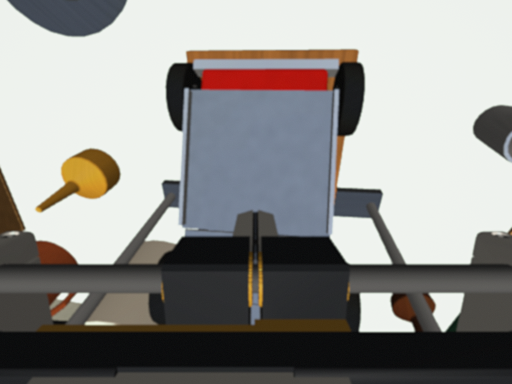

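```bash
python3 -m creep '[[[0,-0.6,-0.3],0,0],[[0,-0.6,-1],0,0],[[0,-0.5,-2],0,0],[[0,0,-3],0,0],[[0,0,-3],0,0],[[0,0,-3],0,0],[[0,0,-2],0,0],[[0,0,0],0,0],[[0,0,0],0,0],[[0,0,0],0,0]]' && python3 st.py -46 -2 21 && python3 - <<'E'
from bench import r
import cv2,numpy as np
np.save("cal19.npy",np.array(r.get_calibration("wrist")["extrinsics"]))
im=r.grab_frame("wrist")[:,:,::-1]; cv2.imwrite("pics/wrist19.png",im)
im=r.grab_frame("side")[:,:,::-1]; cv2.imwrite("pics/side19.png",im)
cv2.imwrite("pics/s19a.png",cv2.resize(im[150:280,210:390],None,fx=4,fy=4,interpolation=cv2.INTER_CUBIC))
E
```

```text
clock: 52.95
tcp_pos: [0.489, -0.1374, 0.3136]
tool_rot: [[-0.114, 0.944, 0.31], [0.987, 0.144, -0.075], [-0.115, 0.298, -0.948]]
wrist_force: [0.4, -1.5, -0.2]
opening: 0.0005
fkerr [-0.0509 -0.0397 -0.0079]
[ 68.4  17.3 -70.7 116.4  30.5  42.8  78.9] axle in ch [-28.7  14.7 170.3] tilt 17.5 xv -0.115 xs 0.001
[ 68.  17. -71. 116.  31.  43.  79.] ax [-29.  15. 170.] tilt 17.5 xv -0.115 xs 0.001
need [-0.0607  1.5276 15.0426] F [ 0.3907 -1.4649 -0.2479]
```

View pics/wrist19.png

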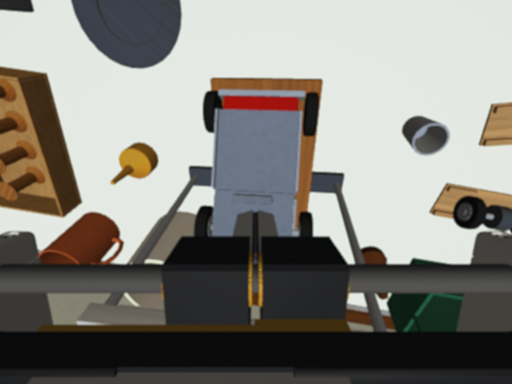

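View pics/s19a.png

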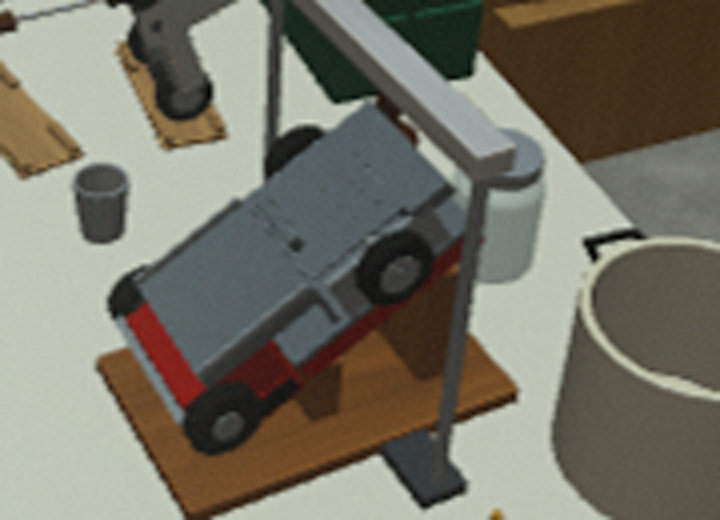

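```bash
python3 - <<'E'
import cv2,numpy as np
im=cv2.imread("pics/wrist19.png"); cv2.imwrite("pics/w19a.png",cv2.resize(im[165:240,195:325],None,fx=6,fy=6,interpolation=cv2.INTER_CUBIC))
a=cv2.imread("pics/side19.png");cv2.imwrite("pics/s19b.png",cv2.resize(a[165:235,255:335],None,fx=8,fy=8,interpolation=cv2.INTER_CUBIC))
E
```

```text
(no output)
```

View pics/w19a.png

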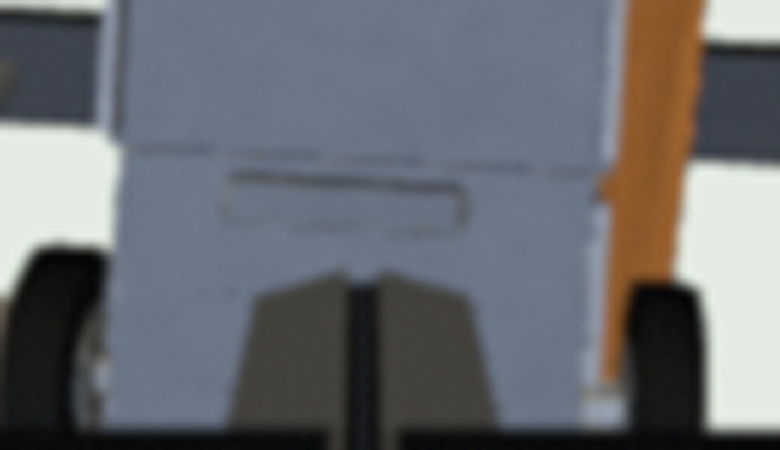

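View pics/s19b.png

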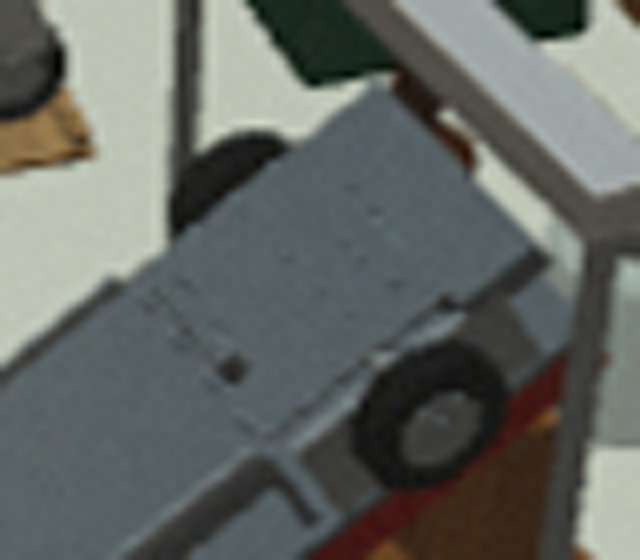

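```bash
python3 - <<'E'
from h import *
c=dict(mtx=np.array(r.get_calibration("wrist")["mtx"]),extrinsics=np.load("cal19.npy"))
o,R=chassis([.6033,-.140,.1167+.006])
f=lambda a,b:(195+a/6-.42,165+b/6-.42)
P=lambda t,z:R.T@(onplane(c,f(*t),o+R@[0,0,z/1000],R[:,2])-o)*1000
for n,t,z in (("rib dnL",(235,175),43.5),("rib dnR",(465,185),43.5),("rib upL",(225,222),43.5),("rib upR",(460,232),43.5),("guideL",(113,138),30),("guideR",(608,172),30),("edgeL",(135,148),27.5),("edgeR",(590,173),27.5),("edgeL",(135,148),24.5),("edgeR",(590,173),24.5)): print(n,z,P(t,z))
E
```

```text
rib dnL 43.5 [-41.9103 -24.3549  43.5   ]
rib dnR 43.5 [-42.4468  23.4479  43.5   ]
rib upL 43.5 [-32.0237 -25.9658  43.5   ]
rib upR 43.5 [-32.7674  22.929   43.5   ]
guideL 30 [-48.0566 -54.2152  30.    ]
guideR 30 [-46.4037  52.9409  30.    ]
edgeL 27.5 [-46.0818 -49.8372  27.5   ]
edgeR 27.5 [-45.9373  49.289   27.5   ]
edgeL 24.5 [-46.0207 -50.5884  24.5   ]
edgeR 24.5 [-45.8748  49.4095  24.5   ]
```

```bash
python3 - <<'E'
from h import *
c=r.get_calibration("side"); o,R=chassis([.6033,-.140,.1167+.006])
f=lambda P:proj(c,o+R@(np.array(P)/1000))[0]
g=lambda P:np.round((f(P)-[255,165]+.5)*8)
for P in [(-46,-54,30),(-43,-54,27.5),(43,-54,27.5),(-34,-27,43.5),(-34,23,43.5),(-38,-27,43.5),(-29,-27,43.5),(100,-54,27.5),(9,-80,0),(48+9,-58,14)]: print(P,np.round(f(P),1),g(P))
a=cv2.imread("pics/side14.png");b=cv2.imread("pics/side19.png")
cv2.imwrite("pics/d19.png",cv2.resize(np.hstack([a[165:235,270:320],b[165:235,270:320]]),None,fx=8,fy=8,interpolation=cv2.INTER_CUBIC))
E
```

```text
(-46, -54, 30) [286.7 220.3] [257. 446.]
(-43, -54, 27.5) [287.8 220.1] [267. 445.]
(43, -54, 27.5) [311.1 201.4] [453. 295.]
(-34, -27, 43.5) [283.5 209.7] [232. 362.]
(-34, 23, 43.5) [275.4 199.9] [167. 283.]
(-38, -27, 43.5) [282.4 210.6] [223. 369.]
(-29, -27, 43.5) [284.8 208.7] [243. 353.]
(100, -54, 27.5) [326.6 189. ] [577. 196.]
(9, -80, 0) [310.1 219. ] [445. 436.]
(57, -58, 14) [317.3 201.6] [502. 297.]
```

View pics/d19.png

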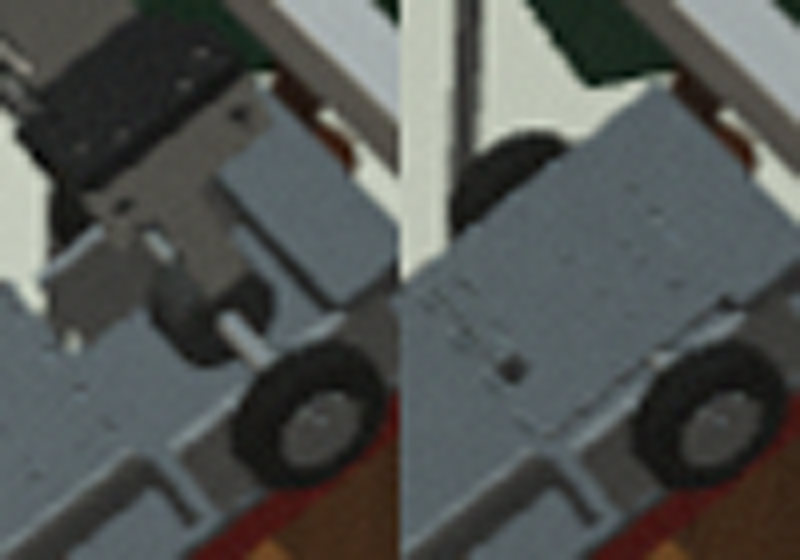

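```bash
python3 - <<'E'
from h import *
c=r.get_calibration("side"); o,R=chassis([.6033,-.140,.1167+.006])
f=lambda P:proj(c,o+R@(np.array(P)/1000))[0]
for x in (-34,-38,-42): print(x,f((x,-27,35.5)))
g={k:cv2.cvtColor(cv2.imread(f"pics/side{k}.png"),cv2.COLOR_BGR2GRAY).astype(np.float32) for k in ("14","19")}
reg=g["19"][205:217,278:292]; w=np.clip(75-reg,0,None); yy,xx=np.mgrid[205:217,278:292]; print("rib end",(w*xx).sum()/w.sum(),(w*yy).sum()/w.sum())
for y in (-40,-20,0,20):
    for k in ("14","19"):
        pr=[]
        for x in range(25,62,3):
            p=f((x,y,27.5)); pr.append(cv2.getRectSubPix(g[k],(1,1),tuple(map(float,p)))[0,0])
        print(y,k,np.round(pr).astype(int))
E
```

```text
-34 [284.5729 211.1418]
-38 [283.5034 211.9998]
-42 [282.434  212.8577]
rib end 283.46120689655174 210.81465517241378
-40 14 [ 56  86 100  88  47  47  80  98  96  95  97  97  97]
-40 19 [92 91 93 93 92 94 94 93 94 92 94 95 94]
-20 14 [56 70 92 94 62 51 87 99 98 98 95 96 98]
-20 19 [92 94 93 93 95 98 98 94 95 94 93 95 93]
0 14 [77 76 74 76 51 53 87 99 97 98 98 97 97]
0 19 [90 93 94 91 92 92 82 92 95 95 95 95 95]
20 14 [78 79 73 62 55 52 84 97 99 97 98 95 96]
20 19 [93 92 92 93 94 93 90 93 93 94 94 95 94]
```

```bash
python3 - <<'E'
from bench import r
import cv2,numpy as np
im=r.grab_frame("scene")[:,:,::-1]; cv2.imwrite("pics/scene20.png",im)
b=cv2.imread("pics/side19.png"); cv2.imwrite("pics/c20.png",np.hstack([cv2.resize(b,(400,300)),cv2.resize(im,(400,300))]))
for k in ("14","19"):
    g=cv2.cvtColor(cv2.imread(f"pics/side{k}.png"),cv2.COLOR_BGR2GRAY)
    m=(g[190:245,285:335]<52).astype(np.uint8); n,l,s,c=cv2.connectedComponentsWithStats(m)
    cs,_=cv2.findContours(m,cv2.RETR_CCOMP,cv2.CHAIN_APPROX_NONE)
    print(k,[np.round(np.add(cv2.fitEllipse(q)[0],(285,190)),2) for q in cs if len(q)>20])
o=r.get_obs(); print(o["clock"],o["wrist_force"])
E
```

```text
14 [array([307.69, 228.88]), array([309.7 , 218.08]), array([295.53, 203.62]), array([304.63, 196.67])]
19 [array([307.73, 228.82]), array([309.59, 218.16])]
53.1 [-0.12804936  0.18384021 -0.18232385]
```

View pics/c20.png

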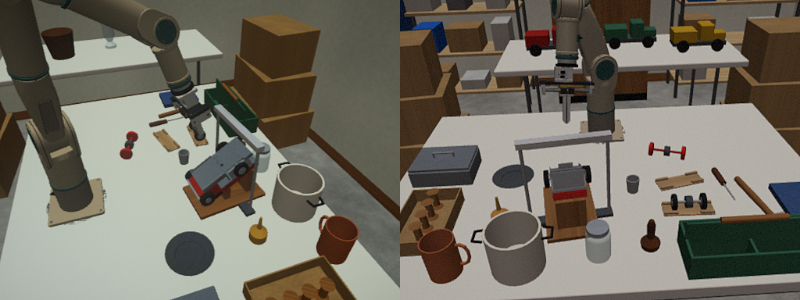

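```bash
python3 -c "
from bench import r
print(r.job_done())"
```

```text
the job is handed in; nothing more can be done
None
```

The wide wheel set is in both belly slots, the cover is slid over it, and the job is handed in at about 53 s with the gripper clear of everything.

**Seating:** I lowered the axle in while gripping it and pressed it down with up to about 60 N. The fingers slid on the disc under that press. I then opened them and pressed the finger tips onto the axle beside the disc with about 43 N. That second press was with the disc straddled, not clamped, as a safeguard for the "still held" step.

**What the last checks showed:**
- **Axle:** in the last wrist view before shutting, both ends lay level and square to within about 2 mm. The near wheel's hub had not moved between then and after the cover was shut.
- **Cover:** it stopped against something solid, with the push rising from 5 to 18 N and no further movement. The side view shows no gap where it meets the deck.
- **Surroundings:** force on the wrist was about zero, and in the last pictures the narrow wheel set and the other goods looked to be in place.

**What disagreed or stays uncertain:**
- **Step 1:** wrist pictures taken during the press could be read as one end 3–6 mm high, or as the axle turned slightly within the slot play. The hub's movement on release fits the second reading, but seating while held was not measured directly to 2.5 mm.
- **Cover position:** the wrist view put the rib 2–3 mm short of its shut position. That is within the 4 mm limit, but close to the accuracy of that view.
- **Force spike:** the wrist force jumped to about 50 N once, on an abrupt stop in free air. It was gone 0.05 s later, so I took it as inertia rather than contact.

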